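# Load and evenly clamp a woodshop flattening press

## Robot

A 6-joint arm with a two-finger parallel gripper is mounted at the origin on the work surface. World frame = base frame: x ahead of the robot, y to its left, z up, the work surface at z = 0. Lengths are in m, angles in rad, forces in N, time in s.
With the tool pointing down it reaches from about 0.3 to 0.75 m from the base axis. Payload 8.5 kg.
Tool frame: the origin (TCP) lies midway between the tips of the shut fingers; the grasp point (between the pads) lies 19 mm behind it; z points along the fingers, y is the direction in which the jaws open and shut (so a half turn about z gives the same grasp; the last joint's range is limited). The gripper opens to 88 mm and grips with 3 to 60 N. Pads are 18 mm wide; open, the fingers measure 123 mm over their backs; the gripper's body (75 mm by 187 mm) begins 45 mm behind the grasp point.
Start: joints at [-1.336, 0.381, 1.297, -0, 1.464, -0.215], TCP at [0.239, -0.495, 0.239] pointing down, gripper open.
Joint ranges: [-3.11, 3.11], [-0.89, 2.33], [0.22, 2.48], [-1.42, 4.56], [0.17, 2.85], [-2.88, 2.88]. Speed limits (rad/s): [2.39, 2.39, 3.14, 3.14, 3.14, 3.14].

## Interface

Orientations are given as a unit quaternion [w, x, y, z].
In Python, from cell import * gives the robot as it stands.
- The arm moves only by the shell command python3 -m handwheel 'ROWS' [OPENING]. ROWS is text: rows parted by semicolons, each of 6 numbers parted by spaces: the shift along the tool's x, y, z in m, then the turn, a rotation vector about the tool's x, y, z in rad. A call has 1 to 8 rows; each row shifts and turns the pose as measured when the row begins, along the tool's axes as they then stand; what a row does not reach is not made up. A row lasts 1/12 s, in which the tool goes at most 41.7 mm and 7.16 degrees, less where a joint would pass 70% of its speed; a pose out of reach is approached as far as the arm can. A call is refused whole if a number of a shift passes 0.0417 or a number of a turn 0.125, either way. A call with a gripper value outside its range is refused whole. OPENING is the opening, from -1 (shut) to 1 (fully open), set as the call begins (- or left out, the last holds). The fingers move at their own pace and stop on an object; the grip force is fixed at half the most. Time passes only in rows, so rows that do not move let the fingers close. It gives the time, the measured TCP pose, the force and the opening at its end, in the units of the state.
- sense(): the state, without advancing time (a new reading comes with each control period).
- read_camera(name): name is "scene" or "top" or "wrist"; returns the picture (400x640x3 uint8, red, green, blue); there is no depth.
- camera_params(name): a dict with "camera_matrix" (3x3 intrinsics, pixels), "xyz" and "attitude" of the camera in the world. Camera axes: x right, y down, z forward; pixel columns grow to the right and rows downward; lengths in m; the calibration is good to about 2 mm. A picture is of the moment at which its call begins: read the wrist's pose just before it. camera_params takes no time and is no camera call; for the wrist camera it gives the pose at the moment of the call.
- finish_job(): hands the job in, once; it reports no verdict.
Trained networks look in the newest picture that a camera, given by its name, has taken for a name from the list of things; names that differ only in an ending like _2 or _b are one class to them, and where a whole thing is asked for, a point or a joint stands for the part that bears it (a point fixed in the world has none). Each returns a list of dicts, best first, with "conf" (0 to 1); they miss things now and then, are a little off and sometimes report something else, mostly with a low value. They report only what shows in the picture. A call takes as long as a camera call. They do not tell look-alikes from the thing itself.
- masks_of(camera, query): "pixels" (400x640 bool, what is visible of it) and "box" ([left, top, right, bottom] in pixels, round what is visible of it).
The state is a dict: "time": time; "joint_pos": joint angles; "joint_vel": joint speeds; "joint_torque": joint torques, N m; "ee_pos": TCP position; "tcp_rot": TCP orientation; "contact_force": force on the tool from outside, world axes, zero at the start; "wrist_torque": the same for the moment, N m; "width": finger opening in m.
Only numpy, scipy, OpenCV 4.12 (cv2) and the standard library are available. Lean on these libraries where they do the work, as an engineer would, in place of code of your own. Each camera call takes 0.05 s, during which the arm holds its last target.

## Task

Lay every tenoned wooden rail flat in the press, one to a compartment with its tongue in the narrow end, then set the cover plate by its handle over the four T-bar clamps so that it rests level on its springs. Snug the clamps clockwise in star order (each followed by the one diagonally opposite) in two rounds: bring all four about half-way first, and only then turn each fully home against its stop, so that the cover comes down evenly. Do not disturb the other things on the bench, and leave everything released.

Things in the scene. Friction and masses are not known exactly. Their poses are not given: they have to be found in the camera images.
- press: Fixed grey press base, slab 240 (x) x 200 (y) x 20 mm; origin: centre of its underside. Dark ribs 6 mm high form 4 compartments along x, side by side at 46 mm pitch: each 25 mm wide for 66 mm, then 15 mm wide for the 24 mm at its +x (far) end. Four brass spring plungers at x +-75, y +-83 mm, tops 41 mm above the bench, carry the cover and are pressed down 4 mm (8 N each) when clamped home.
- cover_handle (a point): Centre of the handle bar (80 along y, 14 wide, 14 mm high, 30 mm free under it, posts 66 mm apart) of the loose aluminium cover: plate 220 (x) x 184 (y) x 8 mm, 0.5 kg, underside 44 mm below this point. Slots 50 (x) x 20 mm at x +-75, y +-65 pass the open clamp bars, either way round. At rest on the press, x along x, this point is 85 mm above the bench over the press's centre; clamped home 81.
- pocket0 (a point): Where the centre of a seated rail belongs in this compartment, 28 mm above the bench; axes as the press's. The rail has about 3 mm of play along x and 2.5 mm along y; its tongue end then lies 50 mm further along +x, in the narrow end.
- pocket1 (a point): Where the centre of a seated rail belongs in this compartment, 28 mm above the bench; axes as the press's. The rail has about 3 mm of play along x and 2.5 mm along y; its tongue end then lies 50 mm further along +x, in the narrow end.
- pocket2 (a point): Where the centre of a seated rail belongs in this compartment, 28 mm above the bench; axes as the press's. The rail has about 3 mm of play along x and 2.5 mm along y; its tongue end then lies 50 mm further along +x, in the narrow end.
- pocket3 (a point): Where the centre of a seated rail belongs in this compartment, 28 mm above the bench; axes as the press's. The rail has about 3 mm of play along x and 2.5 mm along y; its tongue end then lies 50 mm further along +x, in the narrow end.
- rail0_mid (a point): Centre (half-way up) of the block of a loose wooden rail lying flat, 30 g: block 60 x 20 x 16 mm thick with a tongue 20 long x 10 mm wide x 16 mm on its +x end; x runs along the rail to the tongue. Two to four rails are present, absent ones read None. Seated, its top is 10 mm proud of the ribs, so hold it by its upper part.
- rail1_mid (a point): Centre (half-way up) of the block of a loose wooden rail lying flat, 30 g: block 60 x 20 x 16 mm thick with a tongue 20 long x 10 mm wide x 16 mm on its +x end; x runs along the rail to the tongue. Two to four rails are present, absent ones read None. Seated, its top is 10 mm proud of the ribs, so hold it by its upper part.
- rail2_mid (a point): Centre (half-way up) of the block of a loose wooden rail lying flat, 30 g: block 60 x 20 x 16 mm thick with a tongue 20 long x 10 mm wide x 16 mm on its +x end; x runs along the rail to the tongue. Two to four rails are present, absent ones read None. Seated, its top is 10 mm proud of the ribs, so hold it by its upper part.
- rail3_mid (a point): Centre (half-way up) of the block of a loose wooden rail lying flat, 30 g: block 60 x 20 x 16 mm thick with a tongue 20 long x 10 mm wide x 16 mm on its +x end; x runs along the rail to the tongue. Two to four rails are present, absent ones read None. Seated, its top is 10 mm proud of the ribs, so hold it by its upper part.
- clamp0 (a joint): Turn (rad) of the steel T-bar clamp at x -75, y +65 mm on the press. 0: open, bar along the press's x; grows clockwise from above; stop 2.2 = home; stays where left. Bar 40 x 10 x 16 mm high on a 10 mm stem, centre 60 mm above the bench at 0, sinking 3.3 mm per rad; it meets the resting cover (top face 49 mm up) at 0.9 and pulls it down. 0.06 to 0.2 N m.
- clamp1 (a joint): Turn (rad) of the steel T-bar clamp at x +75, y +65 mm on the press. 0: open, bar along the press's x; grows clockwise from above; stop 2.2 = home; stays where left. Bar 40 x 10 x 16 mm high on a 10 mm stem, centre 60 mm above the bench at 0, sinking 3.3 mm per rad; it meets the resting cover (top face 49 mm up) at 0.9 and pulls it down. 0.06 to 0.2 N m.
- clamp2 (a joint): Turn (rad) of the steel T-bar clamp at x +75, y -65 mm on the press. 0: open, bar along the press's x; grows clockwise from above; stop 2.2 = home; stays where left. Bar 40 x 10 x 16 mm high on a 10 mm stem, centre 60 mm above the bench at 0, sinking 3.3 mm per rad; it meets the resting cover (top face 49 mm up) at 0.9 and pulls it down. 0.06 to 0.2 N m.
- clamp3 (a joint): Turn (rad) of the steel T-bar clamp at x -75, y -65 mm on the press. 0: open, bar along the press's x; grows clockwise from above; stop 2.2 = home; stays where left. Bar 40 x 10 x 16 mm high on a 10 mm stem, centre 60 mm above the bench at 0, sinking 3.3 mm per rad; it meets the resting cover (top face 49 mm up) at 0.9 and pulls it down. 0.06 to 0.2 N m.
- glue: Bystander glue bottle, 170 mm tall, standing at the back. Leave it where it is. Origin at its underside or grip.
- sanding_block: Bystander cork sanding block 100 x 60 x 35 mm. Leave it where it is. Origin at its underside or grip.
- tape_measure: Bystander black tape measure 65 x 38 x 60 mm. Leave it where it is. Origin at its underside or grip.
- offcut: Bystander plain wooden offcut 50 x 35 x 20 mm without a tongue. Leave it where it is. Origin at its underside or grip.
- offcut2: Bystander plywood offcut 90 x 60 x 20 mm. Leave it where it is. Origin at its underside or grip.
- screwdriver: Bystander screwdriver lying at the back. Leave it where it is. Origin at its underside or grip.
Not all that is in view belongs to the job. What is shaped like the part that bears rail1_mid but green or orange is not meant. Leave any blue or green look-alike of the part that bears rail0_mid alone.

How it is judged:
On the way, in this order (a step that is already met when the one before it is completed fails the run):
1. every rail present lies flat in a compartment, tongue in the narrow end (((horizontal distance between rail0_mid and pocket0 below 0.006 m and angle between the x axis of rail0_mid and the x axis of press, either way round below 0.12 rad and x of press in the frame of rail0_mid above 0 m and z of rail0_mid in the frame of pocket0 between -0.003 and 0.003 m) or (horizontal distance between rail0_mid and pocket1 below 0.006 m and angle between the x axis of rail0_mid and the x axis of press, either way round below 0.12 rad and x of press in the frame of rail0_mid above 0 m and z of rail0_mid in the frame of pocket1 between -0.003 and 0.003 m) or (horizontal distance between rail0_mid and pocket2 below 0.006 m and angle between the x axis of rail0_mid and the x axis of press, either way round below 0.12 rad and x of press in the frame of rail0_mid above 0 m and z of rail0_mid in the frame of pocket2 between -0.003 and 0.003 m) or (horizontal distance between rail0_mid and pocket3 below 0.006 m and angle between the x axis of rail0_mid and the x axis of press, either way round below 0.12 rad and x of press in the frame of rail0_mid above 0 m and z of rail0_mid in the frame of pocket3 between -0.003 and 0.003 m)) and ((horizontal distance between rail1_mid and pocket0 below 0.006 m and angle between the x axis of rail1_mid and the x axis of press, either way round below 0.12 rad and x of press in the frame of rail1_mid above 0 m and z of rail1_mid in the frame of pocket0 between -0.003 and 0.003 m) or (horizontal distance between rail1_mid and pocket1 below 0.006 m and angle between the x axis of rail1_mid and the x axis of press, either way round below 0.12 rad and x of press in the frame of rail1_mid above 0 m and z of rail1_mid in the frame of pocket1 between -0.003 and 0.003 m) or (horizontal distance between rail1_mid and pocket2 below 0.006 m and angle between the x axis of rail1_mid and the x axis of press, either way round below 0.12 rad and x of press in the frame of rail1_mid above 0 m and z of rail1_mid in the frame of pocket2 between -0.003 and 0.003 m) or (horizontal distance between rail1_mid and pocket3 below 0.006 m and angle between the x axis of rail1_mid and the x axis of press, either way round below 0.12 rad and x of press in the frame of rail1_mid above 0 m and z of rail1_mid in the frame of pocket3 between -0.003 and 0.003 m)) and ((horizontal distance between rail2_mid and pocket0 below 0.006 m and angle between the x axis of rail2_mid and the x axis of press, either way round below 0.12 rad and x of press in the frame of rail2_mid above 0 m and z of rail2_mid in the frame of pocket0 between -0.003 and 0.003 m) or (horizontal distance between rail2_mid and pocket1 below 0.006 m and angle between the x axis of rail2_mid and the x axis of press, either way round below 0.12 rad and x of press in the frame of rail2_mid above 0 m and z of rail2_mid in the frame of pocket1 between -0.003 and 0.003 m) or (horizontal distance between rail2_mid and pocket2 below 0.006 m and angle between the x axis of rail2_mid and the x axis of press, either way round below 0.12 rad and x of press in the frame of rail2_mid above 0 m and z of rail2_mid in the frame of pocket2 between -0.003 and 0.003 m) or (horizontal distance between rail2_mid and pocket3 below 0.006 m and angle between the x axis of rail2_mid and the x axis of press, either way round below 0.12 rad and x of press in the frame of rail2_mid above 0 m and z of rail2_mid in the frame of pocket3 between -0.003 and 0.003 m)) and ((horizontal distance between rail3_mid and pocket0 below 0.006 m and angle between the x axis of rail3_mid and the x axis of press, either way round below 0.12 rad and x of press in the frame of rail3_mid above 0 m and z of rail3_mid in the frame of pocket0 between -0.003 and 0.003 m) or (horizontal distance between rail3_mid and pocket1 below 0.006 m and angle between the x axis of rail3_mid and the x axis of press, either way round below 0.12 rad and x of press in the frame of rail3_mid above 0 m and z of rail3_mid in the frame of pocket1 between -0.003 and 0.003 m) or (horizontal distance between rail3_mid and pocket2 below 0.006 m and angle between the x axis of rail3_mid and the x axis of press, either way round below 0.12 rad and x of press in the frame of rail3_mid above 0 m and z of rail3_mid in the frame of pocket2 between -0.003 and 0.003 m) or (horizontal distance between rail3_mid and pocket3 below 0.006 m and angle between the x axis of rail3_mid and the x axis of press, either way round below 0.12 rad and x of press in the frame of rail3_mid above 0 m and z of rail3_mid in the frame of pocket3 between -0.003 and 0.003 m))), for 0.2 s.
2. the cover rests level on its springs over the still open clamps, rails in place (all of step 1 and x of cover_handle in the frame of press between -0.009 and 0.009 m and y of cover_handle in the frame of press between -0.009 and 0.009 m and z of cover_handle in the frame of press between 0.0825 and 0.0875 m and angle between the x axis of cover_handle and the x axis of press, either way round below 0.08 rad and angle between cover_handle's own z axis and vertical below 0.015 rad and value of joint each of clamp0, clamp1, clamp2, clamp3 below 0.5 rad), for 0.2 s.
3. first round: all four clamps about half-way, none far past it (x of cover_handle in the frame of press between -0.009 and 0.009 m and y of cover_handle in the frame of press between -0.009 and 0.009 m and z of cover_handle in the frame of press between 0.078 and 0.0875 m and angle between the x axis of cover_handle and the x axis of press, either way round below 0.08 rad and angle between cover_handle's own z axis and vertical below 0.015 rad and value of joint clamp0 between 0.85 and 1.75 rad and value of joint clamp1 between 0.85 and 1.75 rad and value of joint clamp2 between 0.85 and 1.75 rad and value of joint clamp3 between 0.85 and 1.75 rad), for 0.2 s.
At the end, for the whole second after the job is handed in: Rails flat in compartments, tongues in the narrow ends (centre within 6 mm, aligned 0.12 rad, height 3 mm); cover centred within 9 mm, aligned within 0.08 rad, level within 0.015 rad, at least 2 mm below its resting height; all clamps beyond 2.05 rad (all of step 1 and x of cover_handle in the frame of press between -0.009 and 0.009 m and y of cover_handle in the frame of press between -0.009 and 0.009 m and z of cover_handle in the frame of press between 0.078 and 0.083 m and angle between the x axis of cover_handle and the x axis of press, either way round below 0.08 rad and angle between cover_handle's own z axis and vertical below 0.015 rad and value of joint each of clamp0, clamp1, clamp2, clamp3 above 2.05 rad); the robot touches nothing.
It fails at once if a bystander is moved more than 4 cm (distance of any of glue, sanding_block, tape_measure, offcut, offcut2, screwdriver from where it was at the start of the episode above 0.04 m).
It fails at once if one clamp is turned past 1.75 rad while another is still below 0.75 rad (first round skipped) ((value of joint clamp0 above 1.75 rad and value of joint clamp1 below 0.75 rad) or (value of joint clamp0 above 1.75 rad and value of joint clamp2 below 0.75 rad) or (value of joint clamp0 above 1.75 rad and value of joint clamp3 below 0.75 rad) or (value of joint clamp1 above 1.75 rad and value of joint clamp0 below 0.75 rad) or (value of joint clamp1 above 1.75 rad and value of joint clamp2 below 0.75 rad) or (value of joint clamp1 above 1.75 rad and value of joint clamp3 below 0.75 rad) or (value of joint clamp2 above 1.75 rad and value of joint clamp0 below 0.75 rad) or (value of joint clamp2 above 1.75 rad and value of joint clamp1 below 0.75 rad) or (value of joint clamp2 above 1.75 rad and value of joint clamp3 below 0.75 rad) or (value of joint clamp3 above 1.75 rad and value of joint clamp0 below 0.75 rad) or (value of joint clamp3 above 1.75 rad and value of joint clamp1 below 0.75 rad) or (value of joint clamp3 above 1.75 rad and value of joint clamp2 below 0.75 rad)).
It fails at once if first round not in star order: two neighbouring clamps are snug (over 0.85 rad) while the other two are both still loose (under 0.45) ((value of joint each of clamp0, clamp1 above 0.85 rad and value of joint each of clamp2, clamp3 below 0.45 rad) or (value of joint each of clamp1, clamp2 above 0.85 rad and value of joint each of clamp3, clamp0 below 0.45 rad) or (value of joint each of clamp2, clamp3 above 0.85 rad and value of joint each of clamp0, clamp1 below 0.45 rad) or (value of joint each of clamp3, clamp0 above 0.85 rad and value of joint each of clamp1, clamp2 below 0.45 rad)).
It fails at once if second round not in star order: two neighbouring clamps are home (over 1.95 rad) while the other two are both still under 1.7 ((value of joint each of clamp0, clamp1 above 1.95 rad and value of joint each of clamp2, clamp3 below 1.7 rad) or (value of joint each of clamp1, clamp2 above 1.95 rad and value of joint each of clamp3, clamp0 below 1.7 rad) or (value of joint each of clamp2, clamp3 above 1.95 rad and value of joint each of clamp0, clamp1 below 1.7 rad) or (value of joint each of clamp3, clamp0 above 1.95 rad and value of joint each of clamp1, clamp2 below 1.7 rad)).
Of rail0, rail1, rail2, rail3 only 2 to 4 are there at a start; the rules pass over those that are not, and their reading is None.
At some moment in a run one of rail0, rail1, rail2, rail3 may be knocked a few centimetres aside while the robot is not near it.
Once in a run the grip may slacken for a moment while it holds something.
It also fails if it takes over 210 s, if anything falls off the work surface, if the arm or the gripper's body presses on something with over 40 N, if the wrist force passes 120 N, or if a joint passes its speed limit or range.

## Working session

There is one attempt and no reset: what is moved stays moved. The work goes in short steps, Python scripts to look and compute and a shell command to move; the robot and the scene stay as the last step left them, time stands still between calls to the robot, and variables do not carry over. Pictures are saved under pics/ and viewed, and the job is handed in when it is done.

```bash
ls; mkdir -p pics
cat > h.py <<'E'
import numpy as np, cv2
from scipy.spatial.transform import Rotation as R
from cell import *
def rot(a):
    a=np.asarray(a,float)
    if a.shape==(3,3): return a
    return R.from_quat([a[1],a[2],a[3],a[0]]).as_matrix()
def save(name,img,crop=None,scale=1):
    if crop: img=img[crop[1]:crop[3],crop[0]:crop[2]]
    if scale!=1: img=cv2.resize(img,None,fx=scale,fy=scale,interpolation=cv2.INTER_CUBIC)
    cv2.imwrite('pics/'+name,img[:,:,::-1])
def pix2w(cp,u,v,z):
    K=np.array(cp['camera_matrix']);C=np.array(cp['xyz']);A=rot(cp['attitude'])
    d=A@np.linalg.solve(K,np.array([u,v,1.]))
    return C+d*(z-C[2])/d[2]
def w2pix(cp,p):
    K=np.array(cp['camera_matrix']);C=np.array(cp['xyz']);A=rot(cp['attitude'])
    q=K@(A.T@(np.array(p)-C)); return q[:2]/q[2]
E
python3 - <<'E'
from h import *
s=sense(); print(s)
for n in ("top","scene","wrist"):
    print(n,camera_params(n)); save(n+'0.png',read_camera(n))
E
```

```text
pics
{'time': 0.0, 'joint_pos': array([-1.33631160e+00,  3.81217494e-01,  1.29823184e+00, -3.61227736e-06,
        1.46361011e+00, -2.15297591e-01]), 'joint_vel': array([ 0.00158135, -0.00222643, -0.00039042, -0.00237833,  0.00295632,
       -0.00031193]), 'joint_torque': array([ 1.09836645e-03, -4.37929523e+01, -2.24554825e+01,  7.13772140e-02,
        3.51600302e-02, -1.13042106e-04]), 'ee_pos': array([ 0.23905674, -0.49502775,  0.23813599]), 'tcp_rot': array([-7.33341522e-04,  9.74818079e-01,  2.23000392e-01, -8.83129037e-06]), 'contact_force': array([-0.28717488, -0.22812003, -0.10239498]), 'wrist_torque': array([ 0.03084066, -0.02051303,  0.02814285]), 'width': 0.0880502934215145}
top {'camera_matrix': array([[464.80798484,   0.        , 320.43439132],
       [  0.        , 464.80798484, 195.36916355],
       [  0.        ,   0.        ,   1.        ]]), 'xyz': array([ 0.42086985, -0.04420568,  1.4360423 ]), 'attitude': array([-0.03655425,  0.71378241, -0.69891364,  0.02642316])}
scene {'camera_matrix': array([[391.92873542,   0.        , 321.31916771],
       [  0.        , 391.92873542, 203.10818902],
       [  0.        ,   0.        ,   1.        ]]), 'xyz': array([1.30509653, 0.3459927 , 0.81238097]), 'attitude': array([-0.21680597,  0.46726674,  0.78522204, -0.34363252])}
wrist {'camera_matrix': array([[341.62391058,   0.        , 315.93627333],
       [  0.        , 341.62391058, 203.3088784 ],
       [  0.        ,   0.        ,   1.        ]]), 'xyz': array([ 0.30592685, -0.46330142,  0.38417111]), 'attitude': array([ 0.12205386,  0.83797547, -0.52611678, -0.07810949])}
```

View pics/top0.png

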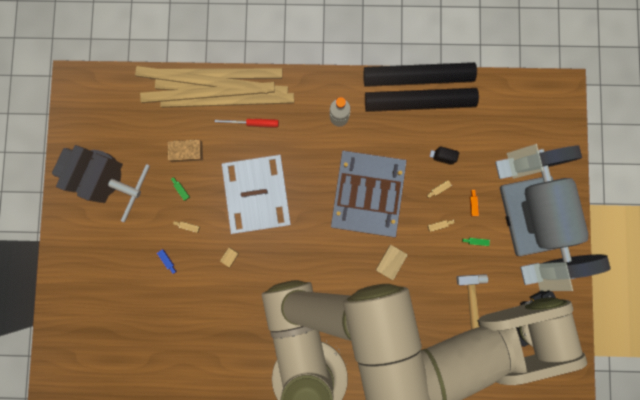

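View pics/scene0.png

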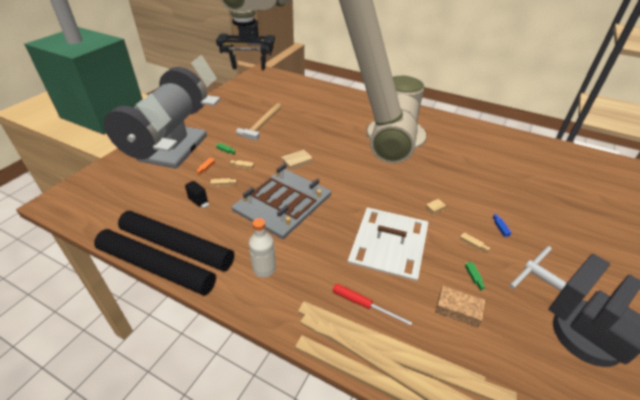

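View pics/wrist0.png

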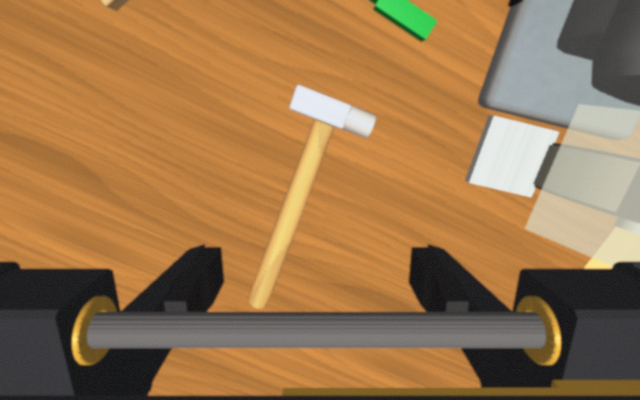

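Run:
```python
from h import *
img=read_camera("top"); cp=camera_params("top")
np.save('top0.npy',img)
for q in ("rail0_mid","press","cover_handle","clamp0","offcut","offcut2","tape_measure","sanding_block","glue","screwdriver"):
    for m in masks_of("top",q):
        p=m['pixels']; v,u=np.nonzero(p)
        if len(u)<3: continue
        print(q,round(m['conf'],2),len(u),np.round([u.mean(),v.mean()],1),np.round(pix2w(cp,u.mean(),v.mean(),0.01),3), np.round(img[p].mean(0)))
save('topcropR.png',img,(320,140,520,280),4); save('topcropL.png',img,(140,140,320,280),4)
print(sense()['time'])
```

```text
rail0_mid 0.62 89 [181.  190.2] [0.555 0.41  0.01 ] [ 65. 150.  68.]
rail0_mid 0.61 168 [166.6 261.2] [0.337 0.443 0.01 ] [ 66.  87. 159.]
rail0_mid 0.42 137 [186.9 226.1] [0.445 0.386 0.01 ] [188. 155.  99.]
press 0.76 5170 [368.7 193.9] [ 0.556 -0.171  0.01 ] [110. 107. 109.]
cover_handle 0.89 4026 [255.3 194. ] [0.548 0.179 0.01 ] [180. 185. 188.]
clamp0 0.38 22 [351.3 165.3] [ 0.644 -0.116  0.01 ] [77. 76. 83.]
clamp0 0.36 44 [387.9 220.1] [ 0.476 -0.23   0.01 ] [78. 77. 83.]
offcut 0.79 177 [229.1 257.4] [0.352 0.252 0.01 ] [188. 156. 100.]
offcut 0.6 637 [390.9 262.1] [ 0.349 -0.241  0.01 ] [178. 153. 107.]
offcut 0.38 4967 [368.4 193.2] [ 0.558 -0.17   0.01 ] [109. 107. 110.]
offcut2 0.79 177 [229.1 257.4] [0.352 0.252 0.01 ] [188. 156. 100.]
offcut2 0.6 637 [390.9 262.1] [ 0.349 -0.241  0.01 ] [178. 153. 107.]
offcut2 0.38 4967 [368.4 193.2] [ 0.558 -0.17   0.01 ] [109. 107. 110.]
tape_measure 0.75 351 [445.2 155.7] [ 0.679 -0.405  0.01 ] [48. 41. 37.]
tape_measure 0.17 209 [187.  226.1] [0.445 0.386 0.01 ] [176. 142.  90.]
sanding_block 0.93 743 [185.3 150.3] [0.681 0.402 0.01 ] [154. 119.  75.]
glue 0.59 473 [339.4 112. ] [ 0.811 -0.076  0.01 ] [144. 122.  95.]
screwdriver 0.81 321 [257.3 122.4] [0.773 0.18  0.01 ] [174.  70.  55.]
screwdriver 0.71 4988 [368.5 193.9] [ 0.556 -0.17   0.01 ] [109. 107. 110.]
0.7
```

View pics/topcropR.png

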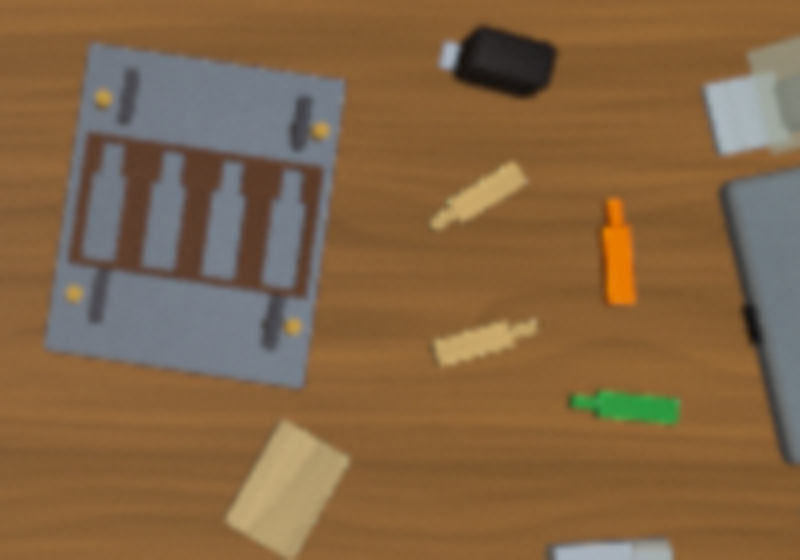

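View pics/topcropL.png

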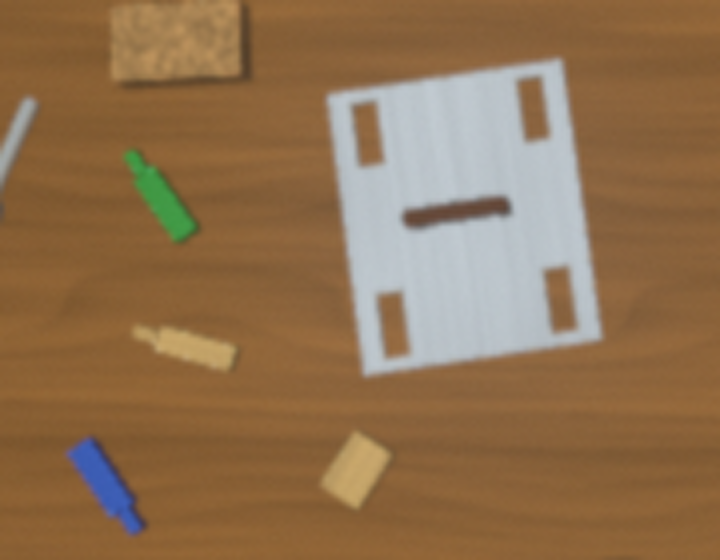

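```bash
cat >> h.py <<'E'
def yaw(s=None):
    s=s or sense(); T=rot(s['tcp_rot']); return np.arctan2(T[1,0],T[0,0])
def rel(target,psi=None,s=None,quiet=False):
    """shift (tool axes, after the turn) and turn about tool z needed"""
    s=s or sense(); T=rot(s['tcp_rot']); p=np.array(s['ee_pos'])
    y=yaw(s)
    if psi is None: psi=y
    d=np.arctan2(np.sin(psi-y),np.cos(psi-y))
    Tt=np.array([[np.cos(psi),np.sin(psi),0],[np.sin(psi),-np.cos(psi),0],[0,0,-1.]])
    rv=R.from_matrix(T.T@Tt).as_rotvec()
    dw=np.array(target)-p
    sh0=T.T@dw; sh1=Tt.T@dw
    print('t',round(s['time'],2),'p',np.round(p,4),'psi',round(y,3),'j1,j6',np.round(s['joint_pos'][[0,5]],2))
    print('turn rv',np.round(rv,4),'shift before turn(mm)',np.round(sh0*1e3,1),'after turn',np.round(sh1*1e3,1))
def axes(msk):
    v,u=np.nonzero(msk); pts=np.stack([u,v],1).astype(np.float32)
    return cv2.minAreaRect(pts)
def wood(img):
    h=cv2.cvtColor(img,cv2.COLOR_RGB2HSV)
    return h
E
python3 - <<'E'
from h import *
s=sense(); T=rot(s['tcp_rot']); cp=camera_params('wrist')
print('cam in tool',np.round(T.T@(cp['xyz']-s['ee_pos']),4)); print(np.round(T.T@rot(cp['attitude']),3))
print('center ground',pix2w(cp,316,203,0), [np.round(pix2w(cp,u,v,0),3) for u,v in((0,0),(640,0),(0,250),(640,250))])
cp=camera_params('top')
for n,(u,v) in dict(A=(441.8,188.3),At=(428.5,195.5),B=(438.7,225.7),Bt=(454,221.5),C=(189,227),Ct=(174,223)).items():
    print(n,np.round(pix2w(cp,u,v,0.016),3))
# press corners from crop
for u,v in ((92,43),(345,80),(303,388),(46,350)):
    print(np.round(pix2w(cp,320+u/4,140+v/4,0.02),3))
for u,v in ((408,219),(506,206)): print('handle',np.round(pix2w(cp,140+u/4,140+v/4,0.051),3))
print(sense()['time'])
E
```

```text
cam in tool [ 0.0741  0.0003 -0.1459]
[[-0.001 -0.958 -0.287]
 [ 1.    -0.    -0.001]
 [ 0.001 -0.287  0.958]]
center ground [ 0.20228058 -0.51285588  0.        ] [array([ 0.256, -0.137,  0.   ]), array([ 0.533, -0.712,  0.   ]), array([-0.02, -0.19,  0.  ]), array([ 0.321, -0.896,  0.   ])]
A [ 0.577 -0.393  0.016]
At [ 0.554 -0.353  0.016]
B [ 0.462 -0.384  0.016]
Bt [ 0.476 -0.43   0.016]
C [0.442 0.378 0.016]
Ct [0.453 0.424 0.016]
[ 0.687 -0.089  0.02 ]
[ 0.662 -0.284  0.02 ]
[ 0.425 -0.253  0.02 ]
[ 0.45  -0.058  0.02 ]
handle [0.541 0.212 0.051]
handle [0.553 0.139 0.051]
0.7
```

```bash
python3 -m handwheel '0.04 -0.002 0 0 0 0;0.04 -0.002 0 0 0 0;0.04 -0.002 0 0 0 0;0.04 -0.002 0 0 0 0;0.04 -0.002 0 0 0 0;0.04 -0.002 0 0 0 0;0 0 0 0 0 0'
python3 - <<'E'
from h import *
img=read_camera('wrist'); cp=camera_params('wrist'); print(sense()['time'],sense()['ee_pos'])
save('w1.png',img); save('top1.png',read_camera('top'))
for m in masks_of('wrist','rail0_mid'):
    p=m['pixels']; v,u=np.nonzero(p); print(round(m['conf'],2),len(u),m['box'],np.round(img[p].mean(0)))
E
```

```text
time: 1.28
ee_pos: [0.4571, -0.3776, 0.2382]
tcp_rot: [0.0, 0.976, 0.219, 0.0]
contact_force: [0.1, 0.0, -0.3]
width: 0.0885
1.3333 [ 0.45502381 -0.37899298  0.23821157]
```

View pics/w1.png

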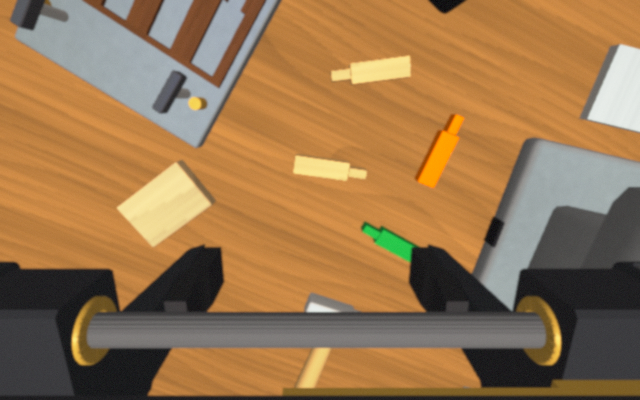

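View pics/top1.png

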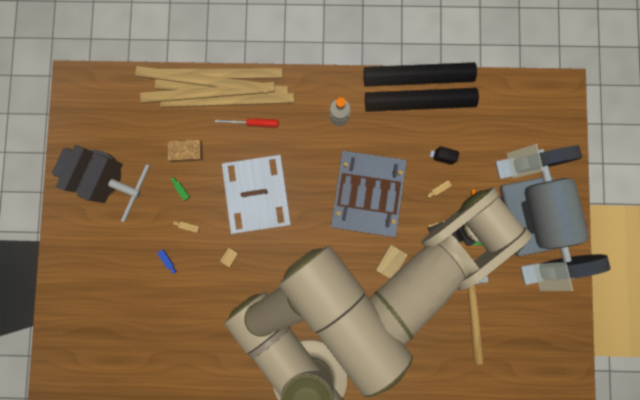

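```bash
cat >> h.py <<'E'
def railfit(img,cp,seed,z=0.016,thr=None,dbg=None):
    hsv=cv2.cvtColor(img,cv2.COLOR_RGB2HSV).astype(int)
    c=img[int(seed[1])-2:int(seed[1])+3,int(seed[0])-2:int(seed[0])+3].reshape(-1,3).mean(0)
    d=np.abs(img.astype(float)-c).max(2)
    m=(d<(thr or 42)).astype(np.uint8)
    n,l=cv2.connectedComponents(m); k=l[int(seed[1]),int(seed[0])]; m=(l==k)
    v,u=np.nonzero(m)
    if dbg: o=img.copy(); o[m]=(255,0,255); save(dbg,o)
    W=np.array([pix2w(cp,a,b,z)[:2] for a,b in zip(u,v)])
    # equal area weights approx; use minAreaRect for axis
    r=cv2.minAreaRect((W*1e3).astype(np.float32)); box=cv2.boxPoints(r)/1e3
    e=box[1]-box[0]; f=box[2]-box[1]; a=e if np.linalg.norm(e)>np.linalg.norm(f) else f
    a=a/np.linalg.norm(a); b=np.array([-a[1],a[0]])
    # refine axis: centreline fit
    for _ in range(3):
        s=W@a; t=W@b; bins=np.round((s-s.min())/0.003).astype(int)
        S=[];M=[];Wd=[]
        for i in range(1,bins.max()):
            q=bins==i
            if q.sum()>3: S.append(s[q].mean());M.append((t[q].max()+t[q].min())/2);Wd.append(np.ptp(t[q]))
        k=np.polyfit(S,M,1)[0]; a=a+k*b; a/=np.linalg.norm(a); b=np.array([-a[1],a[0]])
    s=W@a;t=W@b; mid=(s.max()+s.min())/2; L=s.max()-s.min()
    w1=np.ptp(t[(s<s.min()+.012)]); w2=np.ptp(t[(s>s.max()-.012)])
    if w2>w1: a=-a;b=-b;s=-s;t=-t
    tail=s.min(); cen=(s.max()-0.05+tail+0.03)/2
    bt=t[(s<tail+.05)]; ct=(bt.max()+bt.min())/2
    C=a*cen+b*ct
    print('rail cen',np.round(C,4),'ang',round(np.arctan2(a[1],a[0]),3),'L',round(L*1e3,1),'w',round(np.ptp(bt)*1e3,1),'tongue w',round(min(w1,w2)*1e3,1),'npx',len(u))
    return C,np.arctan2(a[1],a[0])
E
python3 - <<'E'
from h import *
img=cv2.imread('pics/w1.png')[:,:,::-1].copy(); cp=camera_params('wrist')
for i,sd in enumerate(((381,70),(322,168))): railfit(img,cp,sd,dbg='f%d.png'%i)
rel((0.457,-.384,.1),-1.3)
E
```

```text
rail cen [ 0.574  -0.3963] ang 2.127 L 79.1 w 19.4 tongue w 9.0 npx 1401
rail cen [ 0.4577 -0.3845] ang -1.281 L 79.7 w 19.6 tongue w 9.3 npx 1118
t 1.43 p [ 0.4523 -0.3811  0.2383] psi 0.437 j1,j6 [-0.9   0.23]
turn rv [2.5000e-03 9.0000e-04 1.7368e+00] shift before turn(mm) [  3.3   4.5 138.3] after turn [  4.   -3.8 138.3]
```

```bash
python3 -m handwheel '0 0 0.008 0 0 0.12;0 0 0.008 0 0 0.12;0 0 0.008 0 0 0.12;0 0 0.008 0 0 0.12;0 0 0.008 0 0 0.12;0 0 0.008 0 0 0.12;0 0 0.008 0 0 0.12;0 0 0.008 0 0 0.12'; python3 -m handwheel '0 0 0.008 0 0 0.12;0 0 0.008 0 0 0.12;0 0 0.008 0 0 0.12;0 0 0.008 0 0 0.12;0 0 0.008 0 0 0.12;0 0 0.008 0 0 0.12;0 0 0 0 0 0;0 0 0 0 0 0'
python3 - <<'E'
from h import *
rel((0.4577,-.3845,.1),-1.281)
E
```

```text
time: 2.1
ee_pos: [0.4415, -0.3909, 0.1745]
tcp_rot: [0.003, 0.961, -0.277, 0.001]
contact_force: [0.3, -0.6, -0.4]
width: 0.0882
time: 2.77
ee_pos: [0.4288, -0.4004, 0.124]
tcp_rot: [0.003, 0.791, -0.612, 0.0]
contact_force: [0.0, 0.1, 0.4]
width: 0.088
t 2.77 p [ 0.4288 -0.4004  0.124 ] psi -1.318 j1,j6 [-0.95  1.94]
turn rv [ 0.0051 -0.0047 -0.0372] shift before turn(mm) [ -8.3 -32.1  23.8] after turn [ -7.  -32.2  24. ]
```

```bash
python3 -m handwheel '-0.002 -0.008 0.005 0 0 -0.009;-0.002 -0.008 0.005 0 0 -0.009;-0.002 -0.008 0.005 0 0 -0.009;-0.002 -0.008 0.005 0 0 -0.009;0 0 0 0 0 0;0 0 0 0 0 0'
python3 - <<'E'
from h import *
rel((0.4577,-.3845,.1),-1.281)
img=read_camera('wrist'); cp=camera_params('wrist'); save('w2.png',img)
rel((0.4577,-.3845,.1),-1.281)
E
```

```text
time: 3.27
ee_pos: [0.4598, -0.384, 0.1033]
tcp_rot: [0.004, 0.805, -0.593, 0.001]
contact_force: [0.1, 0.3, 0.8]
width: 0.0879
t 3.27 p [ 0.4598 -0.384   0.1033] psi -1.27 j1,j6 [-0.89  1.95]
turn rv [ 0.0044 -0.0068  0.0115] shift before turn(mm) [-0.1  2.2  3.3] after turn [-0.1  2.2  3.3]
t 3.32 p [ 0.4597 -0.3839  0.1033] psi -1.27 j1,j6 [-0.89  1.95]
turn rv [ 0.0044 -0.0065  0.0112] shift before turn(mm) [-0.   2.1  3.3] after turn [0.  2.1 3.3]
```

View pics/w2.png

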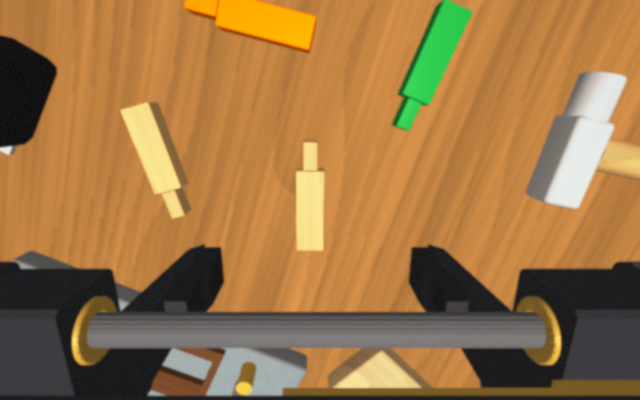

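Run:
```python
from h import *
img=cv2.imread('pics/w2.png')[:,:,::-1].copy(); cp=camera_params('wrist')
C,a=railfit(img,cp,(310,215)); CA,aa=railfit(img,cp,(150,150))
rel((*C,.009),a)
```

```text
rail cen [ 0.4632 -0.3807] ang -1.283 L 78.7 w 19.5 tongue w 8.3 npx 2513
rail cen [ 0.5793 -0.3918] ang 2.131 L 79.0 w 19.5 tongue w 9.1 npx 2846
t 3.32 p [ 0.4597 -0.3839  0.1033] psi -1.27 j1,j6 [-0.89  1.95]
turn rv [ 0.0044 -0.0065  0.0131] shift before turn(mm) [-2.6 -4.7 94.2] after turn [-2.1 -4.3 94.3]
```

```bash
python3 -m handwheel '-0.001 -0.002 0.02 0.002 -0.003 0.006;-0.001 -0.002 0.02 0.002 -0.003 0.006;0 0 0.015 0 0 0;0 0 0.01 0 0 0;0 0 0 0 0 0' 0
python3 - <<'E'
from h import *
rel((.4632,-.3807,.009),-1.283)
E
```

```text
time: 3.73
ee_pos: [0.464, -0.382, 0.0378]
tcp_rot: [0.001, 0.802, -0.597, 0.003]
contact_force: [-0.8, 0.2, -0.4]
width: 0.0568
t 3.73 p [ 0.464  -0.382   0.0378] psi -1.281 j1,j6 [-0.89  1.97]
turn rv [-0.0015 -0.0052  0.0023] shift before turn(mm) [-1.6  0.4 28.8] after turn [-1.4  0.4 28.8]
```

```bash
python3 -m handwheel '-0.001 0 0.012 0 -0.002 0;0 0 0.009 0 -0.002 0;0 0 0.004 0 0 0;0 0 0.002 0 0 0;0 0 0 0 0 0'
python3 - <<'E'
from h import *
rel((.4632,-.3807,.009),-1.283)
save('w3.png',read_camera('wrist'))
E
```

```text
time: 4.15
ee_pos: [0.4644, -0.3827, 0.0122]
tcp_rot: [0.0, 0.802, -0.597, 0.003]
contact_force: [0.8, -0.4, -0.7]
width: 0.044
t 4.15 p [ 0.4644 -0.3827  0.0122] psi -1.281 j1,j6 [-0.89  1.96]
turn rv [-0.0028 -0.0047  0.0023] shift before turn(mm) [-2.3  0.6  3.2] after turn [-2.3  0.6  3.2]
```

View pics/w3.png

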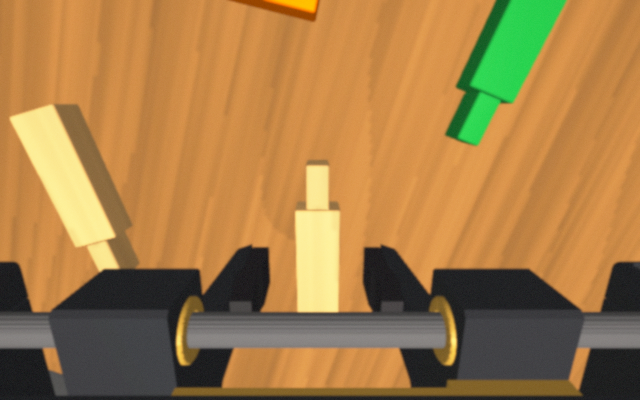

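```bash
python3 -m handwheel '-0.002 0 0.003 0 -0.003 0;0 0 0.001 0 0 0;0 0 0 0 0 0'; python3 -m handwheel '0 0 0 0 0 0;0 0 0 0 0 0;0 0 0 0 0 0;0 0 0 0 0 0' -1;python3 - <<'E'
from h import *
rel((.4632,-.3807,.009),-1.283)
save('w4.png',read_camera('wrist')); print(sense()['width'])
E
```

```text
time: 4.45
ee_pos: [0.4644, -0.3813, 0.0095]
tcp_rot: [-0.0, 0.802, -0.597, 0.003]
contact_force: [-0.2, 0.1, -0.1]
width: 0.0441
time: 4.78
ee_pos: [0.4646, -0.3814, 0.0101]
tcp_rot: [-0.0, 0.802, -0.597, 0.003]
contact_force: [-0.2, -0.1, -0.8]
width: 0.0197
t 4.78 p [ 0.4646 -0.3814  0.0101] psi -1.28 j1,j6 [-0.88  1.96]
turn rv [-0.0042 -0.0049  0.0026] shift before turn(mm) [-1.   1.1  1.1] after turn [-1.   1.1  1.1]
0.019552115214035538
```

View pics/w4.png

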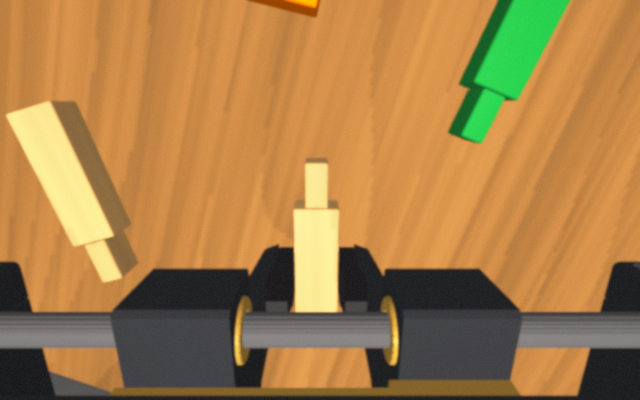

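```bash
python3 - <<'E'
from h import *
cp=camera_params('wrist');s=sense();T=rot(s['tcp_rot'])
for v,k in((160,50),(204.5,30)):
    p=pix2w(cp,316,v,0.0165); print(k,np.round(T.T@(p-s['ee_pos'])*1e3,1))
E
python3 -m handwheel '0 0 -0.02 0 0 0;0 0 -0.03 0 0 0;0 0 -0.03 0 0 0;0 0 -0.03 0 0 -0.12;0 0 -0.02 0 0 -0.12;0 0 -0.02 0 0 -0.12;0 0 -0.02 0 0 -0.12;0 0 -0.01 0 0 -0.12';python3 -m handwheel '0 0 -0.005 0 0 -0.12;0 0 -0.005 0 0 -0.12;0 0 0 0 0 -0.12;0 0 0 0 0 -0.12;0 0 0 0 0 -0.12;0 0 0 0 0 0';python3 - <<'E'
from h import *
rel((.46,-.16,.22),-.13);print(sense()['width'])
E
```

```text
50 [50.6 -0.2 -6.1]
30 [31.5 -0.2 -6.2]
time: 5.5
ee_pos: [0.4624, -0.3795, 0.1952]
tcp_rot: [-0.001, 0.946, -0.324, -0.0]
contact_force: [0.2, 0.9, -0.0]
width: 0.0193
time: 6.0
ee_pos: [0.4627, -0.3799, 0.21]
tcp_rot: [0.001, 1.0, -0.015, 0.002]
contact_force: [-0.8, -0.2, -0.3]
width: 0.0193
t 6.0 p [ 0.4627 -0.3799  0.21  ] psi -0.031 j1,j6 [-0.89  0.72]
turn rv [ 0.0017 -0.0044  0.0992] shift before turn(mm) [  -9.5 -219.7  -10.5] after turn [ -31.2 -217.7  -10. ]
0.019283264850794474
```

```bash
python3 -m handwheel '-0.002 -0.036 -0.002 0 0 0.017;-0.003 -0.036 -0.002 0 0 0.017;-0.004 -0.036 -0.002 0 0 0.017;-0.005 -0.036 -0.002 0 0 0.017;-0.006 -0.036 -0.002 0 0 0.017;-0.006 -0.036 0 0 0 0.017;0 0 0 0 0 0;0 0 0 0 0 0';python3 - <<'E'
from h import *
rel((.46,-.16,.22),-.13);print(sense()['width'])
E
```

```text
time: 6.67
ee_pos: [0.4528, -0.154, 0.2181]
tcp_rot: [0.0, 0.996, -0.086, 0.002]
contact_force: [-0.6, -0.2, -0.2]
width: 0.0195
t 6.67 p [ 0.4528 -0.154   0.2181] psi -0.173 j1,j6 [-0.58  1.17]
turn rv [ 0.0005 -0.0035 -0.043 ] shift before turn(mm) [ 8.2  4.6 -1.8] after turn [ 8.   5.  -1.9]
0.019482295881503884
```

```bash
python3 -m handwheel '0 0 0 0 0 -0.02;0 0 0 0 0 -0.02;0 0 0 0 0 0;0 0 0 0 0 0';python3 - <<'E'
from h import *
print(sense()['ee_pos'])
img=read_camera('wrist'); cp=camera_params('wrist'); print(sense()['ee_pos']); save('w5.png',img)
for q in ('press','clamp0'):
  for m in masks_of('wrist',q):
    p=m['pixels']; v,u=np.nonzero(p); print(q,round(m['conf'],2),len(u),m['box'])
rel((.46,-.16,.22),-.13)
E
```

```text
time: 7.0
ee_pos: [0.4531, -0.1565, 0.218]
tcp_rot: [0.001, 0.998, -0.068, 0.002]
contact_force: [0.1, -0.4, -0.8]
width: 0.0197
[ 0.45310471 -0.15652774  0.2179893 ]
[ 0.45311789 -0.15658807  0.21797007]
press 0.58 38544 [200.3, 1.1, 423.4, 192.2]
clamp0 0.7 649 [230.7, 131.4, 243.9, 176.0]
clamp0 0.65 684 [376.3, 133.7, 396.8, 177.4]
t 7.15 p [ 0.453  -0.1562  0.218 ] psi -0.135 j1,j6 [-0.58  1.13]
turn rv [ 0.0011 -0.0036 -0.0054] shift before turn(mm) [ 7.4  2.9 -2. ] after turn [ 7.4  2.9 -2. ]
```

View pics/w5.png

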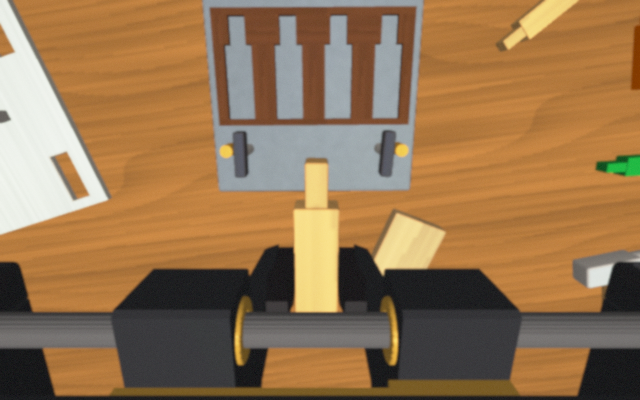

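Run:
```python
from h import *
img=cv2.imread('pics/w5.png')[:,:,::-1].copy()
save('c5.png',img,(195,0,430,200),3.2)
```

```text
(no output)
```

View pics/c5.png

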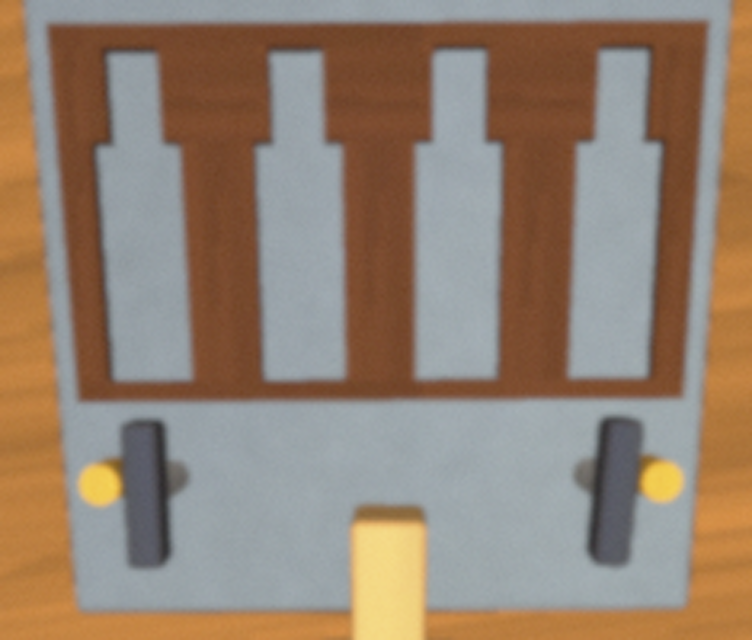

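Run:
```python
from h import *
cp=camera_params('wrist')
f=lambda u,v,z: pix2w(cp,195+u/3.2-0.35,v/3.2-0.35,z)[:2]
pp=dict(s0=(78,608,.02),s1=(690,605,.02),l=(25,5,.02),r=(731,5,.02),b0=(50,24,.026),b1=(707,21,.026),b2=(683,398,.026),b3=(80,400,.026),
 c0n=(128,412,.068),c0=(142,420,.068))
P={k:f(*v) for k,v in pp.items()}
for k,v in P.items(): print(k,np.round(v,4))
# pose by slab: direction from near edge, from rib rect
y=P['s0']-P['s1']; print('slab w',np.linalg.norm(y)); a1=np.arctan2(y[1],y[0])-np.pi/2
w=P['b0']-P['b1']; print('brown w',np.linalg.norm(w)); a2=np.arctan2(w[1],w[0])-np.pi/2
w=P['b3']-P['b2']; print('brown w',np.linalg.norm(w)); a3=np.arctan2(w[1],w[0])-np.pi/2
m=(P['b0']+P['b1'])/2-(P['b3']+P['b2'])/2; print('brown len',np.linalg.norm(m)); a4=np.arctan2(m[1],m[0])
m2=(P['l']+P['r'])/2-(P['s0']+P['s1'])/2; a5=np.arctan2(m2[1],m2[0])
print('angles',np.round([a1,a2,a3,a4,a5],4))
a=np.mean([a2,a3,a4,a1]); x=np.array([np.cos(a),np.sin(a)]); yy=np.array([-x[1],x[0]])
cs=(P['s0']+P['s1'])/2+0.12*x; print('centre slab',cs)
cb=(P['b0']+P['b1']+P['b2']+P['b3'])/4; print('brown centre in press',(cb-cs)@x,(cb-cs)@yy)
for nm,u,v in (('p0',None,None),): pass
# compartments: near end edge row ~380 at z .026 ; far end ~50; floor edges
for k,(u,v) in dict(n0=(152,381),n1=(304,380),n2=(457,378),n3=(608,379)).items():
    q=f(u,v,.02)-cs; print(k,np.round([q@x*1e3,q@yy*1e3],1))
for k,(u,v) in dict(t0=(132,52),t1=(296,50),t2=(459,49),t3=(623,48)).items():
    q=f(u,v,.02)-cs; print(k,np.round([q@x*1e3,q@yy*1e3],1))
for k,(u,v) in dict(sh0=(138,143),sh3=(620,143)).items():
    q=f(u,v,.026)-cs; print(k,np.round([q@x*1e3,q@yy*1e3],1))
for k,(u,v) in dict(clA=(143,492),clB=(615,490)).items():
    q=f(u,v,.066)-cs; print(k,np.round([q@x*1e3,q@yy*1e3],1))
```

```text
s0 [ 0.4533 -0.0548]
s1 [ 0.4273 -0.2516]
l [ 0.6254 -0.0775]
r [ 0.5987 -0.273 ]
b0 [ 0.6182 -0.0848]
b1 [ 0.5944 -0.2644]
b2 [ 0.4938 -0.2518]
b3 [ 0.5179 -0.0713]
c0n [ 0.5141 -0.095 ]
c0 [ 0.5116 -0.0982]
slab w 0.19852373001353363
brown w 0.18110489386234926
brown w 0.1820829339597745
brown len 0.10130480920860055
angles [-0.1312 -0.1317 -0.1328 -0.1295 -0.1276]
centre slab [ 0.5592824  -0.16893185]
brown centre in press -0.0032800241666499862 0.0004387536858355933
n0 [-48.6  70.5]
n1 [-48.5  24. ]
n2 [-48.1 -22.7]
n3 [-48.7 -68.9]
t0 [41.7 70.2]
t1 [42.  23.9]
t2 [ 42.  -22.1]
t3 [ 42.1 -68.4]
sh0 [17.2 68.9]
sh3 [ 16.6 -67.7]
clA [-75.9  65.3]
clB [-76.  -63.3]
```

```bash
cat >> h.py <<'E'
CS=np.array([0.5592824,-0.16893185]); PA=-0.1313
PX=np.array([np.cos(PA),np.sin(PA)]); PY=np.array([-PX[1],PX[0]])
PK=[69.8,23.8,-22.2,-68.2]
def press2w(x,y): return CS+PX*x/1e3+PY*y/1e3
def w2press(p): q=np.array(p)[:2]-CS; return np.array([q@PX,q@PY])*1e3
def topocket(k,off=1.0,z=0.1): rel((*press2w(-15.2-off,PK[k]),z),PA); print('press xy',np.round(w2press(sense()['ee_pos']),1),'width',round(sense()['width'],4),'F',np.round(sense()['contact_force'],1))
E
python3 -c "
from h import *
topocket(3)"
```

```text
t 7.15 p [ 0.453  -0.1562  0.218 ] psi -0.135 j1,j6 [-0.58  1.13]
turn rv [ 0.0011 -0.0036 -0.0041] shift before turn(mm) [ 90.6  66.4 118.4] after turn [ 90.8  66.9 118. ]
press xy [-107.    -1.3] width 0.0199 F [ 0.5 -0.4 -0.4]
```

```bash
python3 -m handwheel '0.02 0.015 0.01 0 0 0;0.025 0.02 0.02 0 0 0;0.025 0.018 0.025 0 0 0;0.014 0.009 0.025 0 0 0;0 0 0.012 0 0 0;0 0 0.007 0 0 0;0 0 0 0 0 0;0 0 0 0 0 0'; python3 -c "
from h import *
topocket(3,z=.033)"
```

```text
time: 7.82
ee_pos: [0.5318, -0.2351, 0.1156]
tcp_rot: [0.001, 0.998, -0.07, 0.003]
contact_force: [-0.6, 0.3, 0.3]
width: 0.0195
t 7.82 p [ 0.5318 -0.2351  0.1156] psi -0.14 j1,j6 [-0.62  1.09]
turn rv [ 0.0025 -0.0068 -0.0083] shift before turn(mm) [ 1.8 -1.2 82.6] after turn [ 2.4 -1.  82.6]
press xy [-18.6 -69.2] width 0.0195 F [-0.6  0.3  0.3]
```

```bash
python3 -m handwheel '0.001 0 0.015 0.001 -0.003 -0.004;0.001 0 0.02 0.001 -0.003 -0.004;0 0 0.015 0 -0.001 0;0 0 0.008 0 0 0;0 0 0 0 0 0;0 0 0 0 0 0'; python3 -c "
from h import *
topocket(3,z=.033)
save('w6.png',read_camera('wrist'))"
```

```text
time: 8.32
ee_pos: [0.5357, -0.2358, 0.0635]
tcp_rot: [0.003, 0.998, -0.065, 0.005]
contact_force: [0.4, 0.1, 0.4]
width: 0.0193
t 8.32 p [ 0.5357 -0.2358  0.0635] psi -0.131 j1,j6 [-0.62  1.08]
turn rv [ 0.006  -0.0102  0.0008] shift before turn(mm) [-1.9 -1.4 30.5] after turn [-1.5 -1.2 30.5]
press xy [-14.7 -69.4] width 0.0193 F [0.4 0.1 0.4]
```

View pics/w6.png

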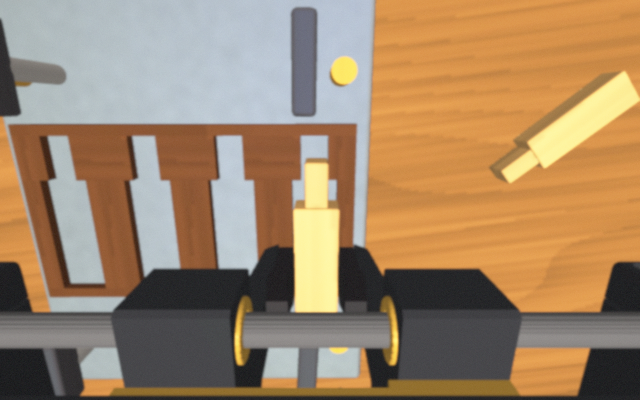

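Run:
```python
from h import *
img=cv2.imread('pics/w6.png')[:,:,::-1].copy()
save('c6.png',img,(200,100,400,240),4)
cp=camera_params('wrist')
for k in range(4):
    print(k,[np.round(w2pix(cp,(*press2w(-15.2+57,PK[k]+d),.02)),1) for d in(7.5,-7.5)],np.round(w2pix(cp,(*press2w(-15.2+33,PK[k]+12.5),.026)),1))
```

```text
0 [array([ 46.8, 135.6]), array([ 74.4, 135.6])] [ 39. 181.]
1 [array([131.3, 135.6]), array([158.8, 135.6])] [123.1 180.9]
2 [array([215.6, 135.5]), array([243. , 135.5])] [207.  180.8]
3 [array([299.6, 135.5]), array([327. , 135.5])] [290.7 180.7]
```

View pics/c6.png

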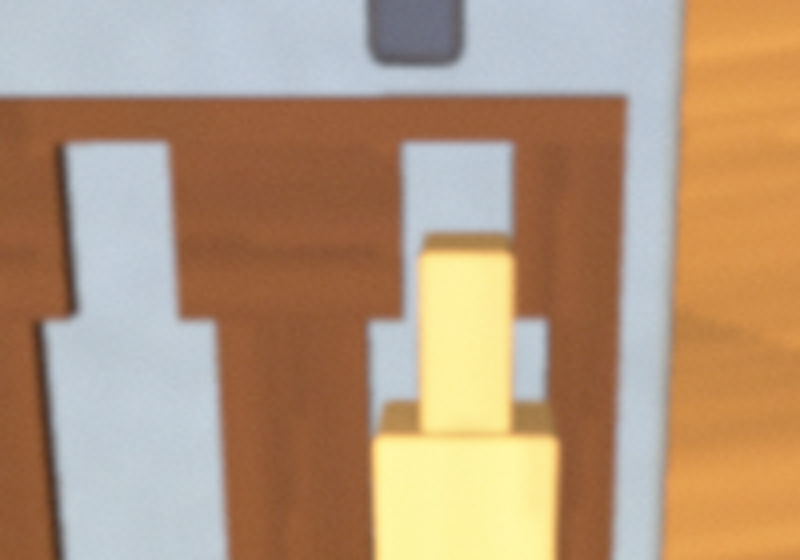

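```bash
python3 -m handwheel '-0.001 -0.001 0.008 0.003 -0.004 0;-0.001 0 0.008 0.003 -0.004 0;0 0 0.005 0 -0.002 0;0 0 0.002 0 0 0;0 0 0 0 0 0'; python3 -c "
from h import *
topocket(3,z=.033)"
```

```text
time: 8.78
ee_pos: [0.5347, -0.2351, 0.0413]
tcp_rot: [0.001, 0.998, -0.065, 0.002]
contact_force: [0.5, -0.4, 0.5]
width: 0.0194
t 8.78 p [ 0.5347 -0.2351  0.0413] psi -0.13 j1,j6 [-0.62  1.08]
turn rv [ 0.0017 -0.0037  0.0009] shift before turn(mm) [-0.6 -0.7  8.3] after turn [-0.5 -0.6  8.3]
press xy [-15.7 -68.8] width 0.0194 F [ 0.5 -0.4  0.5]
```

```bash
python3 -m handwheel '-0.001 -0.001 0.004 0.001 -0.002 0;0 0 0.004 0.001 -0.002 0;0 0 0.002 0 0 0;0 0 0 0 0 0'; python3 -c "
from h import *
topocket(3,z=.031)"
```

```text
time: 9.12
ee_pos: [0.5339, -0.234, 0.0302]
tcp_rot: [-0.0, 0.998, -0.065, -0.0]
contact_force: [0.4, 0.2, 0.1]
width: 0.0193
t 9.12 p [ 0.5339 -0.234   0.0302] psi -0.13 j1,j6 [-0.62  1.09]
turn rv [-0.0005  0.0007  0.0008] shift before turn(mm) [ 0.4  0.4 -0.8] after turn [ 0.4  0.4 -0.8]
press xy [-16.6 -67.8] width 0.0193 F [0.4 0.2 0.1]
```

```bash
python3 -m handwheel '0 0 0 0 0 0;0 0 0 0 0 0;0 0 0 0 0 0' -0.3; python3 -m handwheel '0 0 -0.008 0 0 0;0 0 -0.02 0 0 0;0 0 -0.03 0 0 0;0 0 -0.03 0 0 0;-0.01 0 -0.02 0 0 0;-0.01 0 -0.02 0 0 0;0 0 0 0 0 0;0 0 0 0 0 0'; python3 -c "
from h import *
topocket(3,z=.031)
save('w7.png',read_camera('wrist'))"
```

```text
time: 9.37
ee_pos: [0.534, -0.2341, 0.0303]
tcp_rot: [-0.0, 0.998, -0.065, -0.0]
contact_force: [0.3, -0.1, 0.3]
width: 0.0308
time: 10.03
ee_pos: [0.5136, -0.2313, 0.1684]
tcp_rot: [0.0, 0.998, -0.065, 0.001]
contact_force: [0.0, 0.1, -0.6]
width: 0.031
t 10.03 p [ 0.5136 -0.2313  0.1684] psi -0.13 j1,j6 [-0.63  1.07]
turn rv [ 0.0009 -0.0015  0.001 ] shift before turn(mm) [ 20.7   0.2 137.4] after turn [ 20.9   0.3 137.4]
press xy [-37.1 -67.9] width 0.031 F [ 0.   0.1 -0.6]
```

View pics/w7.png

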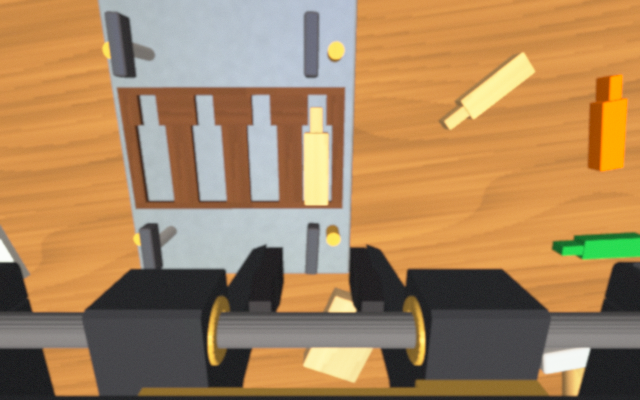

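```bash
python3 -m handwheel '0.01 0.015 0 0 0 0;0.02 0.035 0 0 0 -0.06;0.022 0.035 0 0 0 -0.06;0.02 0.03 0 0 0 -0.06;0.015 0.02 0 0 0 -0.06;0 0 0 0 0 -0.1;0 0 0 0 0 -0.12;0 0 0 0 0 -0.12' 0.2; python3 -m handwheel '0 0 0 0 0 -0.12;0 0 0 0 0 -0.12;0 0 0 0 0 -0.12;0 0 0 0 0 -0.12;0 0 0 0 0 -0.12;0 0 0 0 0 -0.12;0 0 0 0 0 -0.12;0 0 0 0 0 -0.12';python3 -m handwheel '0 0 0 0 0 -0.12;0 0 0 0 0 -0.12;0 0 0 0 0 -0.12;0 0 0 0 0 -0.12;0 0 0 0 0 -0.12;0 0 0 0 0 0'; python3 -c "
from h import *
rel((.5793,-.3918,.1),2.131)"
```

```text
time: 10.75
ee_pos: [0.5953, -0.3752, 0.1562]
tcp_rot: [-0.006, 0.972, 0.234, -0.004]
contact_force: [0.6, 1.2, 0.6]
width: 0.0528
time: 11.42
ee_pos: [0.5953, -0.3737, 0.1403]
tcp_rot: [-0.017, 0.74, 0.672, -0.001]
contact_force: [0.1, -0.4, 0.0]
width: 0.0527
time: 11.92
ee_pos: [0.5952, -0.3721, 0.1293]
tcp_rot: [-0.024, 0.496, 0.868, 0.006]
contact_force: [0.5, -0.5, -0.4]
width: 0.053
t 11.92 p [ 0.5952 -0.3721  0.1293] psi 2.103 j1,j6 [-0.73 -1.26]
turn rv [-0.0138 -0.0483 -0.0275] shift before turn(mm) [-10.3 -23.2  29.1] after turn [ -8.3 -23.9  29.3]
```

```bash
python3 -m handwheel '-0.002 -0.006 0.005 -0.004 -0.016 -0.01;-0.003 -0.008 0.007 -0.004 -0.016 -0.01;-0.003 -0.008 0.006 -0.004 -0.016 0;0 0 0 0 0 0;0 0 0 0 0 0;0 0 0 0 0 0'; python3 -c "
from h import *
rel((.5793,-.3918,.009),2.131)
img=read_camera('wrist'); save('w8.png',img); cp=camera_params('wrist'); print(sense()['ee_pos'])
"
```

```text
time: 12.42
ee_pos: [0.5799, -0.3888, 0.1042]
tcp_rot: [-0.004, 0.495, 0.869, 0.0]
contact_force: [0.5, -0.3, -0.5]
width: 0.0529
t 12.42 p [ 0.5799 -0.3888  0.1042] psi 2.106 j1,j6 [-0.76 -1.29]
turn rv [-0.0036 -0.0078 -0.025 ] shift before turn(mm) [-3.  -1.7 95.1] after turn [-2.2 -2.1 95.2]
[ 0.58003469 -0.38874248  0.10428637]
```

View pics/w8.png

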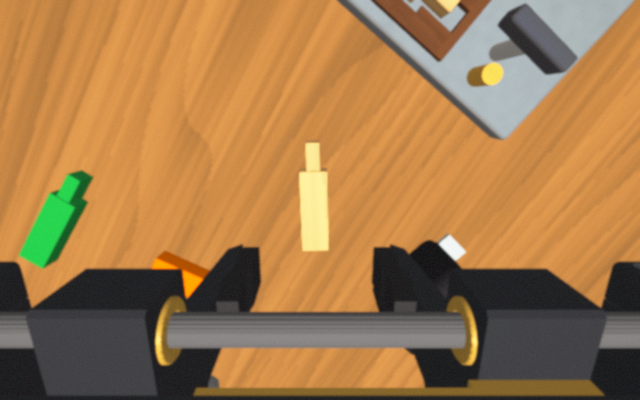

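Run:
```python
from h import *
img=cv2.imread('pics/w8.png')[:,:,::-1].copy(); cp=camera_params('wrist')
C,a=railfit(img,cp,(313,210)); rel((*C,.009),a)
```

```text
rail cen [ 0.5796 -0.3915] ang 2.133 L 79.2 w 20.0 tongue w 9.0 npx 2540
t 12.47 p [ 0.58   -0.3887  0.1043] psi 2.106 j1,j6 [-0.76 -1.29]
turn rv [-0.0035 -0.0075 -0.0268] shift before turn(mm) [-2.9 -1.4 95.3] after turn [-2.1 -1.8 95.3]
```

```bash
python3 -m handwheel '-0.001 -0.001 0.02 -0.002 -0.003 -0.012;-0.001 -0.001 0.02 -0.002 -0.003 -0.012;0 0 0.015 0 -0.002 0;0 0 0.01 0 0 0;0 0 0 0 0 0' 0
python3 - <<'E'
from h import *
rel((.5796,-.3915,.009),2.133)
E
```

```text
time: 12.88
ee_pos: [0.5823, -0.3909, 0.0394]
tcp_rot: [0.003, 0.485, 0.875, -0.0]
contact_force: [-0.9, -0.4, -0.5]
width: 0.044
t 12.88 p [ 0.5823 -0.3909  0.0394] psi 2.129 j1,j6 [-0.76 -1.32]
turn rv [ 0.0024  0.0054 -0.0036] shift before turn(mm) [ 1.1 -2.6 30.4] after turn [ 1.  -2.6 30.4]
```

```bash
python3 -m handwheel '0.001 -0.002 0.012 0.001 0.003 -0.003;0 0 0.009 0 0.001 0;0 0 0.004 0 0 0;0 0 0.003 0 0 0;0 0 0 0 0 0'
python3 - <<'E'
from h import *
rel((.5796,-.3915,.009),2.133)
E
```

```text
time: 13.3
ee_pos: [0.5813, -0.3915, 0.0107]
tcp_rot: [0.002, 0.483, 0.875, 0.0]
contact_force: [-0.1, 0.1, -0.6]
width: 0.0443
t 13.3 p [ 0.5813 -0.3915  0.0107] psi 2.132 j1,j6 [-0.76 -1.32]
turn rv [ 0.002   0.0035 -0.0007] shift before turn(mm) [ 0.9 -1.4  1.7] after turn [ 0.9 -1.4  1.7]
```

```bash
python3 -m handwheel '0 -0.001 0.001 0 0 0;0 0 0 0 0 0;0 0 0 0 0 0;0 0 0 0 0 0;0 0 0 0 0 0' -1;python3 - <<'E'
from h import *
rel((.5796,-.3915,.009),2.133)
save('w9.png',read_camera('wrist')); s=sense();print(s['width'])
E
```

```text
time: 13.72
ee_pos: [0.5809, -0.3927, 0.0113]
tcp_rot: [0.003, 0.484, 0.875, -0.0]
contact_force: [0.1, -1.0, 0.9]
width: 0.0193
t 13.72 p [ 0.5809 -0.3927  0.0113] psi 2.132 j1,j6 [-0.76 -1.32]
turn rv [ 0.0027  0.0062 -0.001 ] shift before turn(mm) [ 1.7 -0.5  2.3] after turn [ 1.7 -0.5  2.3]
0.019284434163589565
```

View pics/w9.png

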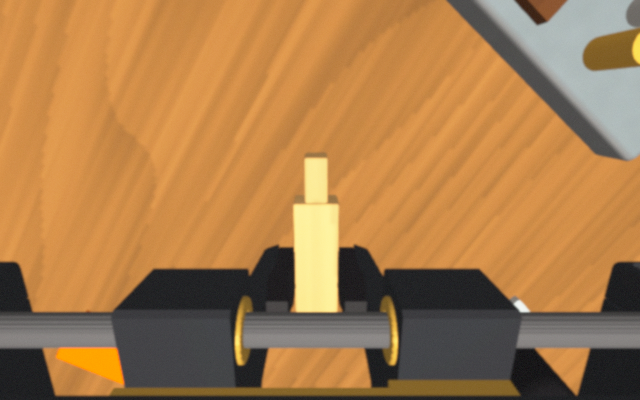

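```bash
python3 - <<'E'
from h import *
cp=camera_params('wrist');s=sense();T=rot(s['tcp_rot'])
for v,k in((157,50),(204,30)):
    p=pix2w(cp,316,v,0.0165); print(k,np.round(T.T@(p-s['ee_pos'])*1e3,1))
E
python3 -m handwheel '0 0 -0.02 0 0 0;0 0 -0.03 0 0 0;0 0 -0.035 0 0 0;0 0 -0.03 0 0 0.12;0 0 -0.025 0 0 0.12;0 0 -0.01 0 0 0.12;0 0 0 0 0 0.12;0 0 0 0 0 0.12';python3 -m handwheel '0 0 0 0 0 0.12;0 0 0 0 0 0.12;0 0 0 0 0 0.12;0 0 0 0 0 0.12;0 0 0 0 0 0.12;0 0 0 0 0 0.12;0 0 0 0 0 0.12;0 0 0 0 0 0.12';python3 -m handwheel '0 0 0 0 0 0.12;0 0 0 0 0 0.12;0 0 0 0 0 0.12;0 0 0 0 0 0.12;0 0 0 0 0 0.12;0 0 0 0 0 0';python3 - <<'E'
from h import *
topocket(2,off=2,z=.12)
E
```

```text
50 [51.6  0.2 -5.5]
30 [31.3  0.2 -5.4]
time: 14.43
ee_pos: [0.5796, -0.3917, 0.1688]
tcp_rot: [0.003, 0.728, 0.686, 0.001]
contact_force: [-0.7, 0.6, -0.6]
width: 0.0195
time: 15.1
ee_pos: [0.5796, -0.3914, 0.1712]
tcp_rot: [0.003, 0.967, 0.253, 0.003]
contact_force: [0.2, 0.3, -0.0]
width: 0.0191
time: 15.6
ee_pos: [0.5794, -0.3911, 0.1717]
tcp_rot: [0.002, 0.998, -0.059, 0.004]
contact_force: [0.2, -0.0, -0.5]
width: 0.0195
t 15.6 p [ 0.5794 -0.3911  0.1717] psi -0.118 j1,j6 [-0.76  0.93]
turn rv [ 0.0041 -0.0074  0.0132] shift before turn(mm) [ -64.  -196.5   50.4] after turn [ -66.2 -195.4   51.7]
press xy [  49.  -217.6] width 0.0195 F [ 0.2 -0.  -0.5]
```

```bash
python3 -m handwheel '-0.012 -0.03 0 0 0 0.004;-0.012 -0.038 0.005 0.001 -0.002 0.003;-0.012 -0.038 0.01 0.001 -0.002 0.003;-0.012 -0.038 0.01 0 -0.002 0.002;-0.011 -0.032 0.01 0 0 0;-0.006 -0.017 0.005 0 0 0;0 0 0 0 0 0;0 0 0 0 0 0';python3 - <<'E'
from h import *
topocket(2,off=1.4,z=.034)
E
```

```text
time: 16.27
ee_pos: [0.5341, -0.185, 0.1287]
tcp_rot: [0.002, 0.999, -0.051, 0.001]
contact_force: [0.6, -0.4, -0.2]
width: 0.019
t 16.27 p [ 0.5341 -0.185   0.1287] psi -0.102 j1,j6 [-0.54  1.13]
turn rv [ 0.0038 -0.0028  0.0288] shift before turn(mm) [ 5.9  2.8 94.8] after turn [ 6.2  3.  94.7]
press xy [-22.8 -19.2] width 0.019 F [ 0.6 -0.4 -0.2]
```

```bash
python3 -m handwheel '0.003 0.001 0.015 0.002 -0.001 0.014;0.003 0.001 0.02 0.002 -0.001 0.014;0 0.001 0.015 0 0 0;0 0 0.012 0 0 0;0 0 0 0 0 0;0 0 0 0 0 0';python3 - <<'E'
from h import *
topocket(2,off=1.4,z=.034); save('w10.png',read_camera('wrist'))
E
```

```text
time: 16.77
ee_pos: [0.5443, -0.1973, 0.0679]
tcp_rot: [0.003, 0.998, -0.062, 0.005]
contact_force: [-0.1, 0.1, 0.4]
width: 0.0193
t 16.77 p [ 0.5443 -0.1973  0.0679] psi -0.124 j1,j6 [-0.55  1.14]
turn rv [ 0.0049 -0.0104  0.0075] shift before turn(mm) [-5.8 -8.1 33.8] after turn [-5.5 -7.9 33.9]
press xy [-11.1 -30.1] width 0.0193 F [-0.1  0.1  0.4]
```

View pics/w10.png

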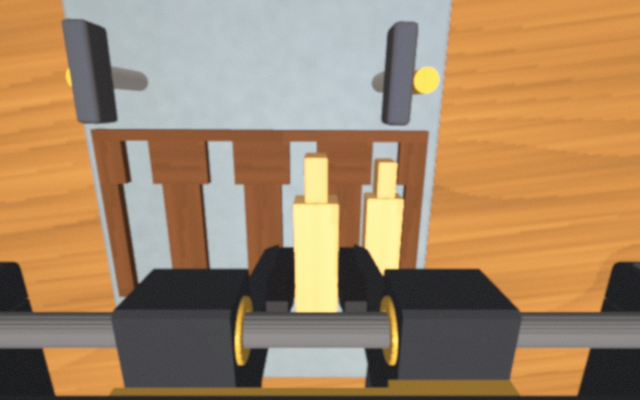

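```bash
python3 -m handwheel '-0.003 -0.004 0.003 0.002 -0.005 0.004;-0.003 -0.004 0.004 0.002 -0.004 0.003;0 0 0.003 0 0 0;0 0 0.002 0 0 0;0 0 0 0 0 0;0 0 0 0 0 0';python3 - <<'E'
from h import *
topocket(2,off=1.4,z=.034); 
E
```

```text
time: 17.32
ee_pos: [0.5402, -0.1893, 0.0578]
tcp_rot: [0.002, 0.998, -0.065, 0.003]
contact_force: [-0.1, 0.1, -0.6]
width: 0.0194
t 17.32 p [ 0.5402 -0.1893  0.0578] psi -0.131 j1,j6 [-0.54  1.16]
turn rv [ 0.0028 -0.0054  0.0006] shift before turn(mm) [-0.4 -0.6 23.8] after turn [-0.3 -0.5 23.8]
press xy [-16.3 -22.7] width 0.0194 F [-0.1  0.1 -0.6]
```

```bash
python3 -m handwheel '0 -0.001 0.008 0.001 -0.003 0;0 0 0.008 0.001 -0.002 0;0 0 0.004 0 0 0;0 0 0.002 0 0 0;0 0 0 0 0 0;0 0 0 0 0 0';python3 - <<'E'
from h import *
topocket(2,off=1.4,z=.0315); 
E
```

```text
time: 17.82
ee_pos: [0.5404, -0.1882, 0.033]
tcp_rot: [0.0, 0.998, -0.065, -0.0]
contact_force: [0.6, -0.6, 0.3]
width: 0.0193
t 17.82 p [ 0.5404 -0.1882  0.033 ] psi -0.13 j1,j6 [-0.54  1.16]
turn rv [0.0004 0.0006 0.0009] shift before turn(mm) [-0.4  0.6  1.5] after turn [-0.4  0.6  1.5]
press xy [-16.2 -21.6] width 0.0193 F [ 0.6 -0.6  0.3]
```

```bash
python3 -m handwheel '0 0.0005 0.0015 0 0 0;0 0 0 0 0 0';python3 -m handwheel '0 0 0 0 0 0;0 0 0 0 0 0;0 0 0 0 0 0' -0.3; python3 -m handwheel '0 0 -0.008 0 0 0;0 0 -0.02 0 0 0;0 0 -0.03 0 0 0;0 0 -0.03 0 0 0;-0.01 0 -0.03 0 0 0;-0.01 0 -0.02 0 0 0;0 0 0 0 0 0;0 0 0 0 0 0'; python3 -c "
from h import *
topocket(3,z=.031)
save('w11.png',read_camera('wrist')); save('top2.png',read_camera('top'))"
```

```text
time: 17.98
ee_pos: [0.5404, -0.1888, 0.0315]
tcp_rot: [0.0, 0.998, -0.065, -0.0]
contact_force: [-0.3, -0.5, -0.2]
width: 0.0194
time: 18.23
ee_pos: [0.5406, -0.189, 0.0319]
tcp_rot: [0.001, 0.998, -0.065, 0.0]
contact_force: [0.6, 0.0, -0.4]
width: 0.0308
time: 18.9
ee_pos: [0.5198, -0.1859, 0.1801]
tcp_rot: [0.001, 0.998, -0.065, 0.001]
contact_force: [0.0, -0.6, -0.4]
width: 0.0307
t 18.9 p [ 0.5198 -0.1859  0.1801] psi -0.13 j1,j6 [-0.56  1.14]
turn rv [ 0.0017 -0.0018  0.001 ] shift before turn(mm) [ 20.3  45.9 149.3] after turn [ 20.7  46.2 149.1]
press xy [-36.9 -22. ] width 0.0307 F [ 0.  -0.6 -0.4]
```

View pics/w11.png

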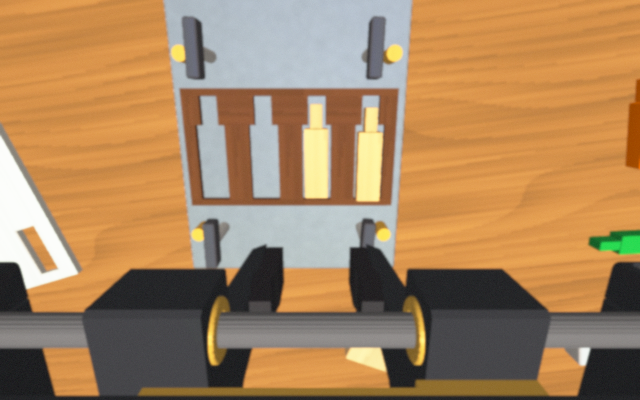

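View pics/top2.png

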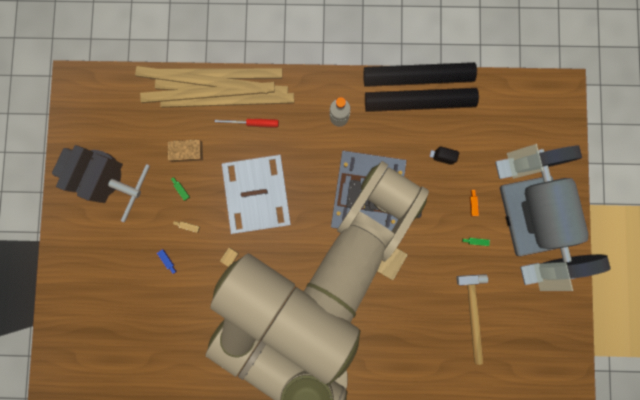

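```bash
python3 - <<'E'
from h import *
img=cv2.imread('pics/w11.png')[:,:,::-1].copy(); cp=camera_params('wrist')
for sd in ((316,165),(369,165)):
    C,a=railfit(img,cp,sd,z=.036); print(w2press(C)+[15.2,0],a-PA)
E
python3 -m handwheel '-0.004 -0.02 0 0 0 0;-0.008 -0.035 0 0 0 0;-0.01 -0.04 0 0 0 0;-0.01 -0.04 0 0 0 0;-0.01 -0.04 0 0 0 0;-0.01 -0.04 0 0 0 0;-0.01 -0.04 0 0 0 0;-0.01 -0.04 0 0 0 0' 0; python3 -m handwheel '-0.01 -0.04 0 0 0 0;-0.01 -0.04 0 0 0 0;-0.01 -0.04 0 0 0 0;-0.01 -0.04 0 0 0 0;-0.01 -0.03 0 0 0 0;0 -0.02 0 0 0 -0.1;0 0 0 0 0 -0.12;0 0 0 0 0 -0.12'; python3 -c "
from h import *
rel((.445,.386,.15),1.34)"
```

```text
rail cen [ 0.5426 -0.1889] ang -0.13 L 79.2 w 20.7 tongue w 9.9 npx 2004
[  1.23606442 -22.03204829] 0.0011609259036472197
rail cen [ 0.5337 -0.2335] ang -0.135 L 78.9 w 20.0 tongue w 9.2 npx 1841
[ -1.68681996 -67.33239892] -0.0038881731492924065
time: 19.67
ee_pos: [0.4864, 0.1164, 0.168]
tcp_rot: [-0.001, 0.997, -0.071, -0.009]
contact_force: [1.3, 0.2, 0.3]
width: 0.0442
time: 20.33
ee_pos: [0.4595, 0.3437, 0.1562]
tcp_rot: [-0.001, 0.994, 0.107, -0.019]
contact_force: [0.7, 0.4, -0.9]
width: 0.0443
t 20.33 p [0.4595 0.3437 0.1562] psi 0.214 j1,j6 [0.43 1.78]
turn rv [-0.0262  0.031  -1.1263] shift before turn(mm) [ -5.  -44.4   6.6] after turn [ 37.9 -23.8   6.2]
```

```bash
python3 -m handwheel '0 -0.01 0 0 0 -0.12;0 -0.008 0 0 0 -0.12;0 -0.005 0 0 0 -0.12;0 0 0 0 0 -0.12;0 0 0 0 0 -0.12;0 0 0 0 0 -0.12;0 0 0 0 0 -0.12;0 0 0 0 0 -0.12'; python3 -m handwheel '0 0 0 0 0 -0.12;0 0 0 0 0 -0.04;0 0 0 0 0 0;0 0 0 0 0 0';python3 -c "
from h import *
rel((.445,.386,.15),1.34)
save('w12.png',read_camera('wrist'))"
```

```text
time: 21.0
ee_pos: [0.4489, 0.368, 0.1416]
tcp_rot: [-0.011, 0.822, 0.569, -0.029]
contact_force: [0.4, -0.5, -0.5]
width: 0.0439
time: 21.33
ee_pos: [0.4475, 0.3679, 0.135]
tcp_rot: [-0.015, 0.77, 0.638, -0.033]
contact_force: [0.0, 0.1, 0.1]
width: 0.0441
t 21.33 p [0.4475 0.3679 0.135 ] psi 1.385 j1,j6 [0.48 0.66]
turn rv [-0.0649  0.0332  0.0436] shift before turn(mm) [ 16.8  -6.8 -15.2] after turn [ 17.   -6.6 -15. ]
```

View pics/w12.png

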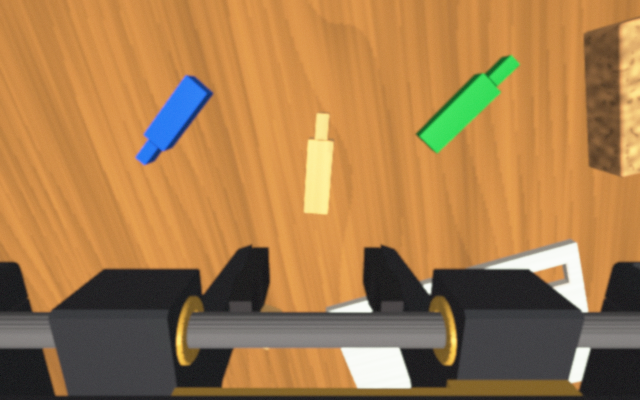

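```bash
python3 -m handwheel '0.005 -0.002 0.005 -0.02 0.011 0.012;0.006 -0.002 0.01 -0.02 0.011 0.012;0.005 -0.002 0.01 -0.02 0.01 0.012;0 0 0.005 0 0 0;0 0 0 0 0 0;0 0 0 0 0 0';python3 - <<'E'
from h import *
img=read_camera('wrist');cp=camera_params('wrist'); save('w13.png',img)
for m in masks_of('wrist','rail0_mid'):
    p=m['pixels']; v,u=np.nonzero(p); print(round(m['conf'],2),len(u),np.round([u.mean(),v.mean()]),np.round(img[p].mean(0)))
rel((.445,.386,.009),1.34)
C,a=railfit(img,cp,(318,215)); rel((*C,.009),a)
E
```

```text
time: 21.88
ee_pos: [0.4437, 0.3848, 0.1016]
tcp_rot: [-0.001, 0.784, 0.62, -0.003]
contact_force: [-0.1, 0.7, 0.8]
width: 0.0441
0.86 3597 [152. 157.] [ 50. 115. 219.]
0.79 4154 [474. 127.] [ 55. 190.  76.]
0.63 2700 [317. 202.] [250. 230. 147.]
0.31 2033 [252. 369.] [215. 186. 114.]
t 21.98 p [0.444  0.3847 0.102 ] psi 1.338 j1,j6 [0.51 0.74]
turn rv [-0.0051  0.002  -0.0021] shift before turn(mm) [ 1.7  1.2 93. ] after turn [ 1.5  0.7 93. ]
rail cen [0.4436 0.3808] ang 1.319 L 78.8 w 19.9 tongue w 9.5 npx 2574
t 21.98 p [0.444  0.3847 0.102 ] psi 1.338 j1,j6 [0.51 0.74]
turn rv [-0.0051  0.0021  0.0193] shift before turn(mm) [-3.8  1.  93. ] after turn [-3.9  0.6 93. ]
```

View pics/w13.png

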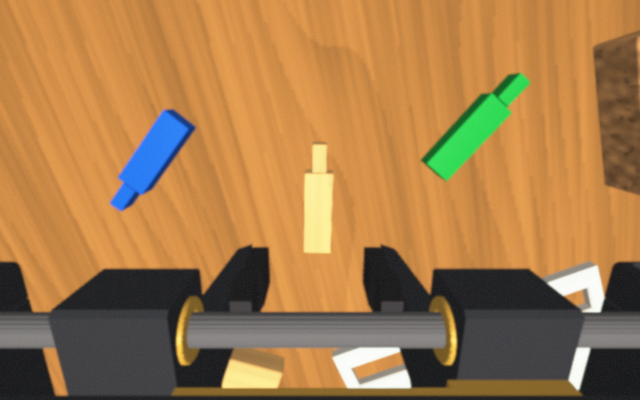

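```bash
python3 -m handwheel '-0.002 0 0.02 -0.002 0.001 0.01;-0.002 0 0.02 -0.002 0.001 0.009;0 0 0.015 0 0 0;0 0 0.01 0 0 0;0 0 0 0 0 0'
python3 - <<'E'
from h import *
rel((.4436,.3808,.010),1.319)
E
```

```text
time: 22.4
ee_pos: [0.446, 0.3809, 0.0381]
tcp_rot: [0.0, 0.791, 0.612, 0.003]
contact_force: [-0.9, 0.2, -0.6]
width: 0.0439
t 22.4 p [0.446  0.3809 0.0381] psi 1.316 j1,j6 [0.5  0.76]
turn rv [ 0.0041 -0.005  -0.0028] shift before turn(mm) [-0.9 -2.4 28.1] after turn [-0.7 -2.3 28.1]
```

```bash
python3 -m handwheel '0 -0.002 0.012 0.002 -0.002 -0.002;0 0 0.009 0.001 -0.002 0;0 0 0.004 0 0 0;0 0 0.001 0 0 0;0 0 0 0 0 0'
python3 - <<'E'
from h import *
rel((.4436,.3808,.010),1.319)
E
```

```text
time: 22.82
ee_pos: [0.4454, 0.3821, 0.0116]
tcp_rot: [0.0, 0.791, 0.612, 0.002]
contact_force: [-0.2, -0.0, 0.5]
width: 0.0442
t 22.82 p [0.4454 0.3821 0.0116] psi 1.318 j1,j6 [0.51 0.76]
turn rv [ 0.0029 -0.0028 -0.0008] shift before turn(mm) [-1.7 -1.5  1.6] after turn [-1.7 -1.5  1.6]
```

```bash
python3 -m handwheel '-0.0015 -0.0015 0.001 0 0 0;0 0 0 0 0 0';python3 -m handwheel '0 0 0 0 0 0;0 0 0 0 0 0;0 0 0 0 0 0;0 0 0 0 0 0' -1
python3 - <<'E'
from h import *
rel((.4436,.3808,.010),1.319)
img=read_camera('wrist'); save('w14.png',img); print(sense()['width'])
E
```

```text
time: 22.98
ee_pos: [0.4438, 0.3812, 0.011]
tcp_rot: [0.0, 0.791, 0.612, 0.002]
contact_force: [-0.0, -0.6, -0.2]
width: 0.044
time: 23.32
ee_pos: [0.4441, 0.3814, 0.0121]
tcp_rot: [0.001, 0.79, 0.612, 0.003]
contact_force: [0.7, -0.3, 0.4]
width: 0.0197
t 23.32 p [0.4441 0.3814 0.0121] psi 1.318 j1,j6 [0.51 0.76]
turn rv [ 0.005  -0.0048 -0.0006] shift before turn(mm) [-0.7 -0.3  2.1] after turn [-0.7 -0.3  2.1]
0.019057765672329703
```

View pics/w14.png

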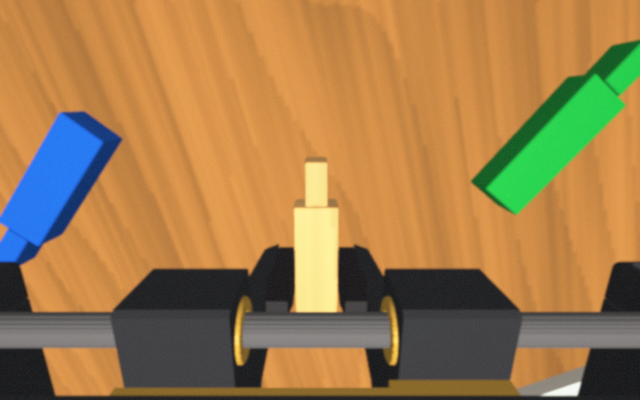

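```bash
python3 -m handwheel '0 0 -0.02 0 0 0;0 0 -0.03 0 0 0;0 0 -0.035 0 0 0;0 0 -0.03 0 0 0.12;0 0 -0.025 0 0 0.12;0 0 -0.015 0 0 0.12;0 0 0 0 0 0.12;0 0 0 0 0 0.12';python3 -m handwheel '0 0 0 0 0 0.12;0 0 0 0 0 0.12;0 0 0 0 0 0.12;0 0 0 0 0 0.12;0 0 0 0 0 0.12;0 0 0 0 0 0.12;0 0 0 0 0 0.12;0 0 0 0 0 0';python3 - <<'E'
from h import *
topocket(0,off=1,z=.14)
E
```

```text
time: 24.03
ee_pos: [0.4425, 0.3805, 0.1744]
tcp_rot: [-0.0, 0.94, 0.342, 0.002]
contact_force: [0.1, 0.3, -0.6]
width: 0.0192
time: 24.7
ee_pos: [0.4422, 0.3803, 0.1758]
tcp_rot: [-0.002, 0.996, -0.091, 0.003]
contact_force: [0.1, 0.2, 0.2]
width: 0.0194
t 24.7 p [0.4422 0.3803 0.1758] psi -0.182 j1,j6 [0.51 2.26]
turn rv [-0.0038 -0.0048 -0.0506] shift before turn(mm) [194.7 450.2  34.9] after turn [171.8 459.4  35.8]
press xy [-188.   529.2] width 0.0194 F [0.1 0.2 0.2]
```

```bash
python3 -m handwheel '0.008 0.02 0 0 0 -0.01;0.014 0.035 0 0 0 -0.01;0.015 0.038 0 0 0 -0.01;0.015 0.038 0 0 0 -0.01;0.015 0.038 0 0 0 -0.01;0.015 0.038 0 0 0 0;0.015 0.038 0 0 0 0;0.015 0.038 0 0 0 0';python3 - <<'E'
from h import *
topocket(0,off=1,z=.14)
E
```

```text
time: 25.37
ee_pos: [0.5156, 0.0828, 0.1749]
tcp_rot: [-0.003, 0.999, -0.042, 0.003]
contact_force: [2.0, 0.9, 0.4]
width: 0.0193
t 25.37 p [0.5156 0.0828 0.1749] psi -0.083 j1,j6 [-0.07  1.58]
turn rv [-0.0058 -0.0057  0.0479] shift before turn(mm) [ 51.5 176.9  34.2] after turn [ 60.1 174.1  34.9]
press xy [-76.3 243.9] width 0.0193 F [2.  0.9 0.4]
```

```bash
python3 -m handwheel '0.012 0.03 0.004 -0.002 -0.002 0.01;0.012 0.03 0.004 -0.002 -0.002 0.01;0.012 0.03 0.005 -0.002 -0.002 0.01;0.012 0.028 0.005 0 0 0.01;0.008 0.018 0.005 0 0 0.01;0 0 0.005 0 0 0;0 0 0 0 0 0;0 0 0 0 0 0';python3 - <<'E'
from h import *
topocket(0,off=1,z=.07)
E
```

```text
time: 26.03
ee_pos: [0.5606, -0.0734, 0.1458]
tcp_rot: [0.001, 0.998, -0.057, 0.001]
contact_force: [-0.9, 0.4, -0.5]
width: 0.0191
t 26.03 p [ 0.5606 -0.0734  0.1458] psi -0.115 j1,j6 [-0.34  1.35]
turn rv [ 0.0015 -0.0018  0.0165] shift before turn(mm) [-5.5 24.9 75.9] after turn [-5.  25.1 75.8]
press xy [-11.2  94.9] width 0.0191 F [-0.9  0.4 -0.5]
```

```bash
python3 -m handwheel '-0.001 0.008 0.01 0 -0.001 0.008;-0.002 0.008 0.015 0 -0.001 0.008;-0.001 0.006 0.015 0 0 0;0 0 0.015 0 0 0;0 0 0.008 0 0 0;0 0 0 0 0 0;0 0 0 0 0 0';python3 - <<'E'
from h import *
topocket(0,off=1,z=.035)
E
```

```text
time: 26.62
ee_pos: [0.5524, -0.0904, 0.0804]
tcp_rot: [0.001, 0.998, -0.059, 0.001]
contact_force: [-0.4, -0.6, 0.9]
width: 0.0191
t 26.62 p [ 0.5524 -0.0904  0.0804] psi -0.118 j1,j6 [-0.37  1.32]
turn rv [ 0.0015 -0.0015  0.0137] shift before turn(mm) [ 0.8  7.1 45.5] after turn [ 0.9  7.2 45.4]
press xy [-17.1  77. ] width 0.0191 F [-0.4 -0.6  0.9]
```

```bash
python3 -m handwheel '0 0.004 0.008 0 -0.001 0.008;0 0.003 0.01 0 0 0.006;0 0 0.005 0 0 0;0 0 0 0 0 0;0 0 0 0 0 0';python3 - <<'E'
from h import *
topocket(0,off=1,z=.035); save('w15.png',read_camera('wrist'))
E
```

```text
time: 27.03
ee_pos: [0.5523, -0.0976, 0.0569]
tcp_rot: [0.001, 0.998, -0.066, 0.002]
contact_force: [-0.3, 0.5, -0.7]
width: 0.0189
t 27.03 p [ 0.5523 -0.0976  0.0569] psi -0.131 j1,j6 [-0.39  1.32]
turn rv [ 0.0023 -0.0036  0.0001] shift before turn(mm) [-0.  -0.  21.9] after turn [ 0.1  0.  21.9]
press xy [-16.3  69.8] width 0.0189 F [-0.3  0.5 -0.7]
```

View pics/w15.png

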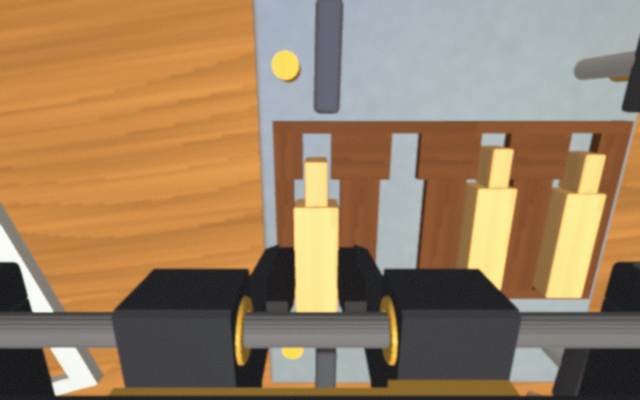

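```bash
python3 -m handwheel '0 0 0.008 0.001 -0.002 0;0 0 0.007 0.001 -0.002 0;0 0 0.004 0 0 0;0 0 0.002 0 0 0;0 0 0 0 0 0;0 0 0 0 0 0';python3 - <<'E'
from h import *
topocket(0,off=1,z=.032)
E
```

```text
time: 27.58
ee_pos: [0.5526, -0.0976, 0.034]
tcp_rot: [0.0, 0.998, -0.065, -0.0]
contact_force: [0.5, -0.4, 0.6]
width: 0.0192
t 27.58 p [ 0.5526 -0.0976  0.034 ] psi -0.131 j1,j6 [-0.39  1.32]
turn rv [0.0002 0.     0.0003] shift before turn(mm) [-0.3  0.1  2. ] after turn [-0.3  0.1  2. ]
press xy [-15.9  69.9] width 0.0192 F [ 0.5 -0.4  0.6]
```

```bash
python3 -m handwheel '0 0 0.002 0 0 0;0 0 0 0 0 0';python3 -m handwheel '0 0 0 0 0 0;0 0 0 0 0 0;0 0 0 0 0 0' -0.3; python3 -m handwheel '0 0 -0.008 0 0 0;0 0 -0.02 0 0 0;0 0 -0.03 0 0 0;-0.005 0.01 -0.03 0 0 0;-0.01 0.02 -0.03 0 0 0;-0.01 0.02 -0.02 0 0 0;0 0.01 0 0 0 0;0 0 0 0 0 0'; python3 -m handwheel '0 0 0 0 0 0;0 0 0 0 0 0;0 0 0 0 0 0'; python3 -c "
from h import *
topocket(1,z=.031)
save('w16.png',read_camera('wrist')); save('top3.png',read_camera('top'));save('sc3.png',read_camera('scene'))"
```

```text
time: 27.75
ee_pos: [0.5529, -0.0976, 0.0323]
tcp_rot: [0.0, 0.998, -0.065, 0.0]
contact_force: [0.6, 0.1, 0.0]
width: 0.0192
time: 28.0
ee_pos: [0.5531, -0.0977, 0.0326]
tcp_rot: [0.0, 0.998, -0.065, 0.001]
contact_force: [0.0, 0.4, 1.2]
width: 0.0306
time: 28.67
ee_pos: [0.5188, -0.155, 0.1801]
tcp_rot: [0.001, 0.998, -0.064, 0.001]
contact_force: [-0.0, -0.4, -0.6]
width: 0.0304
time: 28.92
ee_pos: [0.5187, -0.1538, 0.1785]
tcp_rot: [0.0, 0.998, -0.065, -0.0]
contact_force: [0.1, -0.6, -1.0]
width: 0.0309
t 28.92 p [ 0.5187 -0.1538  0.1785] psi -0.129 j1,j6 [-0.51  1.19]
turn rv [0.0005 0.0007 0.0021] shift before turn(mm) [ 26.1 -14.1 147.5] after turn [ 26.  -14.1 147.5]
press xy [-42.2   9.7] width 0.0309 F [ 0.1 -0.6 -1. ]
```

View pics/w16.png

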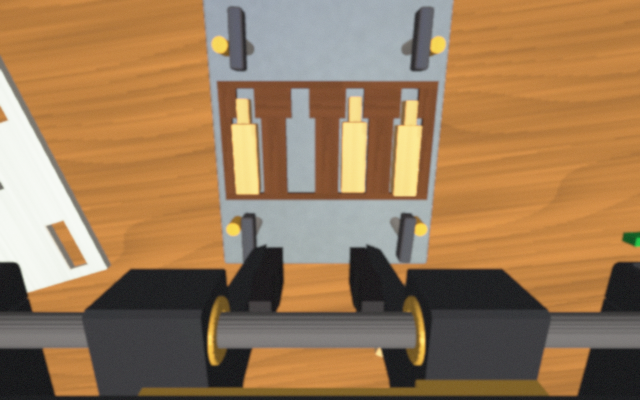

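View pics/sc3.png

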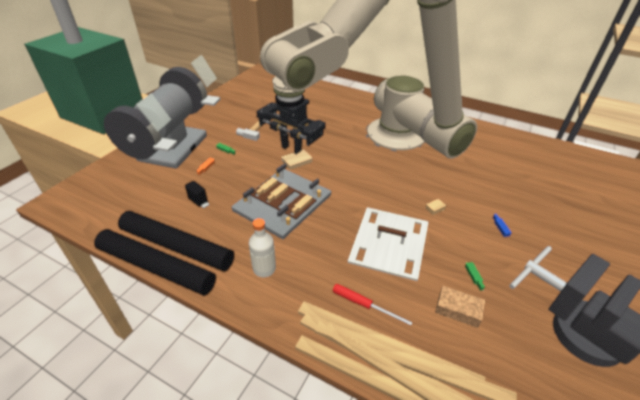

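Run:
```python
from h import *
img=cv2.imread('pics/w16.png')[:,:,::-1].copy(); cp=camera_params('wrist')
for sd in ((246,160),(354,160),(406,160)):
    C,a=railfit(img,cp,sd,z=.036); print(w2press(C)+[15.2,0],round(a-PA,4))
h=cv2.cvtColor(img,cv2.COLOR_RGB2HSV)
m=((h[...,1]>150)&(h[...,2]>170)&(h[...,0]>19)&(h[...,0]<30)).astype(np.uint8)
n,l,st,ce=cv2.connectedComponentsWithStats(m)
for i in range(1,n):
    if 60<st[i,4]<600: print(np.round(ce[i],1),st[i,4],w2press(pix2w(cp,*ce[i],.041)))
save('c16.png',img,(200,0,460,260),3)
```

```text
rail cen [ 0.5529 -0.0975] ang -0.128 L 79.3 w 19.4 tongue w 8.7 npx 1851
[-0.50245418 70.02083288] 0.0037
rail cen [ 0.5426 -0.1891] ang -0.131 L 79.1 w 20.2 tongue w 9.3 npx 1898
[  1.33401615 -22.15730769] 0.0003
rail cen [ 0.5334 -0.2337] ang -0.13 L 79.6 w 19.3 tongue w 8.7 npx 1848
[ -1.93628901 -67.63202685] 0.0011
[220.2  44.8] 171 [72.53553    82.58650488]
[436.8  44.8] 166 [ 72.86746977 -82.0847965 ]
[233.3 228.1] 116 [-76.20144104  82.73114583]
[419.8 228.4] 107 [-76.26885227 -82.51095514]
[420.6 339.9] 197 [-193.4955674   -93.74445729]
[211.2 341.1] 201 [-195.17773837  112.53214149]
```

View pics/c16.png

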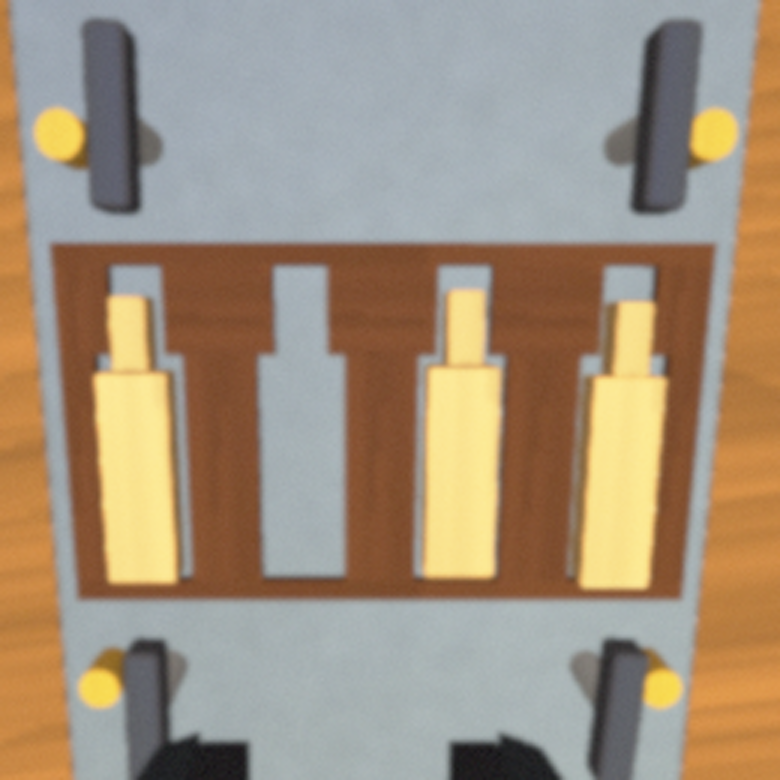

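```bash
python3 -m handwheel '-0.002 -0.02 0 0 0 0;-0.002 -0.035 0 0 0 0;-0.002 -0.04 0 0 0 0;-0.002 -0.04 0 0 0 0;-0.002 -0.04 0 0 0 0;-0.002 -0.035 0 0 0 0;-0.001 -0.025 0 0 0 0;0 -0.015 0 0 0 -0.1' 0;python3 -m handwheel '0 0 0 0 0 -0.12;0 0 0 0 0 -0.12;0 0 0 0 0 -0.12;0 0 0 0 0 -0.12;0 0 0 0 0 -0.12;0 0 0 0 0 -0.12;0 0 0 0 0 -0.12;0 0 0 0 0 -0.12';python3 -m handwheel '0 0 0 0 0 -0.12;0 0 0 0 0 -0.12;0 0 0 0 0 -0.12;0 0 0 0 0 -0.12;0 0 0 0 0 -0.12;0 0 0 0 0 -0.12;0 0 0 0 0 0;0 0 0 0 0 0'; python3 -c "
from h import *
rel((.547,.176,.18),1.734)"
```

```text
time: 29.73
ee_pos: [0.5384, 0.1057, 0.1743]
tcp_rot: [-0.0, 1.0, -0.017, -0.003]
contact_force: [0.5, -0.4, 0.5]
width: 0.044
time: 30.4
ee_pos: [0.5367, 0.1149, 0.17]
tcp_rot: [-0.004, 0.885, 0.466, -0.006]
contact_force: [-0.2, 0.2, 0.2]
width: 0.0436
time: 31.07
ee_pos: [0.5354, 0.1181, 0.1661]
tcp_rot: [-0.009, 0.652, 0.758, -0.006]
contact_force: [0.2, -0.1, -0.1]
width: 0.0438
t 31.07 p [0.5354 0.1181 0.1661] psi 1.721 j1,j6 [ 0.   -0.15]
turn rv [-0.0209 -0.005  -0.0133] shift before turn(mm) [ 55.6  19.9 -14.1] after turn [ 55.3  20.9 -13.9]
```

```bash
python3 -m handwheel '0.005 0.006 -0.01 -0.007 -0.002 -0.004;0.005 0.008 -0.01 -0.007 -0.002 -0.004;0.002 0.006 -0.01 -0.007 0 -0.004;0 0 0 0 0 0;0 0 0 0 0 0;0 0 0 0 0 0'; python3 -c "
from h import *
rel((.547,.176,.18),1.734)
save('w17.png',read_camera('wrist'));rel((.547,.176,.18),1.734)"
```

```text
time: 31.57
ee_pos: [0.5533, 0.1342, 0.1945]
tcp_rot: [-0.002, 0.655, 0.756, -0.001]
contact_force: [-0.1, 0.6, 0.2]
width: 0.0443
t 31.57 p [0.5533 0.1342 0.1945] psi 1.714 j1,j6 [ 0.03 -0.11]
turn rv [-0.0039 -0.0014 -0.0197] shift before turn(mm) [42.2 -0.2 14.5] after turn [42.2  0.6 14.5]
t 31.62 p [0.5531 0.1342 0.1942] psi 1.715 j1,j6 [ 0.03 -0.11]
turn rv [-0.0046 -0.0015 -0.0195] shift before turn(mm) [42.2  0.  14.3] after turn [42.2  0.8 14.2]
```

View pics/w17.png

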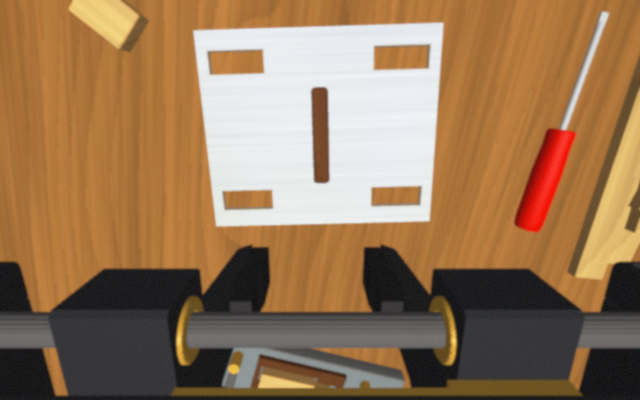

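Run:
```python
from h import *
img=cv2.imread('pics/w17.png')[:,:,::-1].copy(); cp=camera_params('wrist')
h=cv2.cvtColor(img,cv2.COLOR_RGB2HSV)
m=((h[...,1]<60)&(h[...,2]>170)).astype(np.uint8); m[240:]=0
c=max(cv2.findContours(m,cv2.RETR_EXTERNAL,cv2.CHAIN_APPROX_NONE)[0],key=cv2.contourArea)
q=cv2.approxPolyDP(c,8,True)[:,0]; print(q.tolist())
W=np.array([pix2w(cp,*p,.008)[:2] for p in q]); print(np.round(W,4),[round(np.linalg.norm(W[i]-W[i-1]),4) for i in range(len(W))])
cc=W.mean(0); print('plate centre',cc)
for i in range(4):
    d=W[i]-W[i-1]; print(round(np.arctan2(d[1],d[0])%(np.pi/2),4))
b=((h[...,2]<160)&(h[...,1]>90)).astype(np.uint8); 
n,l,st,ce=cv2.connectedComponentsWithStats(b)
for i in range(1,n):
    if 600<st[i,4]<4000: print(st[i],np.round(ce[i],1))
k=l[135,320]; v,u=np.nonzero(l==k)
Hw=np.array([pix2w(cp,a,bb,.051)[:2] for a,bb in zip(u,v)]); r=cv2.minAreaRect((Hw*1e3).astype(np.float32)); print('handle rect',r)
```

```text
[[443, 24], [194, 30], [216, 225], [429, 220]]
[[0.6424 0.2876]
 [0.4261 0.2519]
 [0.4565 0.0712]
 [0.673  0.1085]] [np.float64(0.1817), np.float64(0.2192), np.float64(0.1832), np.float64(0.2197)]
plate centre [0.5494907  0.17982266]
0.1692
0.1636
0.1665
0.1704
[119   0  30  88 705] [135.1  34.8]
[577   0  63 165 668] [612.6  69. ]
[ 567   54   73  223 2286] [605.7 167. ]
[ 312   88   16   94 1278] [320.2 133.9]
[   0  111  640  202 3578] [301.8 257.4]
[514 128  41  99 734] [533.2 172.6]
[174 295  31  72 845] [188.3 327.7]
[428 295  30  72 860] [443.8 328. ]
handle rect ((549.2771606445312, 180.25953674316406), (11.50368595123291, 76.57014465332031), 9.864299774169922)
```

```bash
python3 -m handwheel '0.01 0 0.005 -0.002 0 -0.008;0.015 0 0.015 -0.002 0 -0.008;0.013 0 0.02 -0.002 0 -0.008;0.006 0 0.02 0 0 0;0 0 0.02 0 0 0;0 0 0.015 0 0 0;0 0 0 0 0 0;0 0 0 0 0 0'; python3 -c "
from h import *
rel((.5494,.180,.025),1.738)"
```

```text
time: 32.28
ee_pos: [0.5419, 0.1827, 0.0911]
tcp_rot: [-0.002, 0.646, 0.763, -0.0]
contact_force: [-0.1, 0.2, 0.5]
width: 0.0442
t 32.28 p [0.5419 0.1827 0.0911] psi 1.737 j1,j6 [ 0.12 -0.05]
turn rv [-0.0033 -0.0024 -0.0014] shift before turn(mm) [-4.   7.1 66. ] after turn [-3.9  6.9 66.1]
```

```bash
python3 -m handwheel '-0.002 0.004 0.005 -0.002 -0.001 0;-0.002 0.003 0.01 -0.001 -0.001 0;0 0 0.008 0 0 0;0 0 0.004 0 0 0;0 0 0 0 0 0;0 0 0 0 0 0'; python3 -c "
from h import *
rel((.5494,.180,.025),1.738);save('w18.png',read_camera('wrist'))"
```

```text
time: 32.78
ee_pos: [0.5513, 0.1797, 0.0635]
tcp_rot: [0.001, 0.647, 0.763, 0.001]
contact_force: [0.4, 0.7, 0.2]
width: 0.0439
t 32.78 p [0.5513 0.1797 0.0635] psi 1.735 j1,j6 [ 0.11 -0.05]
turn rv [ 0.0038 -0.     -0.0025] shift before turn(mm) [ 0.6 -2.  38.5] after turn [ 0.6 -1.9 38.5]
```

View pics/w18.png

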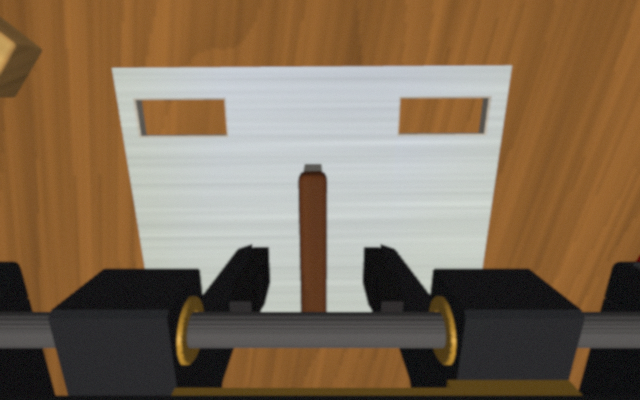

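```bash
python3 -m handwheel '0.001 -0.002 0.01 0.002 0 -0.002;0 0 0.012 0.001 0 0;0 0 0.008 0 0 0;0 0 0.004 0 0 0;0 0 0.001 0 0 0;0 0 0 0 0 0'; python3 -c "
from h import *
rel((.5494,.180,.025),1.738)"
```

```text
time: 33.33
ee_pos: [0.5491, 0.1806, 0.0265]
tcp_rot: [0.001, 0.646, 0.764, 0.001]
contact_force: [-0.3, -0.4, -0.3]
width: 0.0441
t 33.33 p [0.5491 0.1806 0.0265] psi 1.738 j1,j6 [ 0.11 -0.05]
turn rv [ 0.0025  0.     -0.0001] shift before turn(mm) [-0.7  0.2  1.5] after turn [-0.7  0.2  1.5]
```

```bash
python3 -m handwheel '0 0 0.0015 0.002 0 0;0 0 0 0 0 0;0 0 0 0 0 0;0 0 0 0 0 0;0 0 0 0 0 0;0 0 0 0 0 0' -1; python3 -c "
from h import *
rel((.5494,.180,.025),1.738); print(sense()['width'])"
```

```text
time: 33.83
ee_pos: [0.5497, 0.1808, 0.026]
tcp_rot: [0.001, 0.646, 0.764, 0.001]
contact_force: [0.7, 0.8, -3.3]
width: 0.0134
t 33.83 p [0.5497 0.1808 0.026 ] psi 1.738 j1,j6 [ 0.11 -0.05]
turn rv [0.0024 0.0001 0.0001] shift before turn(mm) [-0.7 -0.4  1. ] after turn [-0.7 -0.4  1. ]
0.013444683118265958
```

```bash
python3 -m handwheel '0 0 -0.006 0 0 0;0 0 -0.012 0 0 0;0 0 -0.015 0 0 0;0 0 -0.018 0 0 0;0 0 -0.018 0 0 0;0 0 -0.018 0 0 0;0 0 -0.015 0 0 0;0 0 -0.01 0 0 0'; python3 -c "
from h import *
rel((*press2w(-2.3,.3),.15),PA+np.pi/2); print(sense()['width']); save('w19.png',read_camera('wrist'))"
```

```text
time: 34.5
ee_pos: [0.5451, 0.1802, 0.1388]
tcp_rot: [-0.005, 0.646, 0.764, -0.005]
contact_force: [0.0, 0.1, -4.7]
width: 0.014
t 34.5 p [0.5451 0.1802 0.1388] psi 1.738 j1,j6 [ 0.11 -0.05]
turn rv [-0.0147  0.0013  0.2984] shift before turn(mm) [-345.6  -46.3  -10.8] after turn [-344.    57.5  -11.2]
0.013983447474708017
```

View pics/w19.png

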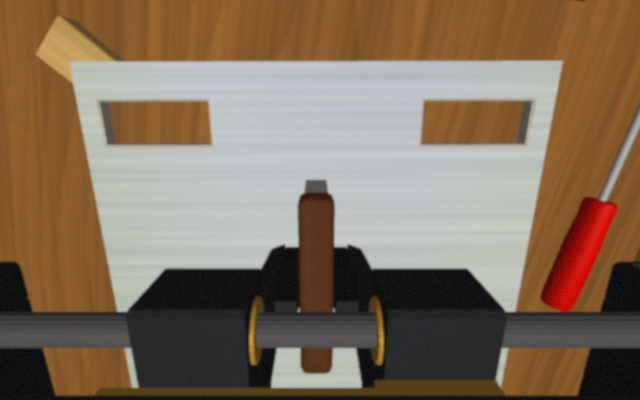

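```bash
python3 -m handwheel '-0.008 0 -0.004 -0.003 0 0.03;-0.015 0.001 -0.004 -0.003 0 0.04;-0.022 0.002 -0.003 -0.003 0 0.04;-0.026 0.003 0 -0.003 0 0.04;-0.03 0.004 0 0 0 0.04;-0.03 0.005 0 0 0 0.04;-0.03 0.006 0 0 0 0.03;-0.03 0.006 0 0 0 0.03'; python3 -c "
from h import *
rel((*press2w(-2.3,.3),.15),PA+np.pi/2); print(sense()['width'])"
```

```text
time: 35.22
ee_pos: [0.5698, -0.0159, 0.148]
tcp_rot: [-0.003, 0.754, 0.656, -0.003]
contact_force: [0.8, -0.9, -5.0]
width: 0.0134
t 35.22 p [ 0.5698 -0.0159  0.148 ] psi 1.432 j1,j6 [-0.24 -0.1 ]
turn rv [-0.0088 -0.0005 -0.0072] shift before turn(mm) [-152.7    8.4   -2.2] after turn [-152.8    7.3   -2. ]
0.01337069527478643
```

```bash
python3 -m handwheel '-0.025 0.001 0 -0.003 0 -0.003;-0.028 0.001 0 -0.003 0 -0.003;-0.028 0.001 0 -0.002 0 0;-0.025 0.001 0 0 0 0;-0.018 0.001 0 0 0 0;-0.01 0 0 0 0 0;0 0 0 0 0 0;0 0 0 0 0 0'; python3 -c "
from h import *
rel((*press2w(-2.3,.3),.15),PA+np.pi/2); print(sense()['width']);save('w20.png',read_camera('wrist'))"
```

```text
time: 35.88
ee_pos: [0.5501, -0.165, 0.1415]
tcp_rot: [-0.005, 0.76, 0.65, -0.004]
contact_force: [-0.3, 1.7, -5.4]
width: 0.0135
t 35.88 p [ 0.5501 -0.165   0.1415] psi 1.416 j1,j6 [-0.5  -0.34]
turn rv [-0.0124 -0.0015 -0.0233] shift before turn(mm) [-2.2  7.3 -8.6] after turn [-2.4  7.3 -8.5]
0.013536339269789414
```

View pics/w20.png

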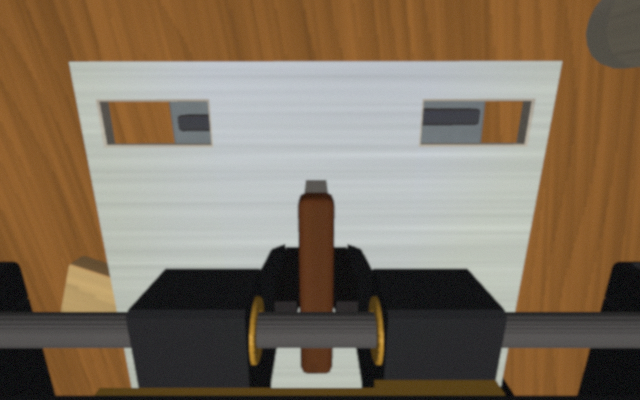

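```bash
python3 -m handwheel '-0.001 0.003 0.005 -0.004 0 -0.01;-0.001 0.004 0.008 -0.004 0 -0.012;0 0 0.008 -0.003 0 0;0 0 0.004 0 0 0;0 0 0 0 0 0;0 0 0 0 0 0'; python3 -c "
from h import *
rel((*press2w(-2.3,1),.108),PA+np.pi/2); print(sense()['width'])"
```

```text
time: 36.43
ee_pos: [0.5576, -0.163, 0.1127]
tcp_rot: [-0.002, 0.75, 0.662, 0.0]
contact_force: [0.4, 0.9, -4.3]
width: 0.0135
t 36.43 p [ 0.5576 -0.163   0.1127] psi 1.446 j1,j6 [-0.49 -0.37]
turn rv [-0.0025 -0.0031  0.0069] shift before turn(mm) [-4.7  0.2  4.7] after turn [-4.7  0.2  4.7]
0.01349533598988289
```

```bash
python3 -m handwheel '-0.003 0 0.003 -0.002 -0.002 0.004;-0.002 0 0.001 0 -0.001 0.002;0 0 0 0 0 0;0 0 0 0 0 0;0 0 0 0 0 0'
python3 - <<'E'
from h import *
rel((*press2w(-2.3,1),.108),PA+np.pi/2)
img=read_camera('wrist'); save('c21.png',img,(60,40,580,190),1.5); save('w21.png',img); rel((*press2w(-2.3,1),.108),PA+np.pi/2)
E
```

```text
time: 36.85
ee_pos: [0.5571, -0.1683, 0.1087]
tcp_rot: [0.0, 0.752, 0.659, -0.0]
contact_force: [0.4, -0.0, -5.7]
width: 0.0134
t 36.85 p [ 0.5571 -0.1683  0.1087] psi 1.44 j1,j6 [-0.5  -0.37]
turn rv [0.0004 0.0005 0.0004] shift before turn(mm) [ 0.7 -0.   0.7] after turn [ 0.7 -0.   0.7]
t 36.9 p [ 0.5571 -0.1683  0.1088] psi 1.44 j1,j6 [-0.5  -0.37]
turn rv [0.0005 0.0006 0.0005] shift before turn(mm) [ 0.7 -0.   0.8] after turn [ 0.7 -0.   0.8]
```

View pics/c21.png

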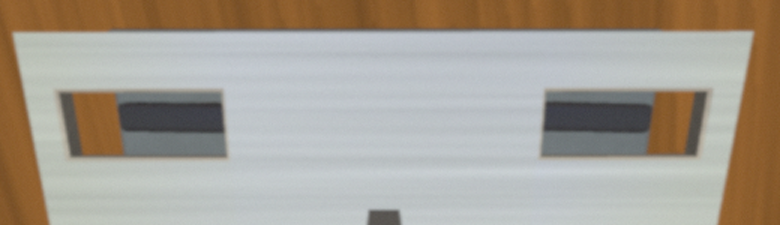

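Run:
```python
from h import *
cp=camera_params('wrist'); s=sense(); T=rot(s['tcp_rot'])
f=lambda u,v,z: np.round((T.T@(pix2w(cp,60+u/1.5,40+v/1.5,z)-s['ee_pos']))[:2]*1e3,1)
zt=s['ee_pos'][2]-.018
for n,a in dict(barL=(119,103,.068),barLb=(119,131,.068),barR=(651,103,.068),barRb=(651,131,.068),slL=(58,91,zt),slLb=(69,157,zt),slLi=(224,91,zt),slR=(711,91,zt),slRb=(699,157,zt),slRi=(545,91,zt)).items(): print(n,f(*a))
```

```text
barL [ 70.1 -92.9]
barLb [ 60.5 -94.4]
barR [70.  93.8]
barRb [60.4 95.3]
slL [ 74.1 -99.7]
slLb [ 54.  -99.9]
slLi [ 74.  -48.8]
slR [ 73.9 100.3]
slRb [ 53.9 100.1]
slRi [74.  49.5]
```

```bash
python3 -m handwheel '0.001 0 0.005 0 0 0;0 0 0.008 0 0 0;0 0 0.008 0 0 0;0 0 0.005 0 0 0;0 0 0.002 0 0 0;0 0 0 0 0 0;0 0 0 0 0 0'
python3 - <<'E'
from h import *
rel((*press2w(-2.1,1.5),.067),PA+np.pi/2)
E
```

```text
time: 37.48
ee_pos: [0.557, -0.167, 0.0771]
tcp_rot: [-0.0, 0.752, 0.659, -0.0]
contact_force: [-0.5, 0.2, -4.4]
width: 0.0131
t 37.48 p [ 0.557  -0.167   0.0771] psi 1.44 j1,j6 [-0.49 -0.36]
turn rv [-0.0005  0.0001  0.0005] shift before turn(mm) [-0.1  0.4 10.1] after turn [-0.1  0.4 10.1]
```

```bash
python3 -m handwheel '0 0 0.004 0 0 0;0 0 0.003 0 0 0;0 0 0.002 0 0 0;0 0 0.001 0 0 0;0 0 0 0 0 0;0 0 0 0 0 0'
python3 - <<'E'
from h import *
rel((*press2w(-2.1,1.5),.067),PA+np.pi/2); save('w22.png',read_camera('wrist'))
E
```

```text
time: 37.98
ee_pos: [0.5575, -0.1673, 0.0671]
tcp_rot: [0.001, 0.752, 0.659, 0.0]
contact_force: [-0.3, -0.3, -5.0]
width: 0.0135
t 37.98 p [ 0.5575 -0.1673  0.0671] psi 1.44 j1,j6 [-0.49 -0.36]
turn rv [0.0014 0.0009 0.0006] shift before turn(mm) [ 0.1 -0.2  0.1] after turn [ 0.1 -0.2  0.1]
```

View pics/w22.png

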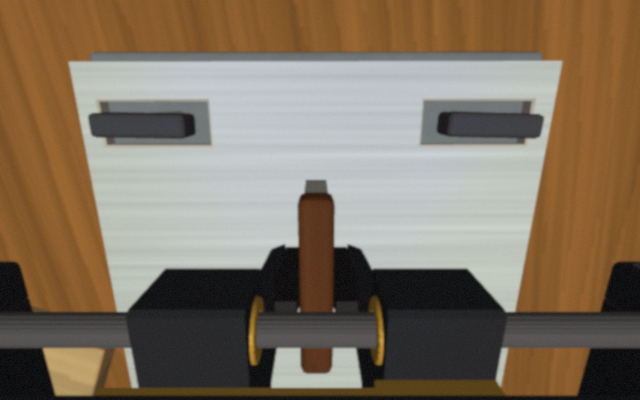

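```bash
python3 -m handwheel '0 0 0.0015 0 0 0;0 0 0 0 0 0;0 0 0 0 0 0'; python3 -m handwheel '0 0 0.001 0 0 0;0 0 0 0 0 0;0 0 0 0 0 0'
```

```text
time: 38.28
ee_pos: [0.5579, -0.1675, 0.0673]
tcp_rot: [0.002, 0.752, 0.659, 0.001]
contact_force: [0.2, -0.3, -5.0]
width: 0.0137
time: 38.53
ee_pos: [0.5581, -0.1676, 0.067]
tcp_rot: [0.002, 0.752, 0.659, 0.001]
contact_force: [0.0, 0.1, -2.7]
width: 0.0138
```

```bash
python3 -m handwheel '0 -0.0005 0.001 0 0 0;0 0 0.0005 0 0 0;0 0 0 0 0 0'; python3 -m handwheel '0 0 0 0 0 0;0 0 0 0 0 0;0 0 0 0 0 0;0 0 0 0 0 0' -0.3; python3 -c "
from h import *
rel((*press2w(-2.1,1.5),.067),PA+np.pi/2);save('w23.png',read_camera('wrist'))"
```

```text
time: 38.78
ee_pos: [0.5582, -0.1676, 0.067]
tcp_rot: [0.004, 0.752, 0.66, 0.001]
contact_force: [-0.6, -0.3, -5.0]
width: 0.0134
time: 39.12
ee_pos: [0.5592, -0.1682, 0.0673]
tcp_rot: [0.005, 0.752, 0.659, 0.002]
contact_force: [-0.6, 0.2, 0.1]
width: 0.0311
t 39.12 p [ 0.5592 -0.1682  0.0673] psi 1.44 j1,j6 [-0.49 -0.36]
turn rv [0.0098 0.0038 0.0006] shift before turn(mm) [ 0.8 -1.9  0.2] after turn [ 0.8 -1.9  0.3]
```

View pics/w23.png

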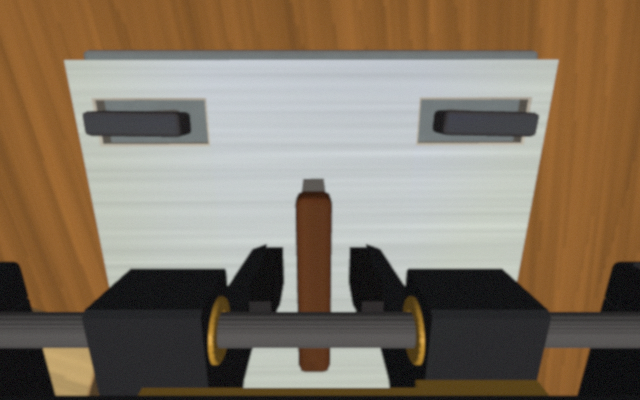

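```bash
python3 -m handwheel '0 -0.001 -0.01 0.005 0.002 0;0 0 -0.02 0.005 0.002 0;0 0 -0.03 0 0 0;0 0 -0.03 0 0 0;-0.01 0 -0.03 0 0 0;-0.02 0 -0.02 0 0 0;-0.01 0 0 0 0 0;0 0 0 0 0 0'; python3 -m handwheel '0 0 0 0 0 0;0 0 0 0 0 0;0 0 0 0 0 0'; python3 -c "
from h import *
rel((*press2w(-2.1,1.5),.2),PA+np.pi/2);save('w24.png',read_camera('wrist'));save('sc4.png',read_camera('scene'),(200,140,360,260),4)"
```

```text
time: 39.83
ee_pos: [0.5525, -0.2084, 0.2122]
tcp_rot: [-0.001, 0.751, 0.66, -0.001]
contact_force: [-0.6, 0.3, -0.9]
width: 0.0312
time: 40.08
ee_pos: [0.5518, -0.2074, 0.2093]
tcp_rot: [-0.004, 0.752, 0.66, -0.001]
contact_force: [0.0, 0.2, -0.1]
width: 0.0305
t 40.08 p [ 0.5518 -0.2074  0.2093] psi 1.441 j1,j6 [-0.56 -0.43]
turn rv [-0.0068 -0.003   0.0013] shift before turn(mm) [40.5  0.4  9.4] after turn [40.6  0.3  9.3]
```

View pics/w24.png

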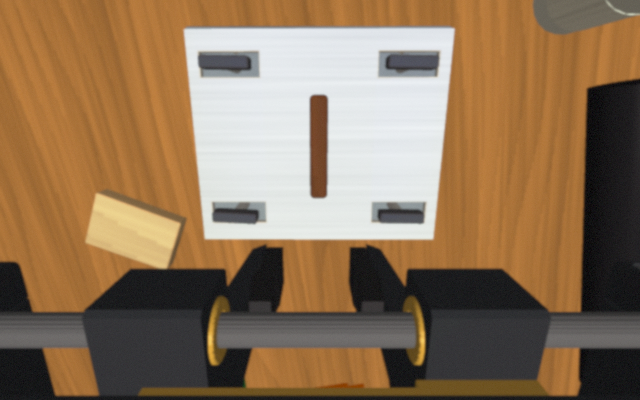

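View pics/sc4.png

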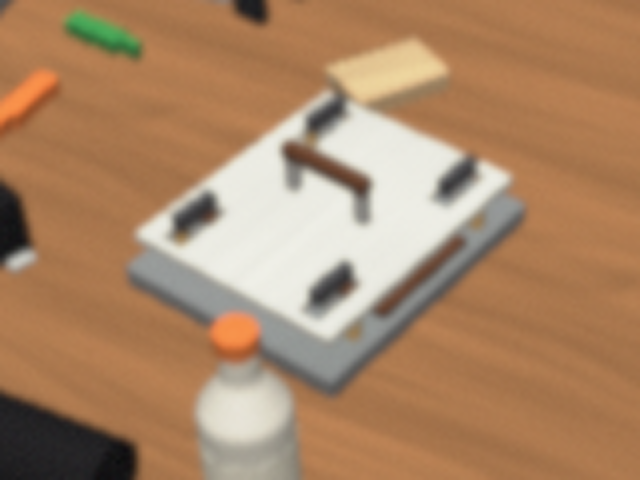

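Run:
```python
from h import *
img=cv2.imread('pics/w24.png')[:,:,::-1].copy(); cp=camera_params('wrist')
h=cv2.cvtColor(img,cv2.COLOR_RGB2HSV)
m=((h[...,2]<95)&(h[...,1]<70)).astype(np.uint8); m[:25]=0;m[240:]=0;m[:,:185]=0;m[:,455:]=0
n,l,st,ce=cv2.connectedComponentsWithStats(m)
out={}
for i in range(1,n):
    if st[i,4]<200: continue
    v,u=np.nonzero(l==i); W=np.array([pix2w(cp,a,b,.068)[:2] for a,b in zip(u,v)])
    r=cv2.minAreaRect((W*1e3).astype(np.float32)); print(np.round(ce[i]),np.round(r[0],1),np.round(r[1],1),round(r[2],1),'press',np.round(w2press(np.array(r[0])/1e3),1))
save('c24.png',img,(180,20,460,245),2.8)
c=((h[...,1]<60)&(h[...,2]>170)).astype(np.uint8); c[245:]=0
c=max(cv2.findContours(c,cv2.RETR_EXTERNAL,cv2.CHAIN_APPROX_NONE)[0],key=cv2.contourArea)
q=cv2.approxPolyDP(c,8,True)[:,0]; W=np.array([pix2w(cp,*p,.049)[:2] for p in q]); print(q.tolist(),[round(np.linalg.norm(W[i]-W[i-1]),4) for i in range(len(W))],w2press(W.mean(0)))
for i in range(len(W)):
    d=W[i]-W[i-1]; print(round((np.arctan2(d[1],d[0])-PA+.5)%(np.pi/2)-.5,4))
```

```text
[225.  63.] [493.3 -95.8] [11.1 39.5] 81.2 press [-75.   63.9]
[412.  63.] [ 637.7 -114.9] [11.6 39.5] 81.4 press [70.7 63.8]
[400. 215.] [ 621.6 -237.8] [13.  39.2] 82.7 press [ 70.8 -60.1]
[236. 215.] [ 477.4 -219.8] [12.1 39.6] 82.7 press [-74.6 -61.1]
[[184, 29], [205, 238], [432, 238], [453, 28]] [np.float64(0.2187), np.float64(0.1832), np.float64(0.2188), np.float64(0.1828)] [-1.79135501  0.56916258]
0.0026
0.0029
0.0048
0.0038
```

View pics/c24.png

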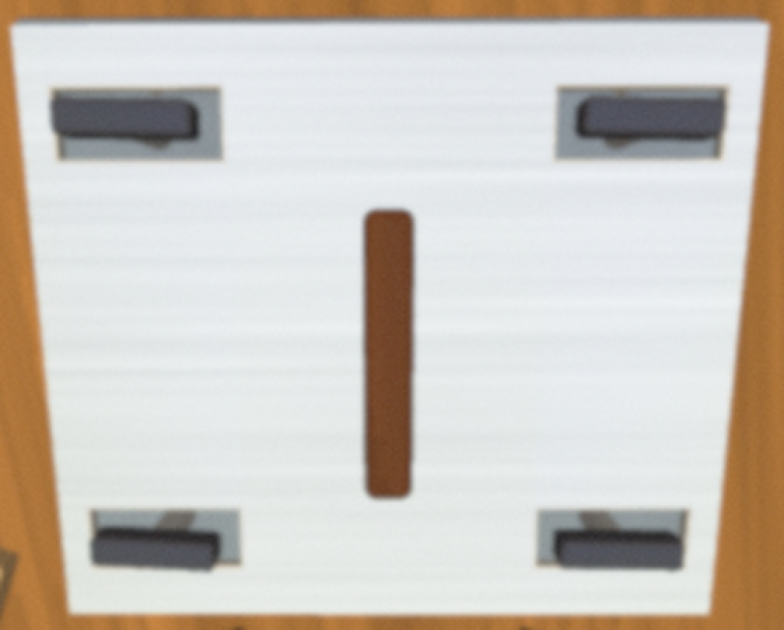

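```bash
cat >> h.py <<'E'
CL={0:(-76.9,65.6),1:(73.1,65.6),2:(73.1,-64.4),3:(-76.9,-64.4)}
def toclamp(k,z=.12,ang=0.):
    psi=PA+np.pi-ang
    rel((*press2w(*CL[k]),z),psi); s=sense(); print('clamp-ang by psi',round((PA+np.pi-yaw(s)+1)%(2*np.pi)-1,3),'width',round(s['width'],4),'F',np.round(s['contact_force'],1),'M',np.round(s['wrist_torque'],2))
E
python3 -m handwheel '0 0 0 0.003 0 -0.12;0 0 0 0.003 0 -0.12;0 0 0 0 0 -0.12;0 0 0 0 0 -0.12;0 0 0 0 0 -0.12;0 0 0 0 0 -0.12;0 0 0 0 0 -0.12;0 0 0 0 0 -0.12' -0.3; python3 -m handwheel '0 0 0 0 0 -0.12;0 0 0 0 0 -0.12;0 0 0 0 0 -0.12;0 0 0 0 0 -0.12;0 0 0 0 0 -0.12;0 0 0 0 0 0'; python3 -c "
from h import *
toclamp(0)"
```

```text
time: 40.85
ee_pos: [0.5515, -0.203, 0.2044]
tcp_rot: [-0.011, 0.345, 0.939, 0.001]
contact_force: [-0.3, 0.1, -0.8]
width: 0.0307
time: 41.35
ee_pos: [0.5513, -0.1998, 0.2007]
tcp_rot: [-0.013, 0.037, 0.999, 0.006]
contact_force: [-0.8, -0.4, -0.4]
width: 0.031
t 41.35 p [ 0.5513 -0.1998  0.2007] psi 3.068 j1,j6 [-0.55 -2.04]
turn rv [ 0.0102 -0.0272  0.0574] shift before turn(mm) [ 65.1 100.4  83.6] after turn [73.  97.3 80.7]
clamp-ang by psi -0.058 width 0.031 F [-0.8 -0.4 -0.4] M [ 0.05 -0.1  -0.04]
```

```bash
python3 -m handwheel '0.01 0.014 0.005 0.003 -0.008 0.018;0.015 0.022 0.01 0.003 -0.008 0.018;0.018 0.024 0.012 0.003 -0.008 0.018;0.015 0.02 0.012 0 0 0;0.008 0.01 0.01 0 0 0;0 0 0.008 0 0 0;0 0 0 0 0 0;0 0 0 0 0 0'; python3 -c "
from h import *
toclamp(0,.075)"
```

```text
time: 42.02
ee_pos: [0.4929, -0.0979, 0.1403]
tcp_rot: [-0.002, 0.079, 0.997, 0.001]
contact_force: [-0.6, -0.3, 0.1]
width: 0.031
t 42.02 p [ 0.4929 -0.0979  0.1403] psi 2.984 j1,j6 [-0.43 -1.85]
turn rv [ 0.0014 -0.0043 -0.026 ] shift before turn(mm) [ 1.6  3.7 65.3] after turn [ 1.8  3.9 65.3]
clamp-ang by psi 0.026 width 0.031 F [-0.6 -0.3  0.1] M [ 0.04 -0.21  0.01]
```

```bash
python3 -m handwheel '0.001 0.002 0.012 0.001 -0.002 -0.012;0.001 0.002 0.015 0 -0.002 -0.012;0 0 0.015 0 0 0;0 0 0.01 0 0 0;0 0 0 0 0 0;0 0 0 0 0 0'; python3 -c "
from h import *
toclamp(0,.057);save('w25.png',read_camera('wrist'))"
```

```text
time: 42.52
ee_pos: [0.4974, -0.0998, 0.0889]
tcp_rot: [0.004, 0.071, 0.997, -0.002]
contact_force: [1.3, -0.1, 0.1]
width: 0.0308
t 42.52 p [ 0.4974 -0.0998  0.0889] psi 2.999 j1,j6 [-0.43 -1.86]
turn rv [-0.0029  0.0085 -0.0117] shift before turn(mm) [ 6.9  5.2 31.8] after turn [ 6.5  5.2 31.9]
clamp-ang by psi 0.012 width 0.0308 F [ 1.3 -0.1  0.1] M [ 0.08 -0.11  0.03]
```

View pics/w25.png

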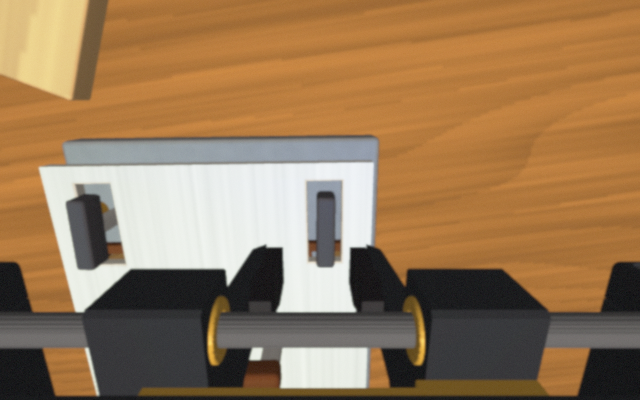

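```bash
cat >> h.py <<'E'
def px2tool(u,v,z):
    cp=camera_params('wrist'); s=sense(); T=rot(s['tcp_rot']); return np.round(T.T@(pix2w(cp,u,v,z)-s['ee_pos'])*1e3,1)
E
python3 -c "
from h import *
print(px2tool(326,193,.068),px2tool(326,252,.068),px2tool(326,266,.06))"
```

```text
[29.3  5.1 20.7] [-3.3  5.3 21. ] [-15.6   5.6  29.1]
```

```bash
python3 -m handwheel '0.004 0.003 0 -0.001 0.004 -0.006;0.003 0.002 0.003 -0.001 0.004 -0.005;0 0 0.005 0 0 0;0 0 0.003 0 0 0;0 0 0 0 0 0;0 0 0 0 0 0'; python3 -c "
from h import *
toclamp(0,.057);save('w26.png',read_camera('wrist'))"
```

```text
time: 43.07
ee_pos: [0.4921, -0.0944, 0.0794]
tcp_rot: [0.002, 0.066, 0.998, -0.001]
contact_force: [0.4, -0.1, -0.5]
width: 0.0305
t 43.07 p [ 0.4921 -0.0944  0.0794] psi 3.009 j1,j6 [-0.43 -1.86]
turn rv [-0.0022  0.0046 -0.0009] shift before turn(mm) [ 0.6  0.6 22.4] after turn [ 0.5  0.5 22.4]
clamp-ang by psi 0.001 width 0.0305 F [ 0.4 -0.1 -0.5] M [ 0.06 -0.14 -0.04]
```

View pics/w26.png

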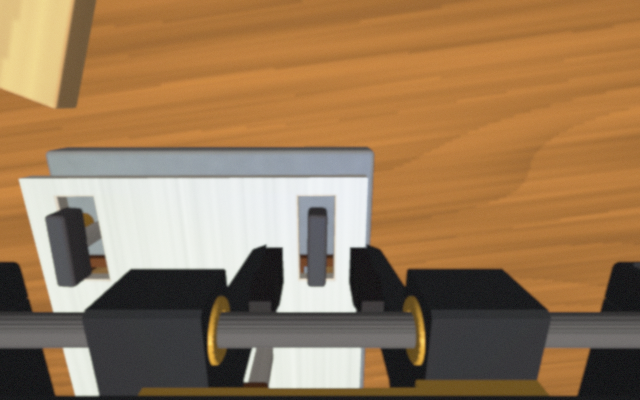

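```bash
python3 -c "
from h import *
print(px2tool(317,208,.068))"; python3 -m handwheel '0.001 0.0005 0.006 -0.001 0.003 -0.001;0 0 0.007 0 0.001 0;0 0 0.005 0 0 0;0 0 0.002 0 0 0;0 0 0 0 0 0'; python3 -c "
from h import *
toclamp(0,.056)"
```

```text
[24.3  0.5 11.3]
time: 43.53
ee_pos: [0.4911, -0.0938, 0.0572]
tcp_rot: [-0.0, 0.066, 0.998, -0.001]
contact_force: [-0.9, -1.0, 0.5]
width: 0.031
t 43.53 p [ 0.4911 -0.0938  0.0572] psi 3.01 j1,j6 [-0.43 -1.86]
turn rv [-0.0011  0.      0.0002] shift before turn(mm) [-0.5  0.1  1.2] after turn [-0.5  0.1  1.2]
clamp-ang by psi -0.0 width 0.031 F [-0.9 -1.   0.5] M [ 0.04 -0.17 -0.02]
```

```bash
python3 -m handwheel '0.001 0 0 0 0 0;0 0 0 0 0 0;0 0 0 0 0 0;0 0 0 0 0 0;0 0 0 0 0 0' -1; python3 -c "
from h import *
toclamp(0,.056);save('w27.png',read_camera('wrist'))"
```

```text
time: 43.95
ee_pos: [0.49, -0.0938, 0.057]
tcp_rot: [-0.0, 0.066, 0.998, -0.001]
contact_force: [-0.5, -0.2, -2.4]
width: 0.0097
t 43.95 p [ 0.49   -0.0938  0.057 ] psi 3.01 j1,j6 [-0.43 -1.86]
turn rv [-0.0012 -0.0003 -0.    ] shift before turn(mm) [-1.6  0.2  1. ] after turn [-1.6  0.2  1. ]
clamp-ang by psi 0.0 width 0.0097 F [-0.5 -0.2 -2.4] M [ 0.03 -0.17 -0.02]
```

View pics/w27.png

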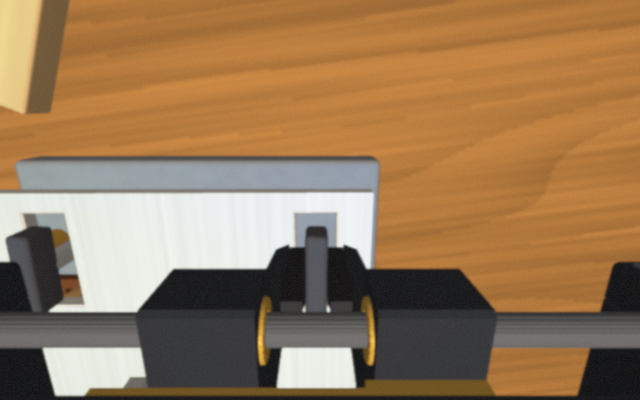

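```bash
python3 -m handwheel '0 0 0.0003 0 0 0.1;0 0 0.0003 0 0 0.1;0 0 0.0003 0 0 0.1;0 0 0.0003 0 0 0.1;0 0 0.0003 0 0 0.1;0 0 0 0 0 0'; python3 -c "
from h import *
toclamp(0,.056)"
```

```text
time: 44.5
ee_pos: [0.4903, -0.0931, 0.0553]
tcp_rot: [0.0, 0.321, 0.947, 0.0]
contact_force: [0.5, -0.2, -2.6]
width: 0.0097
t 44.5 p [ 0.4903 -0.0931  0.0553] psi 2.488 j1,j6 [-0.43 -1.34]
turn rv [ 1.000e-04  3.000e-04 -5.224e-01] shift before turn(mm) [-1.5  0.2 -0.7] after turn [-1.4 -0.5 -0.7]
clamp-ang by psi 0.522 width 0.0097 F [ 0.5 -0.2 -2.6] M [-0.01 -0.2  -0.02]
```

Turning with small forces; continue to about 1.2.

```bash
python3 -m handwheel '0 0 0.0003 0 0 0.11;0 0 0.0003 0 0 0.11;0 0 0.0003 0 0 0.11;0 0 0.0003 0 0 0.11;0 0 0.0003 0 0 0.11;0 0 0.0003 0 0 0.1;0 0 0 0 0 0'; python3 -c "
from h import *
toclamp(0,.056)"
```

```text
time: 45.08
ee_pos: [0.4912, -0.0925, 0.0532]
tcp_rot: [0.001, 0.609, 0.793, 0.001]
contact_force: [0.7, 0.3, -2.4]
width: 0.0098
t 45.08 p [ 0.4912 -0.0925  0.0532] psi 1.832 j1,j6 [-0.42 -0.69]
turn rv [ 0.002   0.0015 -1.1787] shift before turn(mm) [-1.4  0.1 -2.8] after turn [-0.6 -1.2 -2.8]
clamp-ang by psi 1.179 width 0.0098 F [ 0.7  0.3 -2.4] M [-0.11 -0.04  0.03]
```

```bash
python3 -m handwheel '0 0 0 0 0 0;0 0 0 0 0 0;0 0 0 0 0 0' -0.3; python3 -m handwheel '0 0 -0.01 0 0 0;0 0 -0.02 0 0 0;0 0 -0.03 0 0 0;0 0 -0.02 0 0 -0.12;0 0 -0.005 0 0 -0.12;0 0 0 0 0 -0.12;0 0 0 0 0 -0.12;0 0 0 0 0 -0.12'; python3 -m handwheel '0 0 0 0 0 -0.12;0 0 0 0 0 -0.12;0 0 0 0 0 -0.12;0 0 0 0 0 -0.12;0 0 0 0 0 -0.12;0 0 0 0 0 0'; python3 -c "
from h import *
toclamp(2,.12); save('w28.png',read_camera('wrist'))"
```

```text
time: 45.33
ee_pos: [0.4912, -0.0926, 0.0536]
tcp_rot: [0.001, 0.604, 0.797, 0.001]
contact_force: [0.1, -0.1, 0.6]
width: 0.0275
time: 46.0
ee_pos: [0.4907, -0.0928, 0.1441]
tcp_rot: [0.001, 0.326, 0.945, 0.0]
contact_force: [0.3, 0.2, -0.3]
width: 0.0306
time: 46.5
ee_pos: [0.4903, -0.093, 0.1453]
tcp_rot: [0.002, 0.017, 1.0, -0.001]
contact_force: [0.1, -0.2, 0.1]
width: 0.0308
t 46.5 p [ 0.4903 -0.093   0.1453] psi 3.108 j1,j6 [-0.43 -1.96]
turn rv [-0.0008  0.0045  0.0981] shift before turn(mm) [-137.8 -144.9   26.1] after turn [-151.4 -130.7   25.3]
clamp-ang by psi -0.098 width 0.0308 F [ 0.1 -0.2  0.1] M [ 0.06 -0.19  0.04]
```

View pics/w28.png

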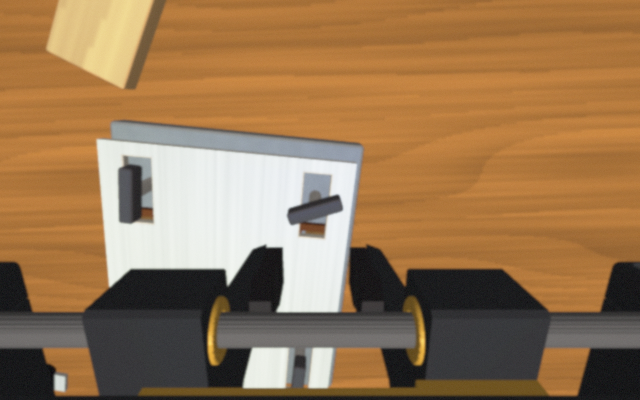

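```bash
python3 -m handwheel '-0.014 -0.014 0 0 0 0.025;-0.025 -0.022 0 0 0.002 0.025;-0.03 -0.026 0 0 0.002 0.025;-0.03 -0.026 0 0 0 0.02;-0.026 -0.022 0.002 0 0 0;-0.016 -0.012 0.004 0 0 0;0 0 0 0 0 0;0 0 0 0 0 0'; python3 -c "
from h import *
toclamp(2,.085)"
```

```text
time: 47.22
ee_pos: [0.621, -0.2343, 0.1386]
tcp_rot: [-0.001, 0.081, 0.997, 0.0]
contact_force: [-0.8, -0.7, -0.2]
width: 0.0311
t 47.22 p [ 0.621  -0.2343  0.1386] psi 2.979 j1,j6 [-0.54 -1.95]
turn rv [ 0.     -0.0012 -0.031 ] shift before turn(mm) [-3.7 -7.6 53.6] after turn [-3.4 -7.7 53.6]
clamp-ang by psi 0.031 width 0.0311 F [-0.8 -0.7 -0.2] M [ 0.03 -0.09 -0.01]
```

```bash
python3 -m handwheel '-0.001 -0.003 0.01 0 0 -0.012;-0.002 -0.003 0.015 0 0 -0.012;0 -0.001 0.012 0 0 -0.004;0 0 0.006 0 0 0;0 0 0 0 0 0;0 0 0 0 0 0'; python3 -c "
from h import *
toclamp(2,.056)"
```

```text
time: 47.72
ee_pos: [0.6197, -0.2376, 0.0935]
tcp_rot: [-0.002, 0.067, 0.998, 0.001]
contact_force: [0.0, -0.4, -0.3]
width: 0.0308
t 47.72 p [ 0.6197 -0.2376  0.0935] psi 3.008 j1,j6 [-0.54 -1.98]
turn rv [ 0.0013 -0.0033 -0.0025] shift before turn(mm) [-4.3 -4.3 37.5] after turn [-4.2 -4.3 37.5]
clamp-ang by psi 0.002 width 0.0308 F [ 0.  -0.4 -0.3] M [ 0.05 -0.15 -0.04]
```

```bash
python3 -m handwheel '-0.002 -0.002 0.004 0 -0.002 -0.001;-0.002 -0.002 0.005 0 -0.001 -0.001;0 0 0.003 0 0 0;0 0 0.002 0 0 0;0 0 0 0 0 0;0 0 0 0 0 0'; python3 -c "
from h import *
toclamp(2,.056);save('w29.png',read_camera('wrist'))"
```

```text
time: 48.22
ee_pos: [0.6239, -0.2419, 0.0804]
tcp_rot: [0.001, 0.066, 0.998, -0.0]
contact_force: [0.1, 0.3, -0.9]
width: 0.0307
t 48.22 p [ 0.6239 -0.2419  0.0804] psi 3.01 j1,j6 [-0.55 -1.99]
turn rv [0.     0.003  0.0001] shift before turn(mm) [ 0.6 -0.5 24.4] after turn [ 0.5 -0.5 24.4]
clamp-ang by psi -0.0 width 0.0307 F [ 0.1  0.3 -0.9] M [ 0.07 -0.13  0.  ]
```

View pics/w29.png

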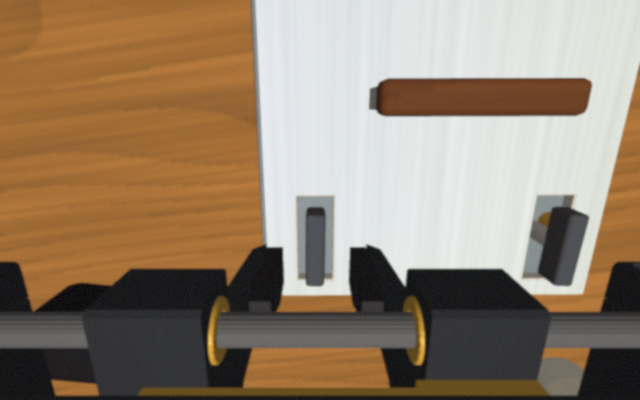

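```bash
python3 -m handwheel '0 0 0.006 0 0.002 0;0 0 0.008 0 0 0;0 0 0.006 0 0 0;0 0 0.003 0 0 0;0 0 0 0 0 0'; python3 -c "
from h import *
toclamp(2,.056)"
```

```text
time: 48.68
ee_pos: [0.6239, -0.2418, 0.055]
tcp_rot: [0.0, 0.066, 0.998, -0.0]
contact_force: [-0.7, 0.5, -0.3]
width: 0.0309
t 48.68 p [ 0.6239 -0.2418  0.055 ] psi 3.01 j1,j6 [-0.55 -1.99]
turn rv [-0.      0.0008  0.0001] shift before turn(mm) [ 0.5 -0.6 -1. ] after turn [ 0.5 -0.6 -1. ]
clamp-ang by psi -0.0 width 0.0309 F [-0.7  0.5 -0.3] M [ 0.03 -0.21 -0.  ]
```

```bash
python3 -m handwheel '0 0 0 0 0 0;0 0 0 0 0 0;0 0 0 0 0 0;0 0 0 0 0 0' -1; python3 -m handwheel '0 0 0.0002 0 0 0.1;0 0 0.0002 0 0 0.1;0 0 0.0002 0 0 0.11;0 0 0.0002 0 0 0.11;0 0 0.0002 0 0 0.11;0 0 0 0 0 0'; python3 -c "
from h import *
toclamp(2,.056)"
```

```text
time: 49.02
ee_pos: [0.6238, -0.2423, 0.0546]
tcp_rot: [0.0, 0.066, 0.998, -0.0]
contact_force: [-0.1, -1.3, -2.0]
width: 0.0099
time: 49.52
ee_pos: [0.6237, -0.2426, 0.0528]
tcp_rot: [0.0, 0.336, 0.942, -0.0]
contact_force: [0.1, -0.4, -0.2]
width: 0.0096
t 49.52 p [ 0.6237 -0.2426  0.0528] psi 2.456 j1,j6 [-0.55 -1.43]
turn rv [-5.000e-04  4.000e-04 -5.542e-01] shift before turn(mm) [ 0.4 -0.1 -3.2] after turn [ 0.4  0.2 -3.2]
clamp-ang by psi 0.554 width 0.0096 F [ 0.1 -0.4 -0.2] M [-0.02 -0.17 -0.02]
```

```bash
python3 -m handwheel '0 0 0 0 0 0.11;0 0 0 0 0 0.11;0 0 0 0 0 0.11;0 0 0 0 0 0.11;0 0 0 0 0 0.11;0 0 0 0 0 0.08;0 0 0 0 0 0'; python3 -c "
from h import *
toclamp(2,.056)"; python3 -m handwheel '0 0 0 0 0 0;0 0 0 0 0 0;0 0 0 0 0 0' -0.3
```

```text
time: 50.1
ee_pos: [0.6235, -0.2427, 0.0508]
tcp_rot: [-0.0, 0.613, 0.79, -0.0]
contact_force: [-0.1, -0.2, -0.5]
width: 0.0101
t 50.1 p [ 0.6235 -0.2427  0.0508] psi 1.822 j1,j6 [-0.55 -0.8 ]
turn rv [-7.000e-04 -5.000e-04 -1.188e+00] shift before turn(mm) [ 0.4 -0.1 -5.2] after turn [ 0.3  0.3 -5.2]
clamp-ang by psi 1.188 width 0.0101 F [-0.1 -0.2 -0.5] M [-0.01 -0.2   0.  ]
time: 50.35
ee_pos: [0.6237, -0.2427, 0.0515]
tcp_rot: [0.0, 0.608, 0.794, -0.0]
contact_force: [-0.2, 0.6, -0.7]
width: 0.0276
```

```bash
python3 -m handwheel '0 0 -0.01 0 0 0;0 0 -0.02 0 0 0;0 0 -0.03 0 0 0;0 0 -0.02 0 0 -0.12;0 0 -0.005 0 0 -0.12;0 0 0 0 0 -0.12;0 0 0 0 0 -0.12;0 0 0 0 0 -0.12'; python3 -m handwheel '0 0 0 0 0 -0.12;0 0 0 0 0 -0.12;0 0 0 0 0 -0.12;0 0 0 0 0 -0.12;0 0 0 0 0 -0.12;0 0 0 0 0 0'; python3 -c "
from h import *
toclamp(1,.12)"
```

```text
time: 51.02
ee_pos: [0.6242, -0.2425, 0.1483]
tcp_rot: [0.003, 0.333, 0.943, -0.001]
contact_force: [-0.3, 0.4, 0.3]
width: 0.0309
time: 51.52
ee_pos: [0.6246, -0.2425, 0.1556]
tcp_rot: [0.005, 0.024, 1.0, -0.003]
contact_force: [0.8, 0.1, -0.5]
width: 0.0308
t 51.52 p [ 0.6246 -0.2425  0.1556] psi 3.093 j1,j6 [-0.55 -2.07]
turn rv [-0.0052  0.0111  0.0829] shift before turn(mm) [ -9.1 129.8  35. ] after turn [  1.3 130.   35.6]
clamp-ang by psi -0.083 width 0.0308 F [ 0.8  0.1 -0.5] M [ 0.07 -0.09  0.01]
```

```bash
python3 -m handwheel '-0.001 0.014 0 -0.002 0.003 0.02;-0.001 0.025 0.005 -0.002 0.003 0.02;0 0.03 0.01 -0.002 0.003 0.02;0 0.028 0.01 0 0 0.02;0 0.02 0.01 0 0 0;0 0.008 0.01 0 0 0;0 0 0 0 0 0;0 0 0 0 0 0'; python3 -c "
from h import *
toclamp(1,.08)"
```

```text
time: 52.18
ee_pos: [0.6407, -0.1157, 0.1147]
tcp_rot: [0.005, 0.077, 0.997, -0.001]
contact_force: [0.8, -1.3, 0.4]
width: 0.0308
t 52.18 p [ 0.6407 -0.1157  0.1147] psi 2.986 j1,j6 [-0.36 -1.78]
turn rv [-0.0019  0.0093 -0.0238] shift before turn(mm) [ 1.   2.2 34.7] after turn [ 0.7  2.2 34.7]
clamp-ang by psi 0.024 width 0.0308 F [ 0.8 -1.3  0.4] M [ 0.02 -0.15 -0.  ]
```

```bash
python3 -m handwheel '0 0.001 0.008 -0.001 0.004 -0.012;0 0.001 0.01 0 0.003 -0.012;0 0 0.008 0 0 0;0 0 0.004 0 0 0;0 0 0 0 0 0;0 0 0 0 0 0'; python3 -c "
from h import *
toclamp(1,.056);save('w30.png',read_camera('wrist'))"
```

```text
time: 52.68
ee_pos: [0.6412, -0.1191, 0.0825]
tcp_rot: [0.001, 0.068, 0.998, -0.001]
contact_force: [-0.8, 0.5, 0.5]
width: 0.0309
t 52.68 p [ 0.6412 -0.1191  0.0825] psi 3.006 j1,j6 [-0.36 -1.8 ]
turn rv [-0.0019  0.003  -0.0042] shift before turn(mm) [ 1.7  5.5 26.4] after turn [ 1.6  5.4 26.5]
clamp-ang by psi 0.004 width 0.0309 F [-0.8  0.5  0.5] M [ 0.07 -0.15 -0.  ]
```

View pics/w30.png

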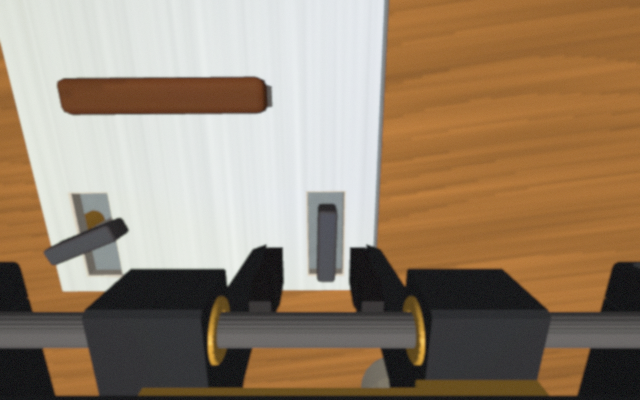

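```bash
python3 -m handwheel '0.001 0.003 0 -0.001 0.002 -0.002;0.0005 0.0025 0.003 -0.001 0.001 -0.002;0 0 0.006 0 0 0;0 0 0.007 0 0 0;0 0 0.004 0 0 0;0 0 0.002 0 0 0;0 0 0 0 0 0'; python3 -c "
from h import *
toclamp(1,.056)"
```

```text
time: 53.32
ee_pos: [0.6407, -0.1128, 0.059]
tcp_rot: [0.001, 0.065, 0.998, -0.0]
contact_force: [-0.5, -0.0, -0.1]
width: 0.031
t 53.32 p [ 0.6407 -0.1128  0.059 ] psi 3.011 j1,j6 [-0.36 -1.8 ]
turn rv [-0.      0.0012  0.0003] shift before turn(mm) [ 0.2 -0.7  3. ] after turn [ 0.2 -0.7  3. ]
clamp-ang by psi -0.0 width 0.031 F [-0.5 -0.  -0.1] M [ 0.06 -0.14  0.04]
```

```bash
python3 -m handwheel '0 -0.0005 0.003 0 0 0;0 0 0 0 0 0'; python3 -m handwheel '0 0 0 0 0 0;0 0 0 0 0 0;0 0 0 0 0 0;0 0 0 0 0 0' -1; python3 -m handwheel '0 0 0.0002 0 0 0.1;0 0 0.0002 0 0 0.1;0 0 0.0002 0 0 0.11;0 0 0.0002 0 0 0.11;0 0 0.0002 0 0 0.11;0 0 0 0 0 0'; python3 -c "
from h import *
toclamp(1,.056)"
```

```text
time: 53.48
ee_pos: [0.6406, -0.1133, 0.0555]
tcp_rot: [0.0, 0.065, 0.998, -0.0]
contact_force: [-0.5, -0.5, 0.5]
width: 0.0307
time: 53.82
ee_pos: [0.6408, -0.1136, 0.0558]
tcp_rot: [0.001, 0.066, 0.998, -0.0]
contact_force: [-0.2, -0.4, -1.5]
width: 0.0096
time: 54.32
ee_pos: [0.6406, -0.1138, 0.054]
tcp_rot: [0.001, 0.336, 0.942, -0.0]
contact_force: [-0.6, 0.5, -1.0]
width: 0.0096
t 54.32 p [ 0.6406 -0.1138  0.054 ] psi 2.457 j1,j6 [-0.36 -1.24]
turn rv [-4.000e-04  1.300e-03 -5.536e-01] shift before turn(mm) [ 0.5  0.1 -2. ] after turn [ 0.3  0.3 -2. ]
clamp-ang by psi 0.554 width 0.0096 F [-0.6  0.5 -1. ] M [-0.04 -0.15  0.02]
```

```bash
python3 -m handwheel '0 0 0 0 0 0.11;0 0 0 0 0 0.11;0 0 0 0 0 0.11;0 0 0 0 0 0.11;0 0 0 0 0 0.11;0 0 0 0 0 0.08;0 0 0 0 0 0'; python3 -c "
from h import *
toclamp(1,.056)"; python3 -m handwheel '0 0 0 0 0 0;0 0 0 0 0 0;0 0 0 0 0 0' -0.3;  python3 -m handwheel '0 0 -0.01 0 0 0;0 0 -0.02 0 0 0;0 0 -0.03 0 0 0;0 0 -0.02 0 0 -0.12;0 0 -0.005 0 0 -0.12;0 0 0 0 0 -0.12;0 0 0 0 0 -0.12;0 0 0 0 0 -0.12'; python3 -m handwheel '0 0 0 0 0 -0.12;0 0 0 0 0 -0.12;0 0 0 0 0 -0.12;0 0 0 0 0 -0.12;0 0 0 0 0 -0.1;0 0 0 0 0 0'; python3 -c "
from h import *
toclamp(3,.12);save('w31.png',read_camera('wrist'))"
```

```text
time: 54.9
ee_pos: [0.6404, -0.1141, 0.0519]
tcp_rot: [0.0, 0.613, 0.79, -0.0]
contact_force: [0.2, -0.1, -0.1]
width: 0.0096
t 54.9 p [ 0.6404 -0.1141  0.0519] psi 1.823 j1,j6 [-0.36 -0.61]
turn rv [-1.0000e-03  1.0000e-04 -1.1877e+00] shift before turn(mm) [ 0.6  0.1 -4.1] after turn [ 0.1  0.6 -4.1]
clamp-ang by psi 1.188 width 0.0096 F [ 0.2 -0.1 -0.1] M [-0.05 -0.12 -0.05]
time: 55.15
ee_pos: [0.6405, -0.1141, 0.0523]
tcp_rot: [0.0, 0.608, 0.794, -0.0]
contact_force: [-0.3, 0.3, 0.2]
width: 0.0274
time: 55.82
ee_pos: [0.6408, -0.1139, 0.1486]
tcp_rot: [0.002, 0.333, 0.943, -0.0]
contact_force: [-0.1, -1.0, -0.4]
width: 0.0309
time: 56.32
ee_pos: [0.6411, -0.1138, 0.1555]
tcp_rot: [0.005, 0.033, 0.999, -0.002]
contact_force: [0.4, -0.1, -1.2]
width: 0.0313
t 56.32 p [ 0.6411 -0.1138  0.1555] psi 3.076 j1,j6 [-0.36 -1.86]
turn rv [-0.0035  0.0106  0.0655] shift before turn(mm) [ 159.4 -119.4   34.3] after turn [ 150.8 -129.7   35.5]
clamp-ang by psi -0.066 width 0.0313 F [ 0.4 -0.1 -1.2] M [ 0.02 -0.1  -0.  ]
```

View pics/w31.png

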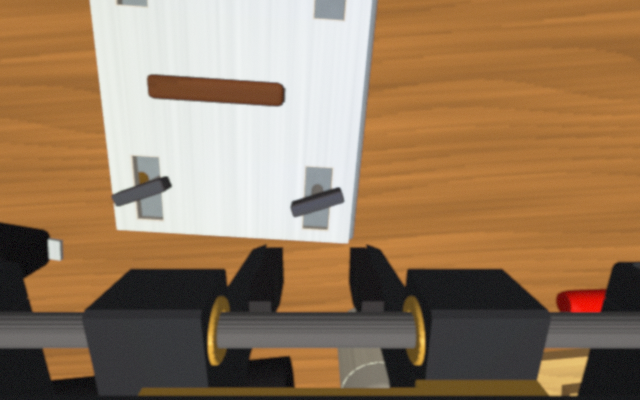

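Clamps 1 and 2 show about 1.19 rad. On to clamp 3.

```bash
python3 -m handwheel '0.014 -0.014 0 -0.001 0.003 0.018;0.025 -0.022 0 -0.001 0.003 0.018;0.03 -0.026 0.004 -0.001 0.003 0.018;0.03 -0.026 0.006 0 0 0.01;0.026 -0.022 0.008 0 0 0;0.016 -0.012 0.006 0 0 0;0 0 0 0 0 0;0 0 0 0 0 0'; python3 -c "
from h import *
toclamp(3,.085)"
```

```text
time: 57.03
ee_pos: [0.4818, -0.2207, 0.1336]
tcp_rot: [0.004, 0.08, 0.997, -0.001]
contact_force: [0.9, 0.8, -0.1]
width: 0.0308
t 57.03 p [ 0.4818 -0.2207  0.1336] psi 2.982 j1,j6 [-0.65 -2.07]
turn rv [-0.002   0.0081 -0.0284] shift before turn(mm) [ 7.2 -3.  48.6] after turn [ 6.9 -2.9 48.6]
clamp-ang by psi 0.028 width 0.0308 F [ 0.9  0.8 -0.1] M [ 0.07 -0.14  0.04]
```

```bash
python3 -m handwheel '0.003 -0.001 0.01 -0.001 0.004 -0.014;0.003 -0.001 0.015 -0.001 0.003 -0.012;0.001 0 0.012 0 0 0;0 0 0.006 0 0 0;0 0 0 0 0 0;0 0 0 0 0 0'; python3 -c "
from h import *
toclamp(3,.056)"
```

```text
time: 57.53
ee_pos: [0.4798, -0.2198, 0.0891]
tcp_rot: [0.003, 0.065, 0.998, -0.001]
contact_force: [-0.5, 0.5, -0.8]
width: 0.0307
t 57.53 p [ 0.4798 -0.2198  0.0891] psi 3.012 j1,j6 [-0.65 -2.1 ]
turn rv [-0.0018  0.0054  0.0016] shift before turn(mm) [ 4.9 -3.5 33. ] after turn [ 4.8 -3.6 33.1]
clamp-ang by psi -0.002 width 0.0307 F [-0.5  0.5 -0.8] M [ 0.05 -0.16  0.02]
```

```bash
python3 -m handwheel '0.002 -0.002 0.002 -0.001 0.003 0.001;0.002 -0.001 0.004 0 0.001 0;0.001 -0.001 0.004 0 0 0;0 0 0.002 0 0 0;0 0 0 0 0 0;0 0 0 0 0 0'; python3 -c "
from h import *
toclamp(3,.056);save('w32.png',read_camera('wrist'))"
```

```text
time: 58.03
ee_pos: [0.4754, -0.2234, 0.0772]
tcp_rot: [0.002, 0.065, 0.998, -0.001]
contact_force: [0.6, -0.9, -0.4]
width: 0.0309
t 58.03 p [ 0.4754 -0.2234  0.0772] psi 3.012 j1,j6 [-0.66 -2.11]
turn rv [-0.0022  0.0036  0.0017] shift before turn(mm) [ 0.9  0.6 21.2] after turn [ 0.8  0.6 21.2]
clamp-ang by psi -0.002 width 0.0309 F [ 0.6 -0.9 -0.4] M [ 0.02 -0.17  0.04]
```

View pics/w32.png

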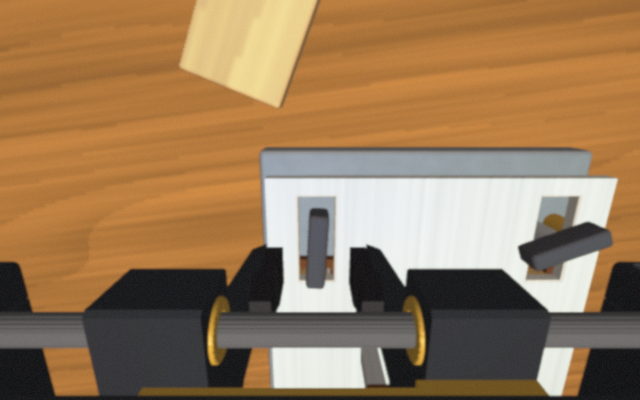

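```bash
python3 -m handwheel '0.001 0.0005 0.006 -0.001 0.002 0;0 0 0.007 0 0.001 0;0 0 0.005 0 0 0;0 0 0.003 0 0 0;0 0 0 0 0 0'; python3 -c "
from h import *
toclamp(3,.056)"; python3 -m handwheel '0 0 0 0 0 0;0 0 0 0 0 0;0 0 0 0 0 0;0 0 0 0 0 0' -1; python3 -m handwheel '0 0 0.0002 0 0 0.1;0 0 0.0002 0 0 0.1;0 0 0.0002 0 0 0.11;0 0 0.0002 0 0 0.11;0 0 0.0002 0 0 0.11;0 0 0 0 0 0'; python3 -c "
from h import *
toclamp(3,.056)"
```

```text
time: 58.5
ee_pos: [0.4744, -0.2228, 0.0542]
tcp_rot: [0.0, 0.065, 0.998, -0.001]
contact_force: [-0.5, 0.9, 0.4]
width: 0.0306
t 58.5 p [ 0.4744 -0.2228  0.0542] psi 3.012 j1,j6 [-0.66 -2.11]
turn rv [-0.0013  0.0007  0.0016] shift before turn(mm) [-0.2  0.1 -1.8] after turn [-0.2  0.1 -1.8]
clamp-ang by psi -0.002 width 0.0306 F [-0.5  0.9  0.4] M [ 0.02 -0.15 -0.05]
time: 58.83
ee_pos: [0.4744, -0.2229, 0.054]
tcp_rot: [0.0, 0.065, 0.998, -0.001]
contact_force: [-1.5, -0.5, -0.7]
width: 0.0095
time: 59.33
ee_pos: [0.4745, -0.2228, 0.0522]
tcp_rot: [0.0, 0.335, 0.942, -0.001]
contact_force: [0.2, -0.2, 0.3]
width: 0.0095
t 59.33 p [ 0.4745 -0.2228  0.0522] psi 2.458 j1,j6 [-0.66 -1.55]
turn rv [-1.00e-03  5.00e-04 -5.52e-01] shift before turn(mm) [-0.1  0.1 -3.8] after turn [-0.1  0.1 -3.8]
clamp-ang by psi 0.552 width 0.0095 F [ 0.2 -0.2  0.3] M [ 0.   -0.17 -0.01]
```

```bash
python3 -m handwheel '0 0 0 0 0 0.11;0 0 0 0 0 0.11;0 0 0 0 0 0.11;0 0 0 0 0 0.11;0 0 0 0 0 0.11;0 0 0 0 0 0.08;0 0 0 0 0 0'; python3 -c "
from h import *
toclamp(3,.056)"; python3 -m handwheel '0 0 0 0 0 0;0 0 0 0 0 0;0 0 0 0 0 0;0 0 0 0 0 0' -0.3; python3 -m handwheel '0 0 -0.02 0 0 0;0 0 -0.03 0 0 0;0 0 -0.03 0 0 0;0.01 0 -0.03 0 0 0;0.01 0 -0.03 0 0 0;0 0 0 0 0 0;0 0 0 0 0 0;0 0 0 0 0 0'; python3 -c "
from h import *
toclamp(3,.056);save('w33.png',read_camera('wrist'))"
```

```text
time: 59.92
ee_pos: [0.4746, -0.2227, 0.0501]
tcp_rot: [-0.0, 0.612, 0.791, -0.0]
contact_force: [0.1, -0.4, -1.1]
width: 0.0097
t 59.92 p [ 0.4746 -0.2227  0.0501] psi 1.825 j1,j6 [-0.66 -0.92]
turn rv [-7.0000e-04 -0.0000e+00 -1.1857e+00] shift before turn(mm) [ 0.   0.  -5.9] after turn [-0.   0.  -5.9]
clamp-ang by psi 1.186 width 0.0097 F [ 0.1 -0.4 -1.1] M [ 0.   -0.12 -0.04]
time: 60.25
ee_pos: [0.4747, -0.2228, 0.0509]
tcp_rot: [0.0, 0.607, 0.795, -0.0]
contact_force: [-0.5, -0.1, -0.2]
width: 0.0304
time: 60.92
ee_pos: [0.4685, -0.2025, 0.1974]
tcp_rot: [-0.0, 0.602, 0.798, -0.0]
contact_force: [-0.6, 0.7, -0.6]
width: 0.031
t 60.92 p [ 0.4685 -0.2025  0.1974] psi 1.849 j1,j6 [-0.64 -0.92]
turn rv [-4.0000e-04 -3.0000e-04 -1.1614e+00] shift before turn(mm) [-21.1   0.4 141.4] after turn [ -8.7 -19.2 141.4]
clamp-ang by psi 1.161 width 0.031 F [-0.6  0.7 -0.6] M [ 0.   -0.08  0.03]
```

View pics/w33.png

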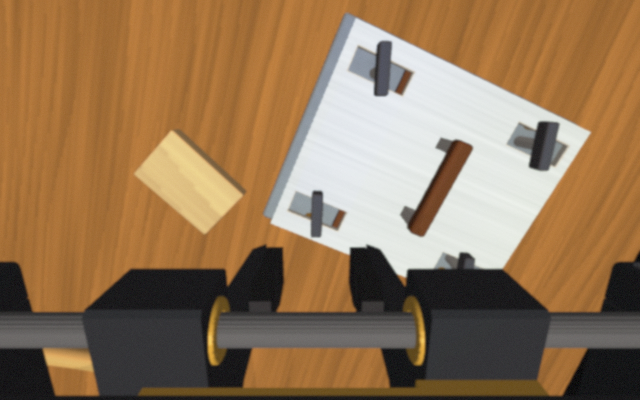

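```bash
python3 -m handwheel '-0.006 0 0.01 0 0 0;-0.008 0 0.02 0 0 0;-0.006 0 0.025 0 0 0;0 0 0.025 0 0 0;0 0 0.015 0 0 0;0 0 0.008 0 0 0;0 0 0 0 0 0;0 0 0 0 0 0'; python3 -c "
from h import *
toclamp(3,.053,1.17)"
```

```text
time: 61.63
ee_pos: [0.4706, -0.224, 0.0765]
tcp_rot: [-0.009, 0.602, 0.798, -0.0]
contact_force: [0.3, -0.7, 0.8]
width: 0.0308
t 61.63 p [ 0.4706 -0.224   0.0765] psi 1.848 j1,j6 [-0.67 -0.95]
turn rv [-0.0111 -0.014   0.0082] shift before turn(mm) [-0.2  4.5 23.5] after turn [ 0.1  4.2 23.5]
clamp-ang by psi 1.162 width 0.0308 F [ 0.3 -0.7  0.8] M [-0.05 -0.11 -0.02]
```

```bash
python3 -m handwheel '0 0.002 0.003 -0.005 -0.007 0.004;0 0.002 0.006 -0.004 -0.005 0.004;0 0 0.006 0 0 0;0 0 0.004 0 0 0;0 0 0.001 0 0 0;0 0 0 0 0 0'; python3 -c "
from h import *
toclamp(3,.053,1.17)"
```

```text
time: 62.13
ee_pos: [0.475, -0.2233, 0.0546]
tcp_rot: [-0.0, 0.606, 0.796, -0.0]
contact_force: [-0.3, -0.6, -0.0]
width: 0.0313
t 62.13 p [ 0.475  -0.2233  0.0546] psi 1.84 j1,j6 [-0.66 -0.93]
turn rv [-0.0005  0.0003 -0.0006] shift before turn(mm) [ 0.7 -0.2  1.6] after turn [ 0.7 -0.2  1.6]
clamp-ang by psi 1.171 width 0.0313 F [-0.3 -0.6 -0. ] M [ 0.01 -0.09  0.  ]
```

```bash
python3 -m handwheel '0 0 0.001 0 0 0;0 0 0 0 0 0;0 0 0 0 0 0;0 0 0 0 0 0' -1; python3 -m handwheel '0 0 0.0002 0 0 0.11;0 0 0.0002 0 0 0.11;0 0 0.0002 0 0 0.11;0 0 0.0002 0 0 0.11;0 0 0.0002 0 0 0.11;0 0 0 0 0 0.11;0 0 0 0 0 0.11;0 0 0 0 0 0.1'; python3 -c "
from h import *
toclamp(3,.053,2.2)"
```

```text
time: 62.47
ee_pos: [0.475, -0.2235, 0.0541]
tcp_rot: [0.0, 0.606, 0.796, -0.0]
contact_force: [-2.5, -0.3, -1.8]
width: 0.0098
time: 63.13
ee_pos: [0.4739, -0.2235, 0.0514]
tcp_rot: [-0.0, 0.893, 0.45, -0.002]
contact_force: [1.4, -1.2, -4.7]
width: 0.0099
t 63.13 p [ 0.4739 -0.2235  0.0514] psi 0.934 j1,j6 [-0.67 -0.03]
turn rv [-0.0016  0.0026  0.1242] shift before turn(mm) [ 1.1  0.  -1.6] after turn [ 1.1 -0.1 -1.6]
clamp-ang by psi 2.076 width 0.0099 F [ 1.4 -1.2 -4.7] M [-0.15 -0.29  0.16]
```

```bash
python3 -m handwheel '0 0 0 0 0 0.08;0 0 0 0 0 0.06;0 0 0 0 0 0.06;0 0 0 0 0 0.06;0 0 0 0 0 0.04;0 0 0 0 0 0'; python3 -c "
from h import *
toclamp(3,.053,2.2)"
```

```text
time: 63.63
ee_pos: [0.4739, -0.2234, 0.051]
tcp_rot: [0.0, 0.952, 0.305, -0.002]
contact_force: [1.3, 0.4, -1.6]
width: 0.0112
t 63.63 p [ 0.4739 -0.2234  0.051 ] psi 0.621 j1,j6 [-0.66  0.29]
turn rv [-0.0009  0.0045 -0.1894] shift before turn(mm) [ 1.  -0.2 -2. ] after turn [ 1.  0. -2.]
clamp-ang by psi 2.389 width 0.0112 F [ 1.3  0.4 -1.6] M [-0.09 -0.05  0.85]
```

```bash
python3 -m handwheel '0 0 0 0 0 -0.07;0 0 0 0 0 -0.06;0 0 0 0 0 0'; python3 -m handwheel '0 0 0 0 0 0;0 0 0 0 0 0;0 0 0 0 0 0' -0.3; python3 -m handwheel '0 0 -0.02 0 0 0;0 0 -0.03 0 0 0;0 0 -0.03 0 0 -0.1;0 0 -0.02 0 0 -0.12;0 0 0 0 0 -0.12;0 0 0 0 0 -0.12;0 0 0 0 0 -0.12;0 0 0 0 0 -0.12'; python3 -m handwheel '0 0 0 0 0 -0.12;0 0 0 0 0 -0.12;0 0 0 0 0 -0.12;0 0 0 0 0 0;0 0 0 0 0 0'; python3 -c "
from h import *
toclamp(1,.12,1.17); save('w34.png',read_camera('wrist'))"
```

```text
time: 63.88
ee_pos: [0.474, -0.2235, 0.0509]
tcp_rot: [0.001, 0.928, 0.372, -0.003]
contact_force: [0.6, -0.0, -1.5]
width: 0.0102
time: 64.13
ee_pos: [0.4741, -0.2236, 0.0513]
tcp_rot: [0.001, 0.929, 0.37, -0.002]
contact_force: [0.3, 0.7, -0.4]
width: 0.0279
time: 64.8
ee_pos: [0.4744, -0.2233, 0.1575]
tcp_rot: [0.001, 0.739, 0.673, -0.002]
contact_force: [0.2, -0.1, 0.4]
width: 0.0309
time: 65.22
ee_pos: [0.4743, -0.2232, 0.1583]
tcp_rot: [0.001, 0.601, 0.799, -0.001]
contact_force: [-0.0, 0.1, 0.1]
width: 0.0311
t 65.22 p [ 0.4743 -0.2232  0.1583] psi 1.852 j1,j6 [-0.66 -0.94]
turn rv [-0.0012  0.003   0.0115] shift before turn(mm) [ 59.5 190.1  37.9] after turn [ 61.6 189.3  38.3]
clamp-ang by psi 1.158 width 0.0311 F [-0.   0.1  0.1] M [ 0.01 -0.12  0.08]
```

View pics/w34.png

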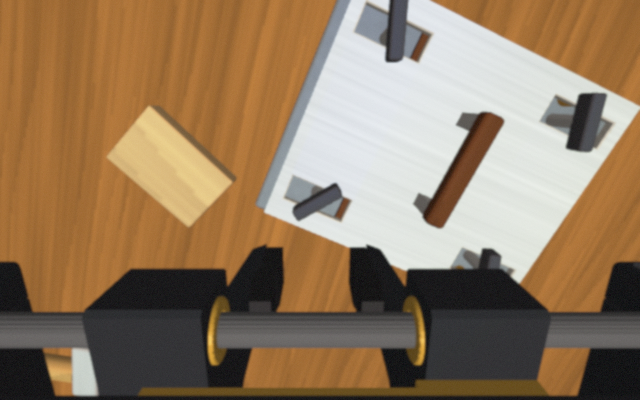

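```bash
python3 -m handwheel '0.006 0.018 0 0 0 0;0.01 0.03 0 0 0 0.004;0.011 0.035 0 0 0.001 0.004;0.012 0.037 0 0 0.001 0.004;0.011 0.034 0 0 0 0;0.008 0.022 0.004 0 0 0;0 0.006 0.006 0 0 0;0 0 0 0 0 0'; python3 -m handwheel '0 0 0 0 0 0'; python3 -c "
from h import *
toclamp(1,.08,1.17)"
```

```text
time: 65.93
ee_pos: [0.6411, -0.1157, 0.147]
tcp_rot: [0.0, 0.619, 0.785, -0.001]
contact_force: [-0.0, -1.0, -0.4]
width: 0.0309
time: 66.02
ee_pos: [0.6407, -0.1158, 0.1466]
tcp_rot: [-0.0, 0.62, 0.785, -0.001]
contact_force: [0.4, -0.1, -0.9]
width: 0.031
t 66.02 p [ 0.6407 -0.1158  0.1466] psi 1.805 j1,j6 [-0.36 -0.59]
turn rv [-0.0019  0.0006 -0.0354] shift before turn(mm) [ 2.4  0.4 66.6] after turn [ 2.4  0.3 66.6]
clamp-ang by psi 1.205 width 0.031 F [ 0.4 -0.1 -0.9] M [ 0.   -0.1   0.01]
```

```bash
python3 -m handwheel '0.001 0 0.012 0 0 -0.012;0.001 0 0.018 0 0 -0.012;0 0 0.018 0 0 -0.01;0 0 0.012 0 0 0;0 0 0.006 0 0 0;0 0 0 0 0 0;0 0 0 0 0 0'; python3 -c "
from h import *
toclamp(1,.054,1.17)"
```

```text
time: 66.6
ee_pos: [0.6341, -0.1214, 0.0815]
tcp_rot: [0.0, 0.612, 0.791, -0.001]
contact_force: [0.0, -0.0, -0.3]
width: 0.0307
t 66.6 p [ 0.6341 -0.1214  0.0815] psi 1.824 j1,j6 [-0.37 -0.62]
turn rv [-0.002   0.0023 -0.016 ] shift before turn(mm) [ 6.2  8.1 27.5] after turn [ 6.   8.1 27.5]
clamp-ang by psi 1.186 width 0.0307 F [ 0.  -0.  -0.3] M [-0.01 -0.12  0.06]
```

```bash
python3 -m handwheel '0.003 0.004 0 0 0.001 -0.008;0.003 0.004 0.003 0 0.001 -0.008;0 0 0.003 0 0 0;0 0 0.002 0 0 0;0 0 0 0 0 0;0 0 0 0 0 0'; python3 -c "
from h import *
toclamp(1,.054,1.17);save('w35.png',read_camera('wrist'))"
```

```text
time: 67.1
ee_pos: [0.6417, -0.1137, 0.0762]
tcp_rot: [0.002, 0.606, 0.796, -0.0]
contact_force: [-0.2, -0.6, -0.4]
width: 0.031
t 67.1 p [ 0.6417 -0.1137  0.0762] psi 1.84 j1,j6 [-0.36 -0.63]
turn rv [0.0023 0.0032 0.0002] shift before turn(mm) [ 0.7 -1.3 22.2] after turn [ 0.6 -1.3 22.2]
clamp-ang by psi 1.17 width 0.031 F [-0.2 -0.6 -0.4] M [-0.05 -0.1  -0.02]
```

View pics/w35.png

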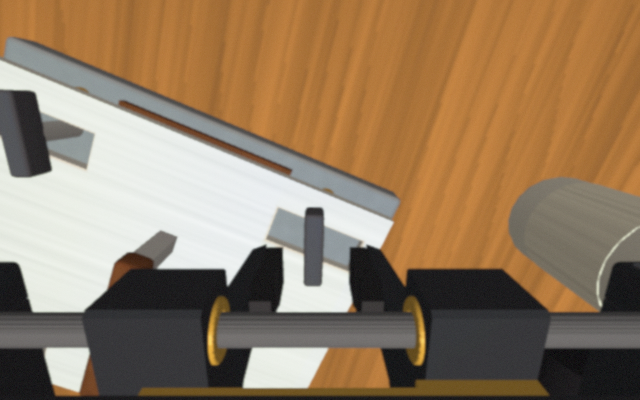

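```bash
python3 -m handwheel '0.0005 -0.001 0.006 0.001 0.002 0;0 0 0.007 0 0.001 0;0 0 0.005 0 0 0;0 0 0.003 0 0 0;0 0 0 0 0 0'; python3 -c "
from h import *
toclamp(1,.054,1.17)"
```

```text
time: 67.57
ee_pos: [0.6402, -0.1135, 0.0527]
tcp_rot: [-0.0, 0.606, 0.796, 0.0]
contact_force: [0.2, 0.4, -0.0]
width: 0.0308
t 67.57 p [ 0.6402 -0.1135  0.0527] psi 1.84 j1,j6 [-0.36 -0.63]
turn rv [ 0.0006 -0.0005  0.    ] shift before turn(mm) [ 0.   0.1 -1.3] after turn [ 0.   0.1 -1.3]
clamp-ang by psi 1.17 width 0.0308 F [ 0.2  0.4 -0. ] M [ 0.06 -0.14 -0.02]
```

```bash
python3 -m handwheel '0 0 0 0 0 0;0 0 0 0 0 0;0 0 0 0 0 0;0 0 0 0 0 0' -1; python3 -m handwheel '0 0 0.0001 0 0 0.11;0 0 0.0001 0 0 0.11;0 0 0.0001 0 0 0.11;0 0 0.0001 0 0 0.11;0 0 0.0001 0 0 0.11;0 0 0 0 0 0.11;0 0 0 0 0 0.11;0 0 0 0 0 0.1'; python3 -m handwheel '0 0 0 0 0 0.08;0 0 0 0 0 0.06;0 0 0 0 0 0.04;0 0 0 0 0 0.03;0 0 0 0 0 0'; python3 -c "
from h import *
toclamp(1,.053,2.2)"
```

```text
time: 67.9
ee_pos: [0.6402, -0.1136, 0.0524]
tcp_rot: [-0.0, 0.606, 0.796, 0.0]
contact_force: [-0.1, -0.4, -1.8]
width: 0.0098
time: 68.57
ee_pos: [0.6401, -0.1136, 0.0496]
tcp_rot: [-0.001, 0.893, 0.45, -0.0]
contact_force: [1.0, -0.1, -3.8]
width: 0.0097
time: 68.98
ee_pos: [0.6403, -0.1134, 0.0492]
tcp_rot: [-0.0, 0.937, 0.349, -0.001]
contact_force: [0.6, -1.6, -1.6]
width: 0.0101
t 68.98 p [ 0.6403 -0.1134  0.0492] psi 0.712 j1,j6 [-0.36  0.5 ]
turn rv [-0.0005  0.0011 -0.0979] shift before turn(mm) [ 0.   0.1 -3.8] after turn [ 0.   0.1 -3.8]
clamp-ang by psi 2.298 width 0.0101 F [ 0.6 -1.6 -1.6] M [-0.06 -0.08  0.68]
```

```bash
python3 -m handwheel '0 0 0 0 0 -0.06;0 0 0 0 0 -0.03;0 0 0 0 0 0'; python3 -m handwheel '0 0 0 0 0 0;0 0 0 0 0 0;0 0 0 0 0 0' -0.3; python3 -m handwheel '0 0 -0.02 0 0 0;0 0 -0.03 0 0 0;0 0 -0.03 0 0 -0.1;0 0 -0.02 0 0 -0.12;0 0 0 0 0 -0.12;0 0 0 0 0 -0.12;0 0 0 0 0 -0.12;0 0 0 0 0 -0.12'; python3 -m handwheel '0 0 0 0 0 -0.12;0 0 0 0 0 -0.12;0 0 0 0 0 -0.12;0 0 0 0 0 0;0 0 0 0 0 0'; python3 -c "
from h import *
toclamp(0,.12,1.17)"
```

```text
time: 69.23
ee_pos: [0.6403, -0.1134, 0.0491]
tcp_rot: [0.0, 0.919, 0.394, -0.001]
contact_force: [0.4, -0.5, -1.2]
width: 0.0096
time: 69.48
ee_pos: [0.6405, -0.1135, 0.0496]
tcp_rot: [0.0, 0.919, 0.393, -0.0]
contact_force: [0.3, 0.3, -0.4]
width: 0.0271
time: 70.15
ee_pos: [0.6405, -0.1135, 0.1559]
tcp_rot: [0.001, 0.721, 0.693, -0.0]
contact_force: [0.8, -0.3, -0.7]
width: 0.0309
time: 70.57
ee_pos: [0.6406, -0.1136, 0.1571]
tcp_rot: [0.002, 0.579, 0.815, 0.0]
contact_force: [0.3, 0.1, -0.3]
width: 0.031
t 70.57 p [ 0.6406 -0.1136  0.1571] psi 1.906 j1,j6 [-0.36 -0.69]
turn rv [0.0022 0.0024 0.0659] shift before turn(mm) [  67.8 -134.2   36.7] after turn [  58.7 -138.3   37.1]
clamp-ang by psi 1.104 width 0.031 F [ 0.3  0.1 -0.3] M [-0.01 -0.09  0.03]
```

```bash
python3 -m handwheel '0.007 -0.014 0 0 0 0.016;0.012 -0.025 0.002 0 0 0.016;0.013 -0.03 0.004 0 0.001 0.016;0.013 -0.03 0.006 0 0 0.01;0.009 -0.022 0.006 0 0 0;0.004 -0.01 0.006 0 0 0;0 0 0 0 0 0;0 0 0 0 0 0'; python3 -c "
from h import *
toclamp(0,.08,1.17)"
```

```text
time: 71.23
ee_pos: [0.4926, -0.0942, 0.1317]
tcp_rot: [0.003, 0.617, 0.787, 0.001]
contact_force: [-0.2, -0.4, 1.0]
width: 0.0307
t 71.23 p [ 0.4926 -0.0942  0.1317] psi 1.813 j1,j6 [-0.43 -0.67]
turn rv [ 0.0048  0.0027 -0.0274] shift before turn(mm) [ 0.7 -1.1 51.7] after turn [ 0.6 -0.8 51.7]
clamp-ang by psi 1.197 width 0.0307 F [-0.2 -0.4  1. ] M [-0.09 -0.07 -0.03]
```

```bash
python3 -m handwheel '0.0005 -0.0005 0.01 0.002 0.001 -0.01;0 0 0.015 0.002 0.001 -0.01;0 0 0.014 0 0 -0.006;0 0 0.008 0 0 0;0 0 0 0 0 0;0 0 0 0 0 0'; python3 -c "
from h import *
toclamp(0,.054,1.17)"
```

```text
time: 71.73
ee_pos: [0.498, -0.0955, 0.0821]
tcp_rot: [0.003, 0.608, 0.794, 0.001]
contact_force: [0.7, 1.6, -0.1]
width: 0.0307
t 71.73 p [ 0.498  -0.0955  0.0821] psi 1.836 j1,j6 [-0.42 -0.69]
turn rv [ 0.0054  0.0044 -0.0047] shift before turn(mm) [ 3.4 -5.9 28.1] after turn [ 3.3 -5.7 28.1]
clamp-ang by psi 1.175 width 0.0307 F [ 0.7  1.6 -0.1] M [-0.02 -0.16  0.04]
```

```bash
python3 -m handwheel '0.002 -0.003 0 0.002 0.002 -0.002;0.001 -0.003 0.003 0.002 0.001 -0.002;0 0 0.004 0 0 0;0 0 0.002 0 0 0;0 0 0 0 0 0;0 0 0 0 0 0'; python3 -c "
from h import *
toclamp(0,.054,1.17);save('w36.png',read_camera('wrist'))"
```

```text
time: 72.23
ee_pos: [0.4922, -0.0944, 0.0738]
tcp_rot: [0.002, 0.606, 0.795, 0.0]
contact_force: [0.1, 1.3, -0.1]
width: 0.0305
t 72.23 p [ 0.4922 -0.0944  0.0738] psi 1.839 j1,j6 [-0.43 -0.69]
turn rv [ 0.0036  0.0032 -0.0009] shift before turn(mm) [ 0.8 -0.4 19.8] after turn [ 0.7 -0.3 19.8]
clamp-ang by psi 1.171 width 0.0305 F [ 0.1  1.3 -0.1] M [ 0.01 -0.09  0.01]
```

View pics/w36.png

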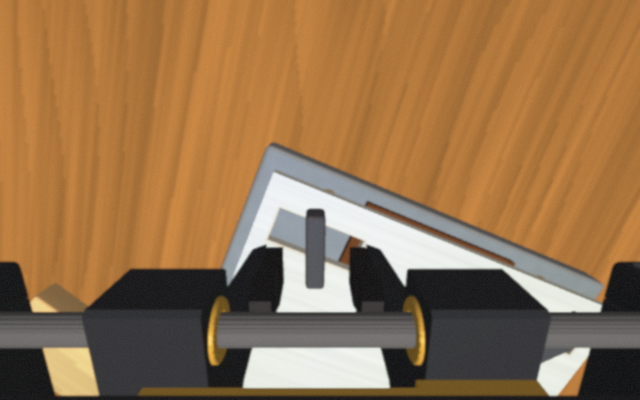

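```bash
python3 -m handwheel '0.0005 0 0.006 0.002 0.001 0;0 0 0.006 0 0.001 0;0 0 0.004 0 0 0;0 0 0.002 0 0 0;0 0 0 0 0 0'; python3 -c "
from h import *
toclamp(0,.054,1.17)"; python3 -m handwheel '0 0 0 0 0 0;0 0 0 0 0 0;0 0 0 0 0 0;0 0 0 0 0 0' -1; python3 -m handwheel '0 0 0.0001 0 0 0.11;0 0 0.0001 0 0 0.11;0 0 0.0001 0 0 0.11;0 0 0.0001 0 0 0.11;0 0 0.0001 0 0 0.11;0 0 0 0 0 0.11;0 0 0 0 0 0.11;0 0 0 0 0 0.1'; python3 -m handwheel '0 0 0 0 0 0.08;0 0 0 0 0 0.06;0 0 0 0 0 0.04;0 0 0 0 0 0.03;0 0 0 0 0 0'; python3 -c "
from h import *
toclamp(0,.053,2.2)"
```

```text
time: 72.7
ee_pos: [0.4922, -0.094, 0.054]
tcp_rot: [0.001, 0.606, 0.795, 0.0]
contact_force: [0.9, -1.0, -0.1]
width: 0.0311
t 72.7 p [ 0.4922 -0.094   0.054 ] psi 1.839 j1,j6 [-0.43 -0.69]
turn rv [ 0.0017  0.0013 -0.001 ] shift before turn(mm) [ 0.3 -0.5 -0. ] after turn [ 0.3 -0.5 -0. ]
clamp-ang by psi 1.171 width 0.0311 F [ 0.9 -1.  -0.1] M [-0.02 -0.06 -0.04]
time: 73.03
ee_pos: [0.4917, -0.094, 0.0537]
tcp_rot: [0.0, 0.606, 0.795, -0.0]
contact_force: [-2.1, -2.3, 1.5]
width: 0.0097
time: 73.7
ee_pos: [0.4914, -0.0942, 0.0509]
tcp_rot: [0.0, 0.893, 0.449, -0.001]
contact_force: [2.0, -0.2, -5.9]
width: 0.0095
time: 74.12
ee_pos: [0.4915, -0.0942, 0.0505]
tcp_rot: [0.001, 0.938, 0.348, -0.001]
contact_force: [0.3, 0.4, -2.1]
width: 0.0102
t 74.12 p [ 0.4915 -0.0942  0.0505] psi 0.71 j1,j6 [-0.43  0.44]
turn rv [ 0.0005  0.0021 -0.1001] shift before turn(mm) [ 0.4 -0.2 -2.5] after turn [ 0.4 -0.2 -2.5]
clamp-ang by psi 2.3 width 0.0102 F [ 0.3  0.4 -2.1] M [-0.01 -0.06  0.67]
```

Clamp 0 home. Last: clamp 2.

```bash
python3 -m handwheel '0 0 0 0 0 -0.06;0 0 0 0 0 -0.03;0 0 0 0 0 0'; python3 -m handwheel '0 0 0 0 0 0;0 0 0 0 0 0;0 0 0 0 0 0' -0.3; python3 -m handwheel '0 0 -0.02 0 0 0;0 0 -0.03 0 0 0;0 0 -0.03 0 0 -0.1;0 0 -0.02 0 0 -0.12;0 0 0 0 0 -0.12;0 0 0 0 0 -0.12;0 0 0 0 0 -0.12;0 0 0 0 0 -0.12'; python3 -m handwheel '0 0 0 0 0 -0.12;0 0 0 0 0 -0.12;0 0 0 0 0 -0.1;0 0 0 0 0 0;0 0 0 0 0 0'; python3 -c "
from h import *
toclamp(2,.12,1.17)"
```

```text
time: 74.37
ee_pos: [0.4915, -0.0942, 0.0505]
tcp_rot: [0.001, 0.919, 0.393, -0.001]
contact_force: [-0.5, -0.6, -1.4]
width: 0.0094
time: 74.62
ee_pos: [0.4917, -0.0942, 0.0508]
tcp_rot: [0.001, 0.92, 0.392, -0.001]
contact_force: [0.6, 0.6, 0.6]
width: 0.0275
time: 75.28
ee_pos: [0.4919, -0.094, 0.157]
tcp_rot: [0.001, 0.722, 0.692, -0.0]
contact_force: [0.6, -1.0, -0.1]
width: 0.0305
time: 75.7
ee_pos: [0.4919, -0.094, 0.1577]
tcp_rot: [0.002, 0.588, 0.809, 0.0]
contact_force: [0.4, 0.0, -0.2]
width: 0.0306
t 75.7 p [ 0.4919 -0.094   0.1577] psi 1.884 j1,j6 [-0.43 -0.74]
turn rv [0.0026 0.0031 0.0437] shift before turn(mm) [-181.5   79.2   38.5] after turn [-178.    87.2   37.7]
clamp-ang by psi 1.126 width 0.0306 F [ 0.4  0.  -0.2] M [-0.04 -0.04 -0.02]
```

```bash
python3 -m handwheel '-0.018 0.009 0 0 0 0.012;-0.03 0.014 0 0 0.001 0.012;-0.034 0.016 0 0 0.001 0.012;-0.036 0.017 0.002 0 0 0.008;-0.03 0.014 0.004 0 0 0;-0.018 0.008 0.006 0 0 0;-0.006 0 0 0 0 0;0 0 0 0 0 0'; python3 -m handwheel '0 0 0 0 0 0'; python3 -c "
from h import *
toclamp(2,.08,1.17)"
```

```text
time: 76.37
ee_pos: [0.6173, -0.2432, 0.1451]
tcp_rot: [0.001, 0.617, 0.787, 0.001]
contact_force: [0.6, 0.2, 0.9]
width: 0.0308
time: 76.45
ee_pos: [0.6168, -0.2428, 0.1448]
tcp_rot: [0.0, 0.618, 0.786, 0.001]
contact_force: [-0.4, -0.0, -0.2]
width: 0.0312
t 76.45 p [ 0.6168 -0.2428  0.1448] psi 1.809 j1,j6 [-0.55 -0.79]
turn rv [ 0.0017 -0.0011 -0.0309] shift before turn(mm) [-1.2  6.3 64.8] after turn [-1.3  6.4 64.8]
clamp-ang by psi 1.201 width 0.0312 F [-0.4 -0.  -0.2] M [-0.04 -0.06 -0.03]
```

```bash
python3 -m handwheel '-0.0005 0.003 0.012 0.001 0 -0.011;-0.0005 0.003 0.018 0 0 -0.011;0 0.001 0.018 0 0 -0.008;0 0 0.01 0 0 0;0 0 0 0 0 0;0 0 0 0 0 0'; python3 -c "
from h import *
toclamp(2,.054,1.17)"
```

```text
time: 76.95
ee_pos: [0.6223, -0.236, 0.0857]
tcp_rot: [-0.0, 0.605, 0.796, 0.001]
contact_force: [0.2, 0.1, -0.3]
width: 0.0305
t 76.95 p [ 0.6223 -0.236   0.0857] psi 1.843 j1,j6 [-0.54 -0.81]
turn rv [ 0.0014 -0.0011  0.0026] shift before turn(mm) [-6.4 -0.8 31.7] after turn [-6.4 -0.7 31.7]
clamp-ang by psi 1.167 width 0.0305 F [ 0.2  0.1 -0.3] M [-0.   -0.14  0.  ]
```

```bash
python3 -m handwheel '-0.003 -0.001 0 0.001 0 0.001;-0.003 0 0.003 0 0 0.001;0 0 0.004 0 0 0;0 0 0.002 0 0 0;0 0 0 0 0 0;0 0 0 0 0 0'; python3 -c "
from h import *
toclamp(2,.054,1.17);save('w37.png',read_camera('wrist'))"
```

```text
time: 77.45
ee_pos: [0.6238, -0.2428, 0.0792]
tcp_rot: [0.002, 0.606, 0.796, 0.001]
contact_force: [-0.1, 0.4, 0.1]
width: 0.031
t 77.45 p [ 0.6238 -0.2428  0.0792] psi 1.84 j1,j6 [-0.55 -0.82]
turn rv [0.0037 0.0026 0.    ] shift before turn(mm) [ 0.6 -0.4 25.2] after turn [ 0.5 -0.3 25.2]
clamp-ang by psi 1.17 width 0.031 F [-0.1  0.4  0.1] M [ 0.02 -0.09  0.04]
```

View pics/w37.png

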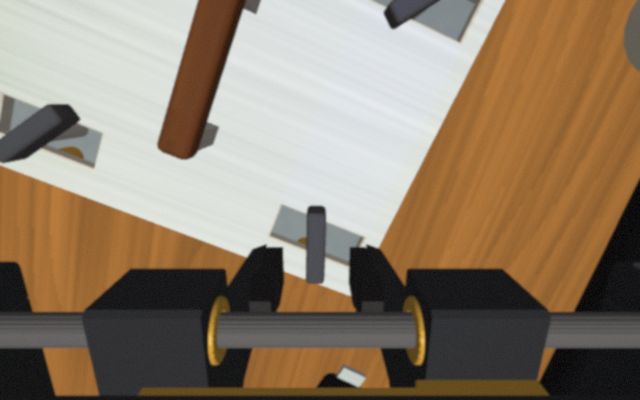

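```bash
python3 -m handwheel '0.0005 0 0.007 0.002 0.001 0;0 0 0.008 0 0.001 0;0 0 0.006 0 0 0;0 0 0.003 0 0 0;0 0 0 0 0 0'; python3 -c "
from h import *
toclamp(2,.054,1.17)"; python3 -m handwheel '0 0 0 0 0 0;0 0 0 0 0 0;0 0 0 0 0 0;0 0 0 0 0 0' -1; python3 -m handwheel '0 0 0.0001 0 0 0.11;0 0 0.0001 0 0 0.11;0 0 0.0001 0 0 0.11;0 0 0.0001 0 0 0.11;0 0 0.0001 0 0 0.11;0 0 0 0 0 0.11;0 0 0 0 0 0.11;0 0 0 0 0 0.1'; python3 -m handwheel '0 0 0 0 0 0.08;0 0 0 0 0 0.06;0 0 0 0 0 0.04;0 0 0 0 0 0.03;0 0 0 0 0 0'; python3 -c "
from h import *
toclamp(2,.053,2.2)"
```

```text
time: 77.92
ee_pos: [0.6235, -0.2421, 0.0525]
tcp_rot: [0.0, 0.606, 0.796, 0.0]
contact_force: [0.3, -0.3, 0.1]
width: 0.0308
t 77.92 p [ 0.6235 -0.2421  0.0525] psi 1.84 j1,j6 [-0.55 -0.82]
turn rv [0.0012 0.0001 0.0001] shift before turn(mm) [-0.2 -0.3 -1.5] after turn [-0.2 -0.3 -1.5]
clamp-ang by psi 1.17 width 0.0308 F [ 0.3 -0.3  0.1] M [-0.06 -0.09  0.01]
time: 78.25
ee_pos: [0.6234, -0.2421, 0.0521]
tcp_rot: [-0.0, 0.606, 0.796, 0.0]
contact_force: [-0.6, 0.1, -2.0]
width: 0.0099
time: 78.92
ee_pos: [0.6236, -0.2421, 0.0492]
tcp_rot: [-0.0, 0.893, 0.45, 0.0]
contact_force: [1.3, -0.3, -3.2]
width: 0.0098
time: 79.33
ee_pos: [0.6237, -0.2421, 0.0489]
tcp_rot: [0.0, 0.938, 0.348, 0.0]
contact_force: [0.4, -0.0, -2.0]
width: 0.01
t 79.33 p [ 0.6237 -0.2421  0.0489] psi 0.711 j1,j6 [-0.55  0.31]
turn rv [ 0.0004  0.0001 -0.0996] shift before turn(mm) [-0.5 -0.1 -4.1] after turn [-0.5 -0.1 -4.1]
clamp-ang by psi 2.3 width 0.01 F [ 0.4 -0.  -2. ] M [-0.04 -0.08  0.66]
```

```bash
python3 -m handwheel '0 0 0 0 0 -0.05;0 0 0 0 0 -0.03;0 0 0 0 0 0'; python3 -m handwheel '0 0 0 0 0 0;0 0 0 0 0 0;0 0 0 0 0 0;0 0 0 0 0 0' -0.3; python3 -m handwheel '0 0 -0.02 0 0 0;0 0 -0.03 0 0 0;0 0 -0.03 0 0 0.1;-0.02 0 -0.03 0 0 0.12;-0.03 0 -0.03 0 0 0.12;-0.04 0 -0.02 0 0 0.12;-0.04 0 0 0 0 0.12;-0.04 0 0 0 0 0.12'; python3 -m handwheel '0 0 0 0 0 0.12;0 0 0 0 0 0;0 0 0 0 0 0;0 0 0 0 0 0'; python3 -c "
from h import *
rel((.45,-.155,.24),PA); save('w38.png',read_camera('wrist'))"
```

```text
time: 79.58
ee_pos: [0.6237, -0.2421, 0.0489]
tcp_rot: [0.0, 0.921, 0.389, -0.0]
contact_force: [-0.2, 0.5, -1.5]
width: 0.0093
time: 79.92
ee_pos: [0.624, -0.2423, 0.0496]
tcp_rot: [0.001, 0.922, 0.388, 0.0]
contact_force: [-0.1, -0.8, -0.1]
width: 0.0304
time: 80.58
ee_pos: [0.4721, -0.3076, 0.2141]
tcp_rot: [0.001, 0.999, 0.037, 0.0]
contact_force: [0.2, -0.8, 0.2]
width: 0.0309
time: 80.92
ee_pos: [0.4662, -0.3094, 0.2166]
tcp_rot: [0.002, 1.0, -0.028, 0.001]
contact_force: [0.6, 0.3, -0.0]
width: 0.0306
t 80.92 p [ 0.4662 -0.3094  0.2166] psi -0.057 j1,j6 [-0.8   0.83]
turn rv [ 0.0046 -0.002   0.0746] shift before turn(mm) [ -24.9 -153.1  -24.2] after turn [ -36.3 -151.   -23.4]
```

View pics/w38.png

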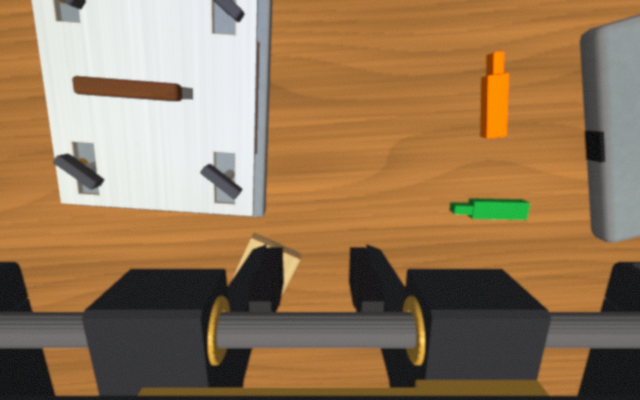

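```bash
python3 -m handwheel '-0.004 -0.02 -0.006 0.001 0 0.02;-0.006 -0.03 -0.008 0.001 0 0.02;-0.006 -0.035 -0.008 0.001 0 0.02;-0.006 -0.03 -0.006 0 0 0;-0.004 -0.02 0 0 0 0;0 0 0 0 0 0;0 0 0 0 0 0;0 0 0 0 0 0'; python3 -c "
from h import *
rel((.45,-.155,.24),PA); save('w39.png',read_camera('wrist')); img=read_camera('top');save('top4.png',img); save('sc5.png',read_camera('scene'))"
```

```text
time: 81.63
ee_pos: [0.4569, -0.1658, 0.2424]
tcp_rot: [-0.0, 0.999, -0.047, -0.0]
contact_force: [0.4, 1.0, -0.3]
width: 0.0306
t 81.63 p [ 0.4569 -0.1658  0.2424] psi -0.094 j1,j6 [-0.59  1.07]
turn rv [-0.0009  0.0001  0.0369] shift before turn(mm) [ -7.9 -10.1   2.4] after turn [-8.3 -9.8  2.4]
```

View pics/w39.png

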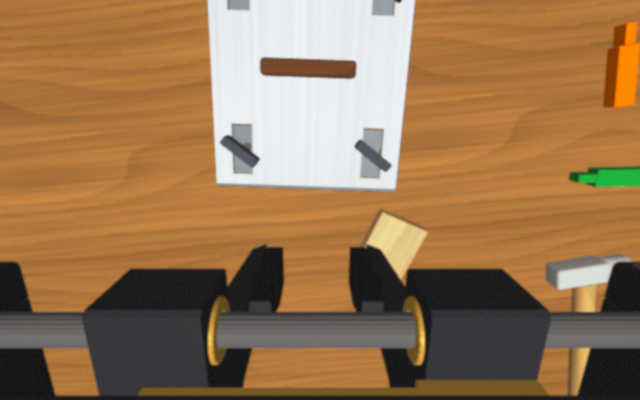

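View pics/sc5.png

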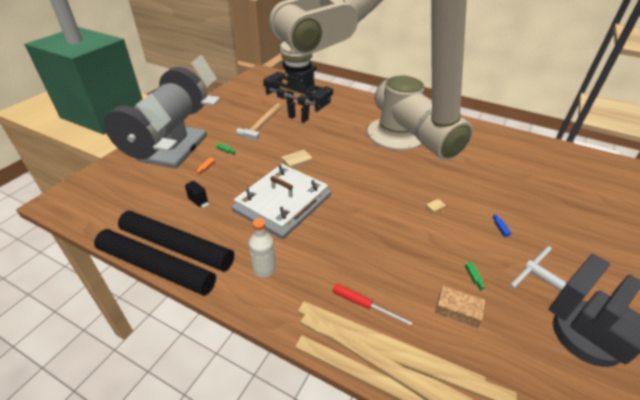

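View pics/top4.png

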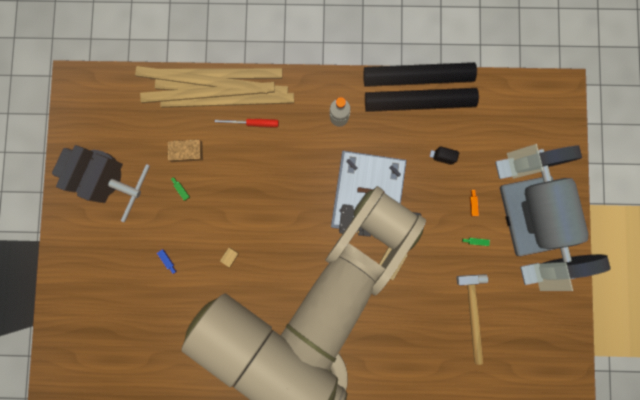

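```bash
python3 -m handwheel '-0.015 -0.004 -0.01 0 0 0.02;-0.025 -0.004 -0.015 0 0 0.015;-0.025 0 -0.015 0 0 0;-0.015 0 -0.01 0 0 0;0 0 0 0 0 0;0 0 0 0 0 0;0 0 0 0 0 0;0 0 0 0 0 0'
python3 - <<'E'
from h import *
img=read_camera('wrist'); save('w40.png',img); cp=camera_params('wrist'); rel((.45,-.155,.24),PA)
h=cv2.cvtColor(img,cv2.COLOR_RGB2HSV)
c=((h[...,1]<60)&(h[...,2]>150)).astype(np.uint8); c[245:]=0
c=max(cv2.findContours(c,cv2.RETR_EXTERNAL,cv2.CHAIN_APPROX_NONE)[0],key=cv2.contourArea)
q=cv2.approxPolyDP(c,8,True)[:,0]; W=np.array([pix2w(cp,*p,.045)[:2] for p in q]); print(q.tolist(),[round(np.linalg.norm(W[i]-W[i-1]),4) for i in range(len(W))],'centre',w2press(W.mean(0)))
x0,y0,x1,y1=q[:,0].min(),q[:,1].min(),q[:,0].max(),q[:,1].max()
m=((h[...,2]<95)&(h[...,1]<80)).astype(np.uint8); k=np.zeros_like(m); k[y0:y1,x0:x1]=1; m*=k
n,l,st,ce=cv2.connectedComponentsWithStats(m)
for i in range(1,n):
    if st[i,4]<80: continue
    v,u=np.nonzero(l==i); P=np.array([pix2w(cp,a,b,.0607)[:2] for a,b in zip(u,v)])
    r=cv2.minAreaRect((P*1e3).astype(np.float32)); B=cv2.boxPoints(r); e=B[1]-B[0]; f=B[2]-B[1]; a=e if np.linalg.norm(e)>np.linalg.norm(f) else f
    print(np.round(ce[i]),np.round(r[1],1),'clamp angle',round((PA-np.arctan2(a[1],a[0]))%np.pi,3),'press',np.round(w2press(np.array(r[0])/1e3),1))
save('c40.png',img,(max(x0-10,0),max(y0-10,0),x1+10,y1+10),3)
E
```

```text
time: 82.45
ee_pos: [0.3771, -0.1542, 0.2909]
tcp_rot: [-0.002, 0.998, -0.07, -0.002]
contact_force: [-0.3, 0.4, -0.6]
width: 0.0308
t 82.5 p [ 0.3771 -0.1541  0.2907] psi -0.14 j1,j6 [-0.68  1.03]
turn rv [-0.003   0.0053 -0.0083] shift before turn(mm) [72.6 -9.1 50.4] after turn [72.4 -8.7 50.7]
[[215, 0], [224, 109], [392, 108], [398, 0]] [np.float64(0.1855), np.float64(0.1066), np.float64(0.1855), np.float64(0.1054)] centre [-64.74479672  -0.22158335]
[367.  71.] [35.   4.7] clamp angle 2.206 press [-81.2 -60.8]
```

View pics/w40.png

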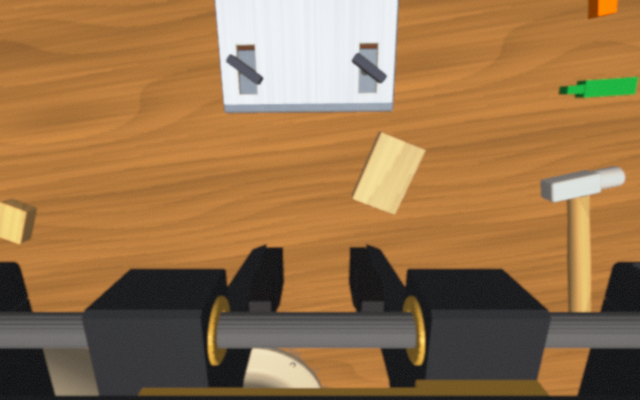

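```bash
python3 -m handwheel '0.02 0 0 0 0.002 -0.004;0.03 0 0 0 0.002 -0.004;0.035 0 0 0 0.001 0;0.03 0 0 0 0 0;0.015 0 0 0 0 0;0 0 0 0 0 0;0 0 0 0 0 0;0 0 0 0 0 0'
python3 - <<'E'
from h import *
img=read_camera('wrist'); save('w41.png',img); cp=camera_params('wrist'); rel((.45,-.155,.24),PA)
h=cv2.cvtColor(img,cv2.COLOR_RGB2HSV)
c=((h[...,1]<60)&(h[...,2]>150)).astype(np.uint8); c[245:]=0
c=max(cv2.findContours(c,cv2.RETR_EXTERNAL,cv2.CHAIN_APPROX_NONE)[0],key=cv2.contourArea)
q=cv2.approxPolyDP(c,8,True)[:,0]; W=np.array([pix2w(cp,*p,.045)[:2] for p in q]); print(q.tolist(),[round(np.linalg.norm(W[i]-W[i-1]),4) for i in range(len(W))],'centre',w2press(W.mean(0)))
x0,y0,x1,y1=q[:,0].min(),q[:,1].min(),q[:,0].max(),q[:,1].max()
m=((h[...,2]<110)&(h[...,1]<80)).astype(np.uint8); k=np.zeros_like(m); k[y0:y1,x0:x1]=1; m*=k
n,l,st,ce=cv2.connectedComponentsWithStats(m)
for i in range(1,n):
    if st[i,4]<80: continue
    v,u=np.nonzero(l==i); P=np.array([pix2w(cp,a,b,.0607)[:2] for a,b in zip(u,v)])
    r=cv2.minAreaRect((P*1e3).astype(np.float32)); B=cv2.boxPoints(r); e=B[1]-B[0]; f=B[2]-B[1]; a=e if np.linalg.norm(e)>np.linalg.norm(f) else f
    print(np.round(ce[i]),np.round(r[1],1),'clamp angle',round((PA-np.arctan2(a[1],a[0]))%np.pi,3),'press',np.round(w2press(np.array(r[0])/1e3),1))
save('c41.png',img,(max(x0-10,0),max(y0-10,0),x1+10,y1+10),2.5)
E
```

```text
time: 83.17
ee_pos: [0.5142, -0.1716, 0.2829]
tcp_rot: [-0.004, 0.998, -0.065, -0.005]
contact_force: [0.2, 0.1, 1.2]
width: 0.0306
t 83.22 p [ 0.5139 -0.1716  0.283 ] psi -0.13 j1,j6 [-0.54  1.16]
turn rv [-0.0072  0.0096  0.0013] shift before turn(mm) [-65.1  -7.9  43.7] after turn [-65.5  -8.1  43. ]
[[401, 14], [218, 15], [234, 222], [388, 221]] [np.float64(0.2204), np.float64(0.1835), np.float64(0.2215), np.float64(0.184)] centre [-0.40997857 -0.41149851]
[373.  54.] [36.7 13.9] clamp angle 2.179 press [ 70.3 -62.8]
[245.  54.] [39.4 10.2] clamp angle 2.226 press [71.3 64.3]
[253. 196.] [35.9 18. ] clamp angle 2.178 press [-73.4  62.6]
[366. 196.] [39.6 11.4] clamp angle 2.282 press [-75.  -63.8]
```

View pics/c41.png

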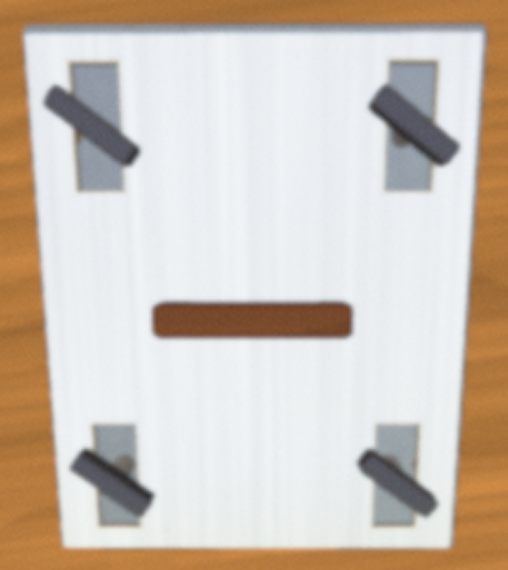

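```bash
python3 -m handwheel '0 0 -0.01 0 0 0;0 0 0 0 0 0;0 0 0 0 0 0'; python3 -c "
from h import *
print(finish_job()); print(sense()['time'])"
```

```text
time: 83.47
ee_pos: [0.5117, -0.1714, 0.2933]
tcp_rot: [-0.004, 0.998, -0.065, -0.005]
contact_force: [0.9, 0.9, -0.9]
width: 0.031
the job is handed in; nothing more can be done
None
the job is handed in; nothing more can be done
```

I finished the job and handed it in at about 83 s of the 210 s allowed; the hand-in gives no verdict.

- **Rails:** Only three natural-wood rails showed in the camera views; I left the orange, green and blue look-alikes alone. I laid the three rails tongue-first in compartments 0, 2 and 3. After placing, they measured within about 2 mm of the pocket centres and 0.004 rad of alignment.
- **Cover and clamps:** I set the cover over the open clamps. The first round went 0, 2, 1, 3 to about 1.18 rad each. The second round went 3, 1, 0, 2, each turned until the wrist moment rose at the stop.
- **Final checks:** In the last wrist picture the clamps read about 2.18, 2.23, 2.18 and 2.28 rad. That is the stop at 2.2 plus picture error. The cover was centred within about 2 mm, and the gripper was open about 0.29 m above the bench. The bystanders looked to be in their starting places in the last pictures, though I did not measure them.
- **What I could not confirm:**
  - The rails are hidden under the cover, so I did not see them again after it went on. The clamps all reached home, which would not be possible with a rail lying on the ribs.
  - The cover's final level and height were judged the same way, from the clamps reaching home, rather than measured.
- **Disagreements:**
  - My first estimates of the press centre along x differed by up to 3 mm. The clamp axes found while gripping settled it to under 1 mm.
  - The first rail measurement, taken while the arm was still moving, was about 5 mm off, so I repeated it at rest.

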